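# Lay a model wall in bond and spring-clamp it in the gluing jig

## Robot

A 7-joint arm with a two-finger parallel gripper is mounted at the origin on the work surface. World frame = base frame: x ahead of the robot, y to its left, z up, the work surface at z = 0. Lengths are in mm, angles in rad, forces in N, time in s.
With the tool pointing down it reaches from about 425 to 950 mm from the base axis. Payload 4.7 kg.
Tool frame: the origin (TCP) lies at the very end of the fingers, on their centre line; the grasp point (between the pads) lies 19 mm behind it; x points along the fingers, z is the direction in which the jaws open and shut, and the axes are right-handed (so a half turn about x gives the same grasp; the last joint's range is limited). The gripper opens to 87 mm and grips with 3 to 60 N. Pads are 19 mm wide; open, the fingers measure 117 mm over their backs; the gripper's body (75 mm by 190 mm) begins 51 mm behind the grasp point.
Start: joints at [1.223, 0.469, -0.049, 1.532, 0.024, 1.141, -0.082], TCP at [211.611, -640.992, 222.573] pointing down, gripper open.
Joint ranges: [-2.59, 2.59], [-0.33, 1.99], [-1.39, 1.29], [0.1, 2.45], [-1.04, 4.18], [0.21, 1.99], [-2.66, 2.66]. Speed limits (rad/s): [2.57, 2.57, 3.14, 3.14, 3.14, 3.14, 3.14].

## Interface

Orientations are given as a unit quaternion [w, x, y, z].
In Python, from station import robot, viewer, ticket gives the robot as it stands.
- The arm moves only by the tool step_arm, never from a script. Its argument "commands" is a list of rows, each a list of 3 entries, a list of its own where there are three numbers: the finger opening in mm, from 0 to 87, then the shift along the tool's x, y, z in mm, then the turn, a rotation vector about the tool's x, y, z in rad. A call has 1 to 10 rows; each row shifts and turns the pose as measured when the row begins, along the tool's axes as they then stand; what a row does not reach is not made up. A row lasts 1/8 s, in which the tool goes at most 62.5 mm and 10.7 degrees, less where a joint would pass 70% of its speed; a pose out of reach is approached as far as the arm can. A call is refused whole if a number of a shift passes 62.5 or a number of a turn 0.188, either way. A call with a gripper value outside its range is refused whole. The fingers move at their own pace and stop on an object; "force" is the grip in N (left out, the last holds). Time passes only in rows, so rows that do not move let the fingers close. It gives the time, the measured TCP pose, the force and the opening at its end, in the units of the state.
- robot.read_state(): the state, without advancing time (a new reading comes with each control period).
- viewer.camera(name): name is "side" or "top"; returns a dict with "image" (400x640x3 uint8, red, green, blue), "fx", "fy", "cx", "cy" (pixels), "cam_to_world" (4x4, takes a point from camera to world coordinates). Camera axes: x right, y up, looking along -z (the intrinsics and any distortion apply to the point x, -y, -z); pixel columns grow to the right and rows downward; lengths in mm; the calibration is good to about 2 mm. A picture is of the moment at which its call begins. There is no depth.
- ticket.close_job(): hands the job in, once; it reports no verdict.
The state is a dict: "time": time; "joints": joint angles; "qd": joint speeds; "joint_efforts": joint torques, N m; "position": TCP position; "tcp_rot": TCP orientation; "contact_force": force on the tool from outside, world axes, zero at the start; "ft_torque": the same for the moment, N m; "opening": opening from 0.0 (shut) to 1.0 (fully open).
Only numpy, scipy, OpenCV 4.12 (cv2) and the standard library are available. Lean on these libraries where they do the work, as an engineer would, in place of code of your own. Each camera call takes 0.05 s, during which the arm holds its last target.

## Task

Finish the model wall in the gluing jig: stand the red paint jar, which is in the spring's way, on the round cork coaster, and lay every loose sand-coloured block flat on the grey course in staggered courses - three end to end between the end stop and the blue pad, each centred over a joint of the course below, and any that remain centred over the joints of those three. Only then take the spring puller, pull the clamp spring's red eye with it until the spring's hook drops over behind the brass post and the pad squeezes the wall, and hang the puller upright back in its stand. Never touch the spring's hook end with the fingers, and leave the other pots and the dish where they are.

Things in the scene. Friction and masses are not known exactly. Their poses are not given: they have to be found in the camera images.
- jig: fixed MDF board 265 x 122 x 12 mm; origin at its underside's centre, x from the fixed aluminium end stop to the sliding blue pad, z up. Wall line y = +30 mm, spring line y = -30 mm. Fixed grey first course: four 50 x 24 x 24 mm blocks, x -99.5 to 100.5 mm, joints at -49.5, 0.5 and 50.5, top 36 mm above the table; on it the end stop, 20 mm high, its face at x = -74.5 mm
- block1: loose sand-coloured plaster block, 50 mm long (its x) and 24 x 24 mm in section, 45 g; origin at its centre, so any of its four long sides may lie down. Three to five are present, identical and interchangeable
- block2: loose sand-coloured plaster block, 50 mm long (its x) and 24 x 24 mm in section, 45 g; origin at its centre, so any of its four long sides may lie down. Three to five are present, identical and interchangeable
- block3: loose sand-coloured plaster block, 50 mm long (its x) and 24 x 24 mm in section, 45 g; origin at its centre, so any of its four long sides may lie down. Three to five are present, identical and interchangeable
- block4: loose sand-coloured plaster block, 50 mm long (its x) and 24 x 24 mm in section, 45 g; origin at its centre, so any of its four long sides may lie down. Three to five are present, identical and interchangeable
- block5: loose sand-coloured plaster block, 50 mm long (its x) and 24 x 24 mm in section, 45 g; origin at its centre, so any of its four long sides may lie down. Three to five are present, identical and interchangeable
- low1 (a point): place 1 of 3 of the second course: where the centre of a block belongs once the wall is pressed against the end stop (on the top of the grey course, over one of its joints; 1 touches the end stop). Before clamping there are 7 to 10 mm of slack at the pad
- low2 (a point): place 2 of 3 of the second course: where the centre of a block belongs once the wall is pressed against the end stop (on the top of the grey course, over one of its joints; 1 touches the end stop). Before clamping there are 7 to 10 mm of slack at the pad
- low3 (a point): place 3 of 3 of the second course: where the centre of a block belongs once the wall is pressed against the end stop (on the top of the grey course, over one of its joints; 1 touches the end stop). Before clamping there are 7 to 10 mm of slack at the pad
- high1 (a point): place 1 of 2 of the third course: where the centre of a block belongs, 24 mm above the second course's places, over the joint between its blocks 1 and 2; used only for the fourth and fifth block
- high2 (a point): place 2 of 2 of the third course: where the centre of a block belongs, 24 mm above the second course's places, over the joint between its blocks 2 and 3; used only for the fourth and fifth block
- jar: closed red paint jar with a white lid, 40 mm diameter, 40 mm high (the lid is the upper 13 mm), 70 g; origin at the centre of its underside. At the start it stands on the jig's board (12 mm up) just beyond the brass post, where the hook end has to go
- coaster_top (a point): centre of the top face of the cork coaster (fixed, 84 mm diameter, 2 mm high, thin white ring on it), where the jar is to stand
- stand: fixed MDF puller stand, 90 x 70 mm, 75 mm high; origin at the centre of its underside. The puller hangs by its collar in a 30 (x) x 24 (y) mm opening in the centre of the top, puller origin 75 mm above the stand's, axes alike
- puller: loose upright spring puller, 90 g; origin at the centre of its black collar's underside, z up. Collar 46 (x) x 36 x 5 mm, white stripe on the +x side; orange handle 20 x 20 mm, 5 to 49 mm above origin. Below: 6 mm shaft, axis at x = -4.5 mm, with a foot from 55 to 51 mm below origin, x -7.5 to +7.5 mm, 6 mm wide: its +x toe goes under the eye's far bar
- hook: spring's hook end, axes as the jig's when level; origin in the tongue's middle, 29 mm above table. Tongue 5 (x) x 9 mm, from 13 mm above origin to 7 below. Shank to the coil 11 mm above origin, 4.4 mm thick, passes over the post. Red eye beyond the tongue: level loop of 4 mm bar, bar centres 11 mm above origin, opening x = 2.5 to 32 mm, 20 mm wide. No fingers on this
- post_top (a point): centre of the top of the brass anchor post, 8 mm diameter, top 36 mm above the table, axes as the jig's; it slides with the blue pad's carriage. Hooked: the tongue is behind the post, the hook's origin 6.5 mm to +x of the post's axis and level again, tongue tip 14 mm below the post's top
- stretch (a joint): stretch of the clamp spring, m: 0 slack (at the start), about 0.043 hooked, at most 0.075; pull 1 N plus 100 N/m. The spring swings up (0 to 0.5 rad) about a fixed pivot 110 mm plus the stretch behind the hook's origin and level with it; it falls back to level by its weight, never lower, and cannot swing sideways
- pad_travel (a joint): travel of the blue clamping pad and its post towards the jig's -x, m: 0 to 0.003 at the start, at most 0.015. The pad's face (24 mm wide, 18 mm high, over the grey course) is at jig x = 85.5 mm minus the travel. The hooked spring draws it (0.6 N friction) until it presses the second course against the end stop, at about 0.010
- paint_a: blue paint bottle, a bystander to leave alone; origin at the centre of its underside; 28 mm diameter, 72 mm high
- paint_b: yellow paint bottle, a bystander to leave alone; origin at the centre of its underside; 28 mm diameter, 72 mm high
- paint_c: green paint bottle, a bystander to leave alone; origin at the centre of its underside; 28 mm diameter, 72 mm high
- paint_d: purple paint bottle, a bystander to leave alone; origin at the centre of its underside; 28 mm diameter, 72 mm high
- dish: steel mixing dish, a bystander to leave alone; origin at the centre of its underside; 64 mm across, 16 mm high

How it is judged (in metres and radians):
On the way, in this order (a step that is already met when the one before it is completed fails the run):
1. the jar stands on the coaster and every block lies in its place in the staggered courses, with the spring still slack (horizontal distance between jar and coaster_top below 0.018 m and z of jar in the frame of coaster_top between -0.003 and 0.004 m and angle between jar's own z axis and vertical below 0.1 rad and contact force between the fingers and jar below 0.1 N and (distance between block1 and low1 below 0.012 m or distance between block1 and low2 below 0.012 m or distance between block1 and low3 below 0.012 m or distance between block1 and high1 below 0.012 m or distance between block1 and high2 below 0.012 m) and angle between the x axis of each of block1, block2, block3, block4, block5 and the x axis of jig, either way round below 0.15 rad and contact force between the fingers and block1 below 0.1 N and (distance between block2 and low1 below 0.012 m or distance between block2 and low2 below 0.012 m or distance between block2 and low3 below 0.012 m or distance between block2 and high1 below 0.012 m or distance between block2 and high2 below 0.012 m) and contact force between the fingers and block2 below 0.1 N and (distance between block3 and low1 below 0.012 m or distance between block3 and low2 below 0.012 m or distance between block3 and low3 below 0.012 m or distance between block3 and high1 below 0.012 m or distance between block3 and high2 below 0.012 m) and contact force between the fingers and block3 below 0.1 N and (distance between block4 and low1 below 0.012 m or distance between block4 and low2 below 0.012 m or distance between block4 and low3 below 0.012 m or distance between block4 and high1 below 0.012 m or distance between block4 and high2 below 0.012 m) and contact force between the fingers and block4 below 0.1 N and (distance between block5 and low1 below 0.012 m or distance between block5 and low2 below 0.012 m or distance between block5 and low3 below 0.012 m or distance between block5 and high1 below 0.012 m or distance between block5 and high2 below 0.012 m) and contact force between the fingers and block5 below 0.1 N and value of joint stretch below 0.01 m), for 0.2 s.
2. the puller, bearing on the spring's eye, stretches the spring far enough for the hook to pass the post (contact force between puller and hook above 0.5 N and value of joint stretch above 0.042 m), for 0.05 s.
3. the hook sits down behind the post (x of hook in the frame of post_top between 0.0035 and 0.012 m and z of hook in the frame of post_top below 0 m and value of joint stretch above 0.034 m), for 0.2 s.
At the end, for the whole second after the job is handed in: Each block within 12 mm of a place, flat, in line (0.15 rad); jar upright within 18 mm of the coaster centre; hook behind the post, tip 7 mm or more below its top, stretch over 34 mm; pad travel 6.5 to 12.5 mm; puller hanging upright in its stand within 14 mm of centre (all of step 3 and horizontal distance between jar and coaster_top below 0.018 m and z of jar in the frame of coaster_top between -0.003 and 0.004 m and angle between each of jar, puller's own z axis and vertical below 0.1 rad and contact force between the fingers and jar below 0.1 N and (distance between block1 and low1 below 0.012 m or distance between block1 and low2 below 0.012 m or distance between block1 and low3 below 0.012 m or distance between block1 and high1 below 0.012 m or distance between block1 and high2 below 0.012 m) and angle between the x axis of each of block1, block2, block3, block4, block5 and the x axis of jig, either way round below 0.15 rad and contact force between the fingers and block1 below 0.1 N and (distance between block2 and low1 below 0.012 m or distance between block2 and low2 below 0.012 m or distance between block2 and low3 below 0.012 m or distance between block2 and high1 below 0.012 m or distance between block2 and high2 below 0.012 m) and contact force between the fingers and block2 below 0.1 N and (distance between block3 and low1 below 0.012 m or distance between block3 and low2 below 0.012 m or distance between block3 and low3 below 0.012 m or distance between block3 and high1 below 0.012 m or distance between block3 and high2 below 0.012 m) and contact force between the fingers and block3 below 0.1 N and (distance between block4 and low1 below 0.012 m or distance between block4 and low2 below 0.012 m or distance between block4 and low3 below 0.012 m or distance between block4 and high1 below 0.012 m or distance between block4 and high2 below 0.012 m) and contact force between the fingers and block4 below 0.1 N and (distance between block5 and low1 below 0.012 m or distance between block5 and low2 below 0.012 m or distance between block5 and low3 below 0.012 m or distance between block5 and high1 below 0.012 m or distance between block5 and high2 below 0.012 m) and contact force between the fingers and block5 below 0.1 N and value of joint pad_travel between 0.0065 and 0.0125 m and horizontal distance between puller and stand below 0.014 m and z of puller in the frame of stand between 0.072 and 0.08 m); the robot touches nothing.
It fails at once if the fingers touch the spring's hook end (contact force between the fingers and hook above 0.5 N).
It fails at once if a bystanding paint bottle or the dish is displaced by more than 25 mm (distance of any of paint_a, paint_b, paint_c, paint_d, dish from where it was at the start of the episode above 0.025 m).
Of block1, block2, block3, block4, block5 only 3 to 5 are there at a start; the rules pass over those that are not, and their reading is None.
At some moment in a run one of jar may be knocked a few centimetres aside while the robot is not near it.
It also fails if it takes over 210 s, if anything falls off the work surface, if the arm or the gripper's body presses on something with over 40 N, if the wrist force passes 120 N, or if a joint passes its speed limit or range.

## Working session

There is one attempt and no reset: what is moved stays moved. The work goes in short steps, Python scripts to look and compute and a tool call to move; the robot and the scene stay as the last step left them, time stands still between calls to the robot, and variables do not carry over. Pictures are saved under pics/ and viewed, and the job is handed in when it is done.

Besides the shell and the picture viewer there is one more tool, called after "Request:" in YAML: its name, and indented under it one key for each argument. step_arm: Moves the arm, as the interface text tells. Its arguments: {"type":"object","properties":{"commands":{"type":"array"},"force":{"type":"number"}},"required":["commands"]}

```bash
ls; mkdir -p pics
python3 - <<'E'
from station import robot, viewer
import cv2
print(robot.read_state())
for n in("side","top"):
    c=viewer.camera(n); cv2.imwrite(f"pics/{n}0.png",c["image"][:,:,::-1])
    print(n,{k:v for k,v in c.items() if k!="image"})
E
```

```text
pics
{'time': 0.0, 'joints': array([ 1.22306575,  0.46945659, -0.04859372,  1.53367045,  0.02412221,
        1.14098468, -0.0823082 ]), 'qd': array([ 0.00117676, -0.000517  ,  0.00112467,  0.00249445, -0.00096815,
       -0.00111872,  0.00021829]), 'joint_efforts': array([-1.03194259e-03, -5.07975662e+01, -8.06139736e-02, -2.36150622e+01,
       -6.14668080e-02,  3.79242282e-02,  1.57787786e-04]), 'position': array([ 211.40310778, -640.42442037,  221.49915283]), 'tcp_rot': array([ 0.57246493,  0.41465456,  0.57360862, -0.41390657]), 'contact_force': array([-0.34623646, -1.02622187,  0.45890891]), 'ft_torque': array([-0.02266072, -0.00108589, -0.02615097]), 'opening': 0.9986118504255359}
side {'fx': 481.38964242135023, 'fy': 481.38964242135023, 'cx': 321.6937456194573, 'cy': 188.15736378628176, 'cam_to_world': array([[ 9.07562654e-01,  2.91241858e-01, -3.02503238e-01,
         2.55599143e+02],
       [-4.19485806e-01,  6.61439338e-01, -6.21715096e-01,
        -6.75529637e+02],
       [ 1.90180822e-02,  6.91141217e-01,  7.22469467e-01,
         8.43553620e+02],
       [ 0.00000000e+00,  0.00000000e+00,  0.00000000e+00,
         1.00000000e+00]])}
top {'fx': 489.1712292611039, 'fy': 489.1712292611039, 'cx': 324.15400368947826, 'cy': 204.41634615442138, 'cam_to_world': array([[-1.15882648e-02,  9.90903168e-01, -1.34076933e-01,
         4.40793644e+02],
       [-9.99635884e-01, -8.21255139e-03,  2.57031696e-02,
         5.91471739e+00],
       [ 2.43682385e-02,  1.34325968e-01,  9.90637534e-01,
         1.20286694e+03],
       [ 0.00000000e+00,  0.00000000e+00,  0.00000000e+00,
         1.00000000e+00]])}
```

View pics/side0.png

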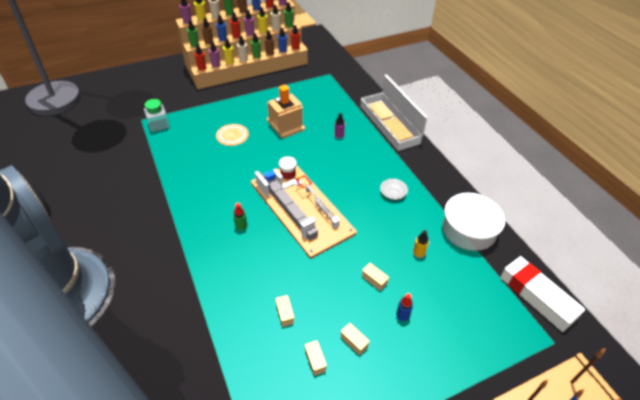

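View pics/top0.png

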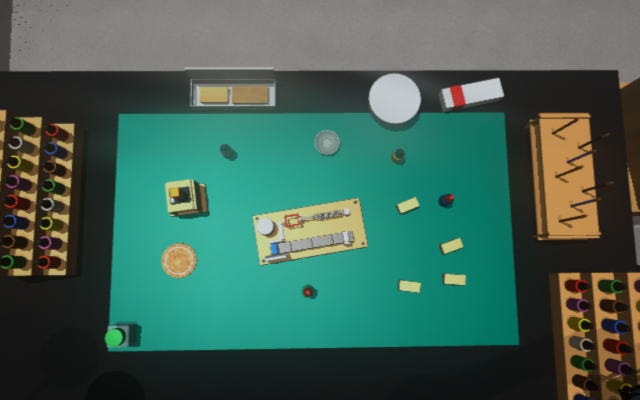

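```bash
cat > h.py <<'E'
import numpy as np, cv2
from station import robot, viewer
def cap(n,tag=None):
    c=viewer.camera(n)
    if tag: cv2.imwrite(f"pics/{tag}.png",c["image"][:,:,::-1]); np.savez(f"pics/{tag}.npz",**c)
    return c
def load(tag): 
    d=np.load(f"pics/{tag}.npz"); return {k:d[k] for k in d}
def un(c,u,v,z):
    d=np.array([(u-c["cx"])/c["fx"],-(v-c["cy"])/c["fy"],-1.])
    M=c["cam_to_world"]; d=M[:3,:3]@d; o=M[:3,3]
    return o+d*(z-o[2])/d[2]
def pj(c,p):
    M=c["cam_to_world"]; q=M[:3,:3].T@(np.asarray(p,float)-M[:3,3])
    return np.array([c["cx"]+c["fx"]*q[0]/-q[2], c["cy"]-c["fy"]*q[1]/-q[2]])
def crop(c,u0,v0,w,h,s,tag,pts=()):
    im=c["image"][v0:v0+h,u0:u0+w,::-1]
    im=cv2.resize(im,None,fx=s,fy=s,interpolation=cv2.INTER_CUBIC)
    step=10
    for u in range((u0+step-1)//step*step,u0+w,step):
        cv2.line(im,(int((u-u0+.5)*s),0),(int((u-u0+.5)*s),6),(255,255,255),1); cv2.putText(im,str(u),(int((u-u0+.5)*s)-10,18),0,.4,(255,255,255),1)
    for v in range((v0+step-1)//step*step,v0+h,step):
        cv2.line(im,(0,int((v-v0+.5)*s)),(6,int((v-v0+.5)*s)),(255,255,255),1); cv2.putText(im,str(v),(8,int((v-v0+.5)*s)+4),0,.4,(255,255,255),1)
    for p in pts:
        q=pj(c,p); cv2.circle(im,(int((q[0]-u0+.5)*s),int((q[1]-v0+.5)*s)),2,(255,0,255),-1)
    cv2.imwrite(f"pics/{tag}.png",im)
E
python3 - <<'E'
from h import *
a=cap("side","s0");b=cap("top","t0")
crop(b,245,190,130,85,6,"t0jig"); crop(a,240,150,130,110,5,"s0jig")
crop(b,150,130,100,160,3.7,"t0left"); crop(b,370,180,130,120,5,"t0blk"); crop(a,240,250,180,140,4,"s0blk");crop(a,200,75,170,80,4.5,"s0st")
E
```

```text
(no output)
```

View pics/t0jig.png

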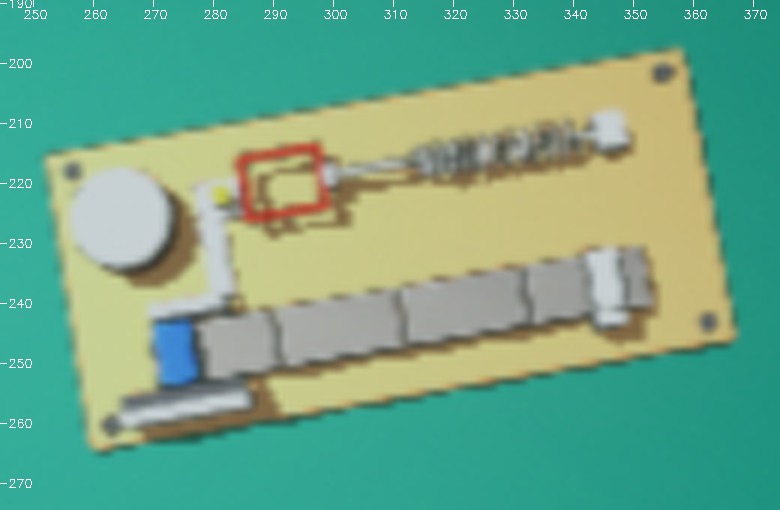

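View pics/s0jig.png

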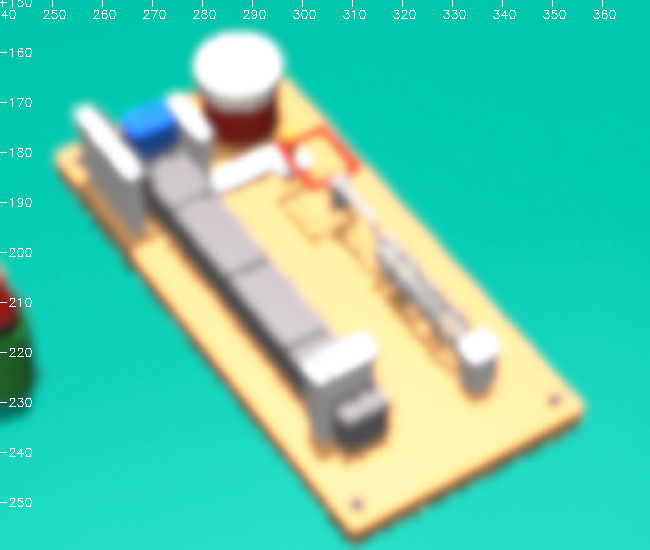

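View pics/t0left.png

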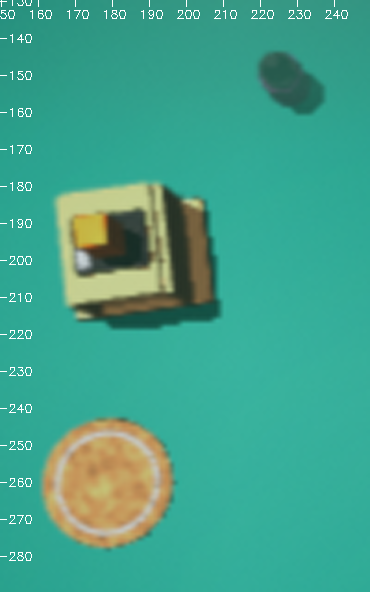

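View pics/t0blk.png

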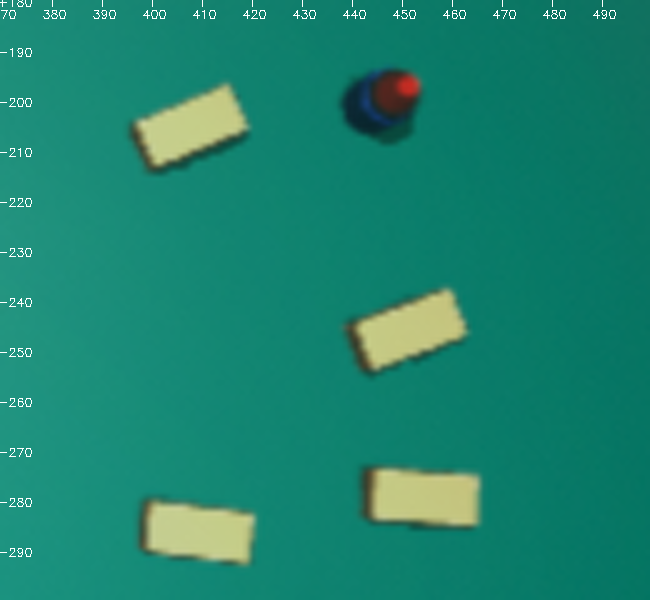

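View pics/s0blk.png

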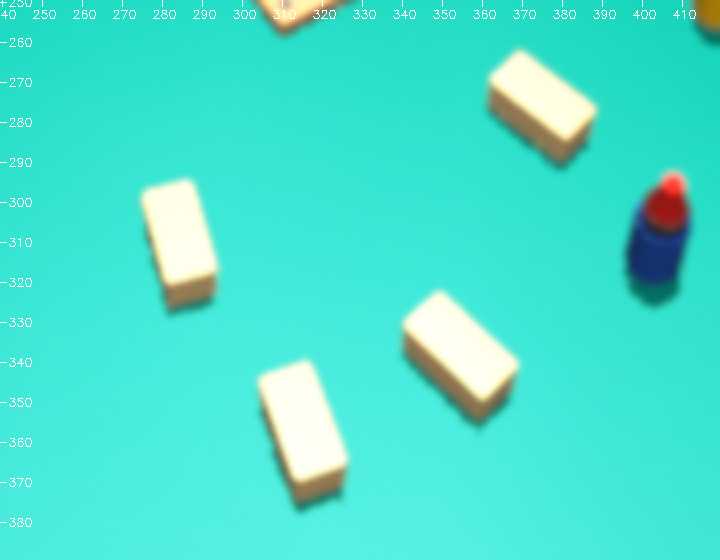

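View pics/s0st.png

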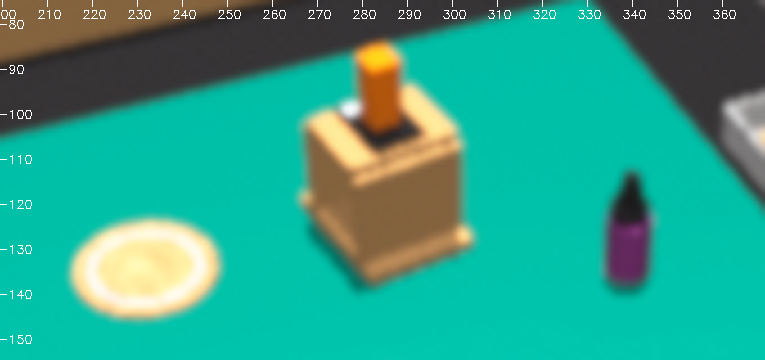

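Run:
```python
from h import *
a=load("s0");b=load("t0")
crop(b,160,170,55,55,10,"t0st"); crop(a,260,80,55,65,10,"s0st2")
```

```text
(no output)
```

View pics/t0st.png

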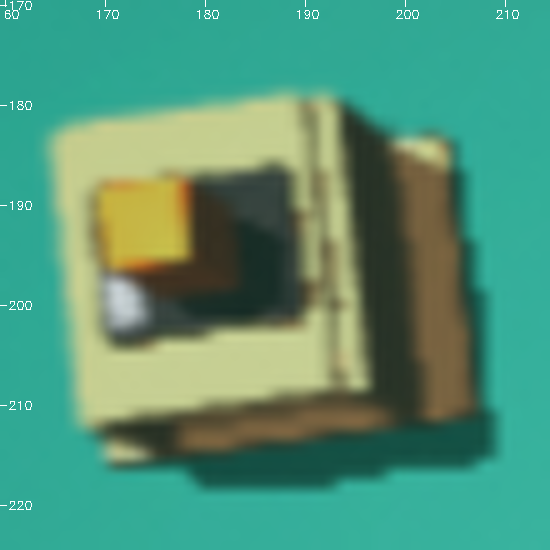

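View pics/s0st2.png

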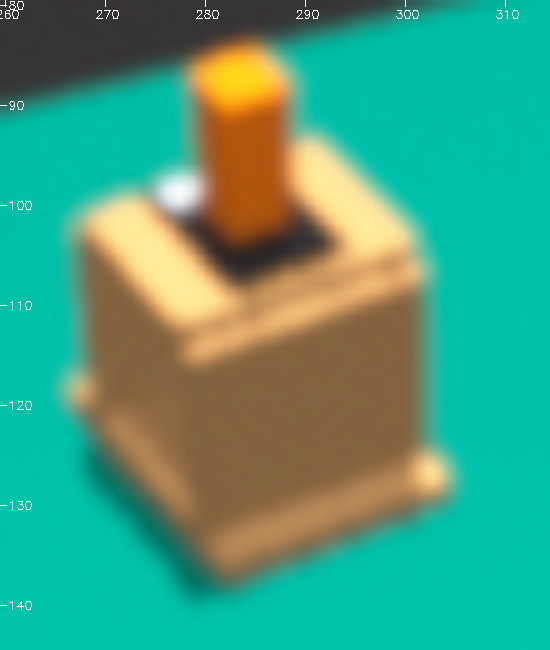

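Run:
```python
from h import *
from scipy.optimize import least_squares
a=load("s0");b=load("t0")
P=[(252.2,215.5,-1,1),(358.5,197.5,-1,-1),(367.5,245.8,1,-1),(260.3,264.8,1,1)]
def jp(q,x,y,z): 
    c,s=np.cos(q[2]),np.sin(q[2]); return np.array([q[0]+c*x-s*y,q[1]+s*x+c*y,z])
# jig top corners: v,u ; x=+132.5 left
top=[((252.2,215.5),(132.5,-61)),((358.5,197.5),(-132.5,-61)),((367.5,245.8),(-132.5,61)),((260.3,264.8),(132.5,61))]
side=[((356.1,230.9),(-132.5,-61)),((310.1,255.6),(-132.5,61)),((250.5,180.5),(132.5,61))]
for T,S in((top,[]),([],side),(top,side)):
    f=lambda q:np.concatenate([pj(b,jp(q,*l,12))-uv for uv,l in T]+[pj(a,jp(q,*l,12))-uv for uv,l in S])
    r=least_squares(f,[600,0,1.6]); print("jig",r.x.round(3),r.fun.round(2))
q=r.x; np.save("jig.npy",q)
tb=dict(A=[(135,122),(230,85),(248,128),(152,168)],B=[(357,323),(450,290),(467,333),(373,372)],C=[(373,468),(479,476),(479,526),(371,519)],D=[(150,502),(255,514),(249,564),(146,551)])
sb=dict(A=[(520,50),(597,108),(565,140),(489,83)],B=[(438,291),(519,365),(482,402),(404,325)],C=[(308,361),(347,462),(296,483),(258,380)],D=[(190,180),(217,268),(166,285),(142,192)])
for k in tb:
    X=np.array([un(b,370+u/5-.5,180+v/5-.5,24)[:2] for u,v in tb[k]])
    Y=np.array([un(a,240+u/4-.5,250+v/4-.5,24)[:2] for u,v in sb[k]])
    for Z in(X,Y):
        m=Z.mean(0); L=[np.linalg.norm(Z[i]-Z[(i+1)%4]) for i in range(4)]
        d=(Z-m); w,V=np.linalg.eigh(d.T@d); v=V[:,1]; print(k,m.round(1),np.round(L,1),"yaw",round(np.degrees(np.arctan2(v[1],v[0]))%180,1))
print("handle",un(b,174,191.7,124),un(a,283.7,87.2,124))
print("coaster",un(b,(43+173)/2/3.7+149.5,(418+549)/2/3.7+129.5,2),un(a,(70+221)/2/4.5+199.5,(219+319)/2/4.5+74.5,2))
print("jar top t",un(b,245+122/6-.5,190+218/6-.5,52),"s",un(a,240+238/5-.5,150+67/5-.5,52))
```

```text
jig [537.639  10.575   1.734] [-0.08 -0.08  0.14 -0.34  0.29  0.19 -0.34  0.21]
jig [537.891  11.891   1.729] [ 0.26 -0.01 -0.14  0.03 -0.12 -0.08]
jig [537.63   11.066   1.732] [-0.25 -0.18 -0.   -0.25  0.06  0.3  -0.6   0.12  0.41  0.19  0.08  0.35
 -0.2   0.27]
A [ 598.1 -229. ] [50.6 22.8 51.5 23.9] yaw 111.8
A [ 597.8 -229.7] [50.3 25.9 48.8 26.7] yaw 111.3
B [ 497.7 -332.7] [48.7 22.1 50.1 24.6] yaw 110.8
B [ 497.3 -332.8] [50.6 25.1 50.  23.7] yaw 107.9
C [ 417.3 -335.6] [51.3 23.7 52.1 24.3] yaw 85.2
C [ 416.8 -335.7] [49.8 24.1 50.1 24.2] yaw 85.0
D [ 401.9 -226.3] [50.7 23.8 49.6 23.2] yaw 82.7
D [ 401.9 -225.8] [49.3 25.  51.1 23.8] yaw 81.6
handle [618.02571843 310.63578839 124.        ] [618.40968023 310.60415189 124.        ]
coaster [469.91766036 328.88280206   2.        ] [470.55561862 328.69825976   2.        ]
jar top t [546.84235226 116.31787521  52.        ] s [546.35832941 114.8621772   52.        ]
```

```bash
cat >> h.py <<'E'
try: Q=np.load("jig.npy")
except Exception: Q=None
def J(x,y,z=0):
    c,s=np.cos(Q[2]),np.sin(Q[2]); return np.array([Q[0]+c*x-s*y,Q[1]+s*x+c*y,z])
def iJ(p):
    c,s=np.cos(Q[2]),np.sin(Q[2]); d=np.asarray(p)[:2]-Q[:2]; return np.array([c*d[0]+s*d[1],-s*d[0]+c*d[1]])
from scipy.spatial.transform import Rotation as R
def pose():
    s=robot.read_state(); q=s["tcp_rot"]; return s,np.array(s["position"]),R.from_quat([q[1],q[2],q[3],q[0]])
def Rdown(phi):
    z=np.array([np.cos(phi),np.sin(phi),0]); x=np.array([0,0,-1.]); return R.from_matrix(np.c_[x,np.cross(z,x),z])
def plan(wps,op,rnd=1,p=None,Rc=None):
    """wps: list of (xyz, phi, nrows[,opening]); prints rows"""
    s,p0,R0=pose(); p=p0 if p is None else p; Rc=R0 if Rc is None else Rc
    out=[]
    for w in wps:
        xyz,phi,n=w[:3]; o=w[3] if len(w)>3 else op
        c=[Rdown(phi),Rdown(phi+np.pi)]
        Rt=min(c,key=lambda r:(Rc.inv()*r).magnitude())
        for i in range(n):
            d=Rc.inv().apply((np.asarray(xyz,float)-p)/(n-i)); rv=(Rc.inv()*Rt).as_rotvec()/(n-i)
            d=np.round(d,rnd); rv=np.round(rv,3)
            out.append([o,d.tolist(),rv.tolist()]); p=p+Rc.apply(d); Rc=Rc*R.from_rotvec(rv)
    import json
    print("t",round(s["time"],2),"pos",p0.round(1),"F",np.round(s["contact_force"],1),"open",round(s["opening"]*87,1),"jig",iJ(p0).round(1))
    for i in range(0,len(out),10): print(json.dumps(out[i:i+10]))
    m=max(max(map(abs,r[1])) for r in out),max(max(map(abs,r[2])) for r in out); print("max",m)
    return p,Rc
E
python3 - <<'E'
from h import *
a=load("s0");b=load("t0")
s,p,r=pose(); print(p,r.as_matrix().round(3))
t=lambda u,v,z: iJ(un(b,245+u/6-.5,190+v/6-.5,z)).round(1)
g=lambda u,v,z: iJ(un(a,240+u/5-.5,150+v/5-.5,z)).round(1)
print("post36",t(222,196,36), "larm",[t(*x,20) for x in((150,308),(215,292),(235,292),(200,190))])
print("guide top z40,60",[[t(*x,z) for x in((120,410),(250,398))] for z in(40,60)],[[g(*x,z) for x in((85,107),(135,175))] for z in(40,60,70)])
print("padtop z54",t(165,322,54),t(190,318,54))
print("eye",[t(*x,40) for x in((240,158),(320,147),(328,208),(248,218))])
print("stop z56",t(588,250,56),t(620,250,56),t(590,325,56),t(628,322,56))
print("joints3",[t(*x,36) for x in((276,342),(401,320),(527,296))])
E
```

```text
[ 211.47363875 -640.66311707  221.92383035] [[-0.     0.95   0.313]
 [ 0.001  0.313 -0.95 ]
 [-1.    -0.    -0.001]]
post36 [ 63.1 -29.6] larm [array([99.6,  8.3]), array([72.9,  6.4]), array([64.9,  7.8]), array([ 72.2, -35.3])]
guide top z40,60 [[array([115.9,  47.4]), array([64.9, 51.5])], [array([114.1,  48.2]), array([64. , 52.2])]] [[array([127.9,  44. ]), array([75.6, 46.4])], [array([109. ,  52.6]), array([58. , 54.9])], [array([99.6, 56.9]), array([49.2, 59.1])]]
padtop z54 [92.1 17.3] [82.3 17.4]
eye [array([ 53.5, -43. ]), array([ 21.4, -41.9]), array([ 22.3, -17.3]), array([ 54.2, -18.8])]
stop z56 [-75.4  17.8] [-87.8  19.9] [-71.   46.8] [-85.9  48.2]
joints3 [array([51.4, 31.3]), array([ 1.2, 31.2]), array([-49.8,  30.3])]
```

Run:
```python
from h import *
plan([((500,-250,200),.161,10),((546.6,115.6,120),.161,9)],87)
```

```text
t 0.2 pos [ 211.5 -640.7  221.9] F [ 0.6  0.5 -0. ] open 86.9 jig [-590.9  426.5]
[[87, [2.2, 39.6, -28.1], [-0.141, -0.0, -0.0]], [87, [2.2, 43.2, -22.2], [-0.141, -0.0, -0.0]], [87, [2.2, 45.9, -15.9], [-0.141, -0.0, -0.0]], [87, [2.2, 47.7, -9.3], [-0.141, -0.0, -0.0]], [87, [2.2, 48.5, -2.5], [-0.141, -0.0, -0.0]], [87, [2.2, 48.4, 4.3], [-0.142, -0.0, -0.0]], [87, [2.3, 47.3, 11.1], [-0.141, -0.0, -0.0]], [87, [2.2, 45.2, 17.7], [-0.142, -0.0, -0.0]], [87, [2.3, 42.2, 23.9], [-0.141, -0.0, -0.001]], [87, [2.2, 38.5, 29.6], [-0.142, -0.0, -0.0]]]
[[87, [8.9, 39.3, 11.6], [0.0, -0.0, -0.0]], [87, [8.9, 39.3, 11.6], [0.0, -0.0, -0.0]], [87, [8.9, 39.3, 11.6], [0.0, -0.0, -0.0]], [87, [8.9, 39.3, 11.6], [0.0, -0.0, -0.0]], [87, [8.9, 39.2, 11.6], [0.0, -0.0, -0.0]], [87, [8.9, 39.3, 11.7], [0.0, -0.0, -0.0]], [87, [8.9, 39.2, 11.6], [0.0, -0.0, -0.0]], [87, [8.8, 39.3, 11.7], [0.0, -0.0, -0.0]], [87, [8.9, 39.2, 11.6], [0.0, -0.0, -0.0]]]
max (48.5, 0.142)
```

Request:
step_arm:
  commands:
    - [87,[2,40,-28],[-0.141,0,0]]
    - [87,[2,43,-22],[-0.141,0,0]]
    - [87,[2,46,-16],[-0.141,0,0]]
    - [87,[2,48,-9],[-0.141,0,0]]
    - [87,[2,48,-2],[-0.141,0,0]]
    - [87,[2,48,4],[-0.142,0,0]]
    - [87,[2,47,11],[-0.141,0,0]]
    - [87,[2,45,18],[-0.142,0,0]]
    - [87,[2,42,24],[-0.141,0,0]]
    - [87,[2,38,30],[-0.142,0,0]]

```text
time: 1.45
position: [498.3, -239.6, 199.3]
tcp_rot: [0.703, -0.07, 0.705, 0.069]
contact_force: [0.7, 0.4, -0.4]
opening: 1.002
```

Run:
```python
from h import *
cap("top","t1")
plan([((546.6,115.6,110),.161,11),((546.6,115.6,28),.161,5)],87)
```

```text
t 1.5 pos [ 502.6 -231.5  199.6] F [3.8 6.2 1. ] open 86.7 jig [-233.8   73.5]
[[87, [8.3, 30.0, 10.5], [0.005, 0.0, -0.0]], [87, [8.3, 30.0, 10.3], [0.004, 0.0, -0.0]], [87, [8.3, 30.1, 10.2], [0.005, 0.0, -0.0]], [87, [8.3, 30.1, 10.1], [0.004, 0.0, -0.0]], [87, [8.3, 30.2, 10.0], [0.005, 0.0, -0.0]], [87, [8.2, 30.2, 9.8], [0.004, 0.0, -0.001]], [87, [8.2, 30.3, 9.7], [0.005, 0.0, -0.0]], [87, [8.2, 30.3, 9.5], [0.004, 0.001, -0.001]], [87, [8.2, 30.4, 9.4], [0.005, 0.0, -0.0]], [87, [8.2, 30.4, 9.3], [0.004, 0.001, -0.001]]]
[[87, [8.2, 30.5, 9.2], [0.005, 0.0, -0.0]], [87, [16.4, -0.0, -0.0], [-0.0, 0.0, -0.0]], [87, [16.4, -0.0, -0.0], [-0.0, 0.0, -0.0]], [87, [16.4, -0.0, -0.0], [-0.0, 0.0, -0.0]], [87, [16.4, -0.0, -0.0], [-0.0, 0.0, -0.0]], [87, [16.4, -0.0, -0.0], [-0.0, 0.0, -0.0]]]
max (30.5, 0.005)
```

View pics/t1.png

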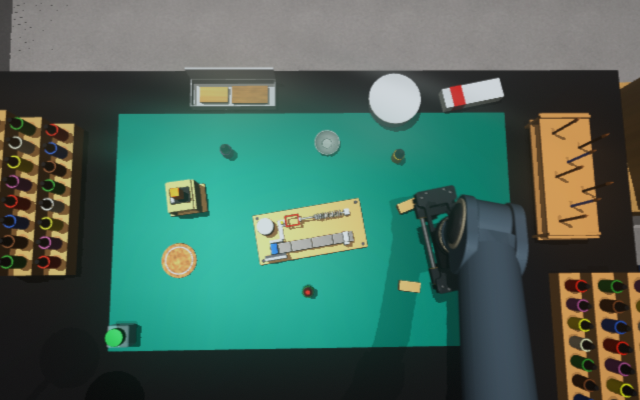

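Request:
step_arm:
  commands:
    - [52,[8,30,10],[0.005,0,0]]
    - [52,[8,30,10],[0.005,0,0]]
    - [52,[8,30,10],[0.005,0,0]]
    - [52,[8,30,10],[0.005,0,0]]
    - [52,[8,30,10],[0.005,0,0]]
    - [52,[8,30,10],[0.005,0,0]]
    - [52,[8,30,10],[0.005,0,0]]
    - [52,[8,30,10],[0.005,0,0]]
    - [52,[8,25,9],[0.005,0,0]]
    - [52,[0,10,3],[0,0,0]]

```text
time: 2.75
position: [542.7, 63.3, 125.8]
tcp_rot: [0.705, -0.055, 0.704, 0.057]
contact_force: [-0.0, -0.2, 0.1]
opening: 0.598
```

Run:
```python
from h import *
plan([((546.6,115.6,105),.161,3),((546.6,115.6,28),.161,5)],52)
```

```text
t 2.75 pos [542.7  63.3 125.8] F [-0.  -0.2  0.1] open 52.0 jig [ 50.7 -13.4]
[[52, [7.0, 17.0, 4.1], [-0.001, 0.001, -0.001]], [52, [7.0, 17.0, 4.0], [-0.0, 0.0, -0.001]], [52, [6.9, 17.0, 4.1], [-0.001, 0.001, -0.001]], [52, [15.4, 0.0, 0.0], [0.0, -0.0, 0.0]], [52, [15.4, 0.0, 0.0], [0.0, -0.0, 0.0]], [52, [15.4, 0.0, 0.0], [0.0, -0.0, 0.0]], [52, [15.4, 0.0, 0.0], [0.0, -0.0, 0.0]], [52, [15.4, 0.0, 0.0], [0.0, -0.0, 0.0]]]
max (17.0, 0.001)
```

Request:
step_arm:
  commands:
    - [52,[7,17,4],[0,0,0]]
    - [52,[7,17,4],[0,0,0]]
    - [52,[7,17,4],[0,0,0]]
    - [52,[0,0,0],[0,0,0]]
    - [52,[0,0,0],[0,0,0]]

```text
time: 3.38
position: [547.8, 112.0, 105.7]
tcp_rot: [0.706, -0.055, 0.704, 0.054]
contact_force: [0.1, 0.2, 1.0]
opening: 0.596
```

Run:
```python
from h import *
plan([((546.6,115.6,60),.161,3),((546.6,115.6,28),.161,3)],52)
```

```text
t 3.38 pos [547.8 112.  105.7] F [0.1 0.2 1. ] open 51.8 jig [ 98.  -26.3]
[[52, [15.2, 1.3, -0.3], [-0.002, 0.001, 0.0]], [52, [15.2, 1.2, -0.2], [-0.003, 0.001, 0.001]], [52, [15.3, 1.2, -0.2], [-0.002, 0.0, 0.0]], [52, [10.7, 0.0, -0.0], [-0.0, 0.0, 0.0]], [52, [10.6, 0.0, -0.0], [-0.0, 0.0, 0.0]], [52, [10.7, 0.0, -0.0], [-0.0, 0.0, 0.0]]]
max (15.3, 0.003)
```

Request:
step_arm:
  commands:
    - [52,[15,1.5,0],[0,0,0]]
    - [52,[15,1,0],[0,0,0]]
    - [52,[15,1,0],[0,0,0]]
    - [52,[10,0,0],[0,0,0]]
    - [52,[10,0,0],[0,0,0]]
    - [52,[10,0,0],[0,0,0]]
    - [52,[0,0,0],[0,0,0]]

```text
time: 4.25
position: [549.7, 113.5, 25.9]
tcp_rot: [0.707, -0.053, 0.703, 0.053]
contact_force: [1.0, -0.1, -0.3]
opening: 0.595
```

Run:
```python
from h import *
c=cap("top","t2"); crop(c,240,180,110,90,6,"t2c");c=cap("side","s2"); crop(c,250,120,100,80,6,"s2c")
plan([((546.6,115.6,28),.161,1)],52)
```

```text
t 4.35 pos [549.6 113.4  26.3] F [ 1.4 -0.1 -0.4] open 51.9 jig [ 99.1 -28.2]
[[52, [-1.7, 2.6, -2.6], [-0.011, 0.006, 0.002]]]
max (2.6, 0.011)
```

View pics/s2c.png

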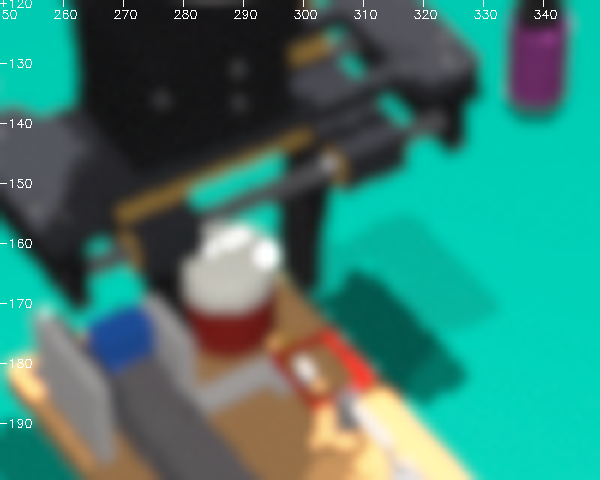

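Request:
step_arm:
  commands:
    - [52,[-1,2.5,-2.5],[-0.011,0.006,0]]
    - [30,[0,0,0],[0,0,0]]
    - [30,[0,0,0],[0,0,0]]
    - [30,[0,0,0],[0,0,0]]
    - [30,[0,0,0],[0,0,0]]
  force: 15

```text
time: 4.97
position: [546.2, 115.3, 28.0]
tcp_rot: [0.705, -0.058, 0.705, 0.056]
contact_force: [-0.5, -0.6, 0.0]
opening: 0.456
```

Run:
```python
from h import *
plan([((546.6,115.6,110),.161,5),((470.2,328.8,100),.161,6)],35)
```

```text
t 4.97 pos [546.2 115.3  28. ] F [-0.5 -0.6  0. ] open 39.7 jig [101.5 -25.2]
[[35, [-16.4, 0.0, 0.1], [0.0, -0.0, 0.0]], [35, [-16.4, 0.0, 0.1], [0.0, -0.0, 0.001]], [35, [-16.4, 0.0, 0.1], [0.0, -0.0, 0.0]], [35, [-16.4, 0.0, 0.0], [0.001, -0.0, 0.001]], [35, [-16.4, 0.1, 0.1], [0.0, -0.0, 0.0]], [35, [1.7, 37.1, -6.9], [0.0, -0.0, 0.0]], [35, [1.6, 37.1, -6.9], [0.0, -0.0, 0.0]], [35, [1.7, 37.1, -6.9], [0.0, -0.0, 0.0]], [35, [1.6, 37.1, -6.9], [0.0, -0.0, 0.0]], [35, [1.7, 37.2, -6.8], [0.0, -0.0, 0.0]]]
[[35, [1.6, 37.1, -6.9], [0.0, -0.0, 0.0]]]
max (37.2, 0.001)
```

Request:
step_arm:
  commands:
    - [30,[-16,0,0],[0,0,0]]
    - [30,[-16,0,0],[0,0,0]]
    - [30,[-16,0,0],[0,0,0]]
    - [30,[-16,0,0],[0,0,0]]
    - [30,[-10,37,-7],[0,0,0]]
    - [30,[0,37,-7],[0,0,0]]
    - [30,[0,37,-7],[0,0,0]]
    - [30,[0,37,-7],[0,0,0]]
    - [30,[0,37,-7],[0,0,0]]
    - [30,[0,15,-3],[0,0,0]]

```text
time: 6.22
position: [477.9, 310.7, 113.5]
tcp_rot: [0.707, -0.055, 0.702, 0.054]
contact_force: [-0.7, -0.6, -0.6]
opening: 0.456
```

Run:
```python
from h import *
plan([((470.2,328.8,80),.161,2),((470.2,328.8,19),.161,4)],30)
```

```text
t 6.22 pos [477.9 310.7 113.5] F [-0.7 -0.6 -0.6] open 39.6 jig [305.3  10.9]
[[30, [16.7, 9.6, -2.5], [-0.003, 0.003, 0.001]], [30, [16.7, 9.5, -2.4], [-0.002, 0.004, 0.001]], [30, [15.3, 0.0, -0.0], [-0.0, -0.0, 0.0]], [30, [15.2, 0.0, -0.0], [-0.0, -0.0, 0.0]], [30, [15.3, 0.0, -0.0], [-0.0, -0.0, 0.0]], [30, [15.2, 0.0, -0.0], [-0.0, -0.0, 0.0]]]
max (16.7, 0.004)
```

Request:
step_arm:
  commands:
    - [30,[16,9,-3],[-0.002,0.003,0]]
    - [30,[16,9,-3],[-0.002,0.004,0]]
    - [30,[15,0,0],[0,0,0]]
    - [30,[15,0,0],[0,0,0]]
    - [30,[15,0,0],[0,0,0]]
    - [30,[6,0,0],[0,0,0]]
    - [30,[0,0,0],[0,0,0]]

```text
time: 7.1
position: [470.5, 322.4, 22.8]
tcp_rot: [0.704, -0.057, 0.706, 0.052]
contact_force: [-0.2, 0.4, -0.5]
opening: 0.453
```

Run:
```python
from h import *
plan([((470.2,328.8,18.5),.161,2)],30)
```

```text
t 7.1 pos [470.5 322.4  22.8] F [-0.2  0.4 -0.5] open 39.4 jig [318.1  16.3]
[[30, [2.1, 3.2, 0.4], [-0.004, -0.002, 0.004]], [30, [2.2, 3.2, 0.3], [-0.003, -0.002, 0.004]]]
max (3.2, 0.004)
```

Request:
step_arm:
  commands:
    - [30,[1,4,0.4],[-0.004,-0.002,0.003]]
    - [30,[2,3,0.4],[-0.003,-0.002,0.003]]
    - [30,[1.5,0,0],[0,0,0]]
    - [30,[0,0,0],[0,0,0]]

```text
time: 7.6
position: [471.0, 331.0, 19.5]
tcp_rot: [0.706, -0.057, 0.704, 0.057]
contact_force: [0.2, -0.1, -0.6]
opening: 0.453
```

Run:
```python
from h import *
plan([((470.2,328.8,18.5),.161,2)],30)
```

```text
t 7.6 pos [471.  331.   19.5] F [ 0.2 -0.1 -0.6] open 39.4 jig [326.5  14.4]
[[30, [0.5, -1.0, -0.6], [0.0, 0.002, -0.0]], [30, [0.5, -1.0, -0.6], [0.001, 0.002, -0.001]]]
max (1.0, 0.002)
```

Request:
step_arm:
  commands:
    - [30,[1,-1,-0.5],[0,0.002,0]]
    - [30,[0.5,-1,0],[0,0,0]]
    - [55,[0,0,0],[0,0,0]]
    - [55,[0,0,0],[0,0,0]]
    - [55,[-15,0,0],[0,0,0]]
    - [55,[-25,0,0],[0,0,0]]
    - [55,[-40,0,0],[0,0,0]]
    - [55,[-20,-30,0],[0,0,0]]
    - [55,[0,-45,0],[0,0,0]]
    - [55,[0,-45,0],[0,0,0]]

```text
time: 8.85
position: [491.1, 213.9, 127.6]
tcp_rot: [0.708, -0.058, 0.701, 0.063]
contact_force: [0.1, -1.0, -0.5]
opening: 0.635
```

Run:
```python
from h import *
c=cap("top","t3"); crop(c,150,180,100,110,5,"t3c")
A=(598,-229.3);
plan([((590,-40,120),.2,5),((598,-229.3,110),.373,6),((598,-229.3,60),.373,3)],45)
```

```text
t 8.9 pos [492.8 206.  127. ] F [ 0.6 -5.4 -0.7] open 54.8 jig [199.6  13. ]
[[45, [1.5, -51.7, 11.2], [-0.007, 0.002, 0.0]], [45, [1.5, -51.8, 10.9], [-0.008, 0.001, 0.0]], [45, [1.5, -51.9, 10.4], [-0.007, 0.002, 0.0]], [45, [1.5, -51.9, 10.1], [-0.008, 0.001, 0.001]], [45, [1.4, -52.0, 9.7], [-0.007, 0.002, 0.0]], [45, [1.7, -31.2, -5.0], [-0.029, -0.0, 0.0]], [45, [1.7, -31.0, -5.8], [-0.029, -0.0, 0.0]], [45, [1.7, -30.9, -6.8], [-0.029, -0.0, 0.0]], [45, [1.6, -30.6, -7.6], [-0.029, -0.0, 0.0]], [45, [1.7, -30.4, -8.5], [-0.029, -0.0, 0.0]]]
[[45, [1.6, -30.2, -9.5], [-0.028, -0.0, 0.0]], [45, [16.7, 0.0, 0.0], [-0.0, -0.0, 0.0]], [45, [16.7, 0.0, 0.0], [-0.0, -0.0, 0.0]], [45, [16.6, 0.0, 0.1], [-0.0, -0.0, 0.0]]]
max (52.0, 0.029)
```

View pics/t3c.png

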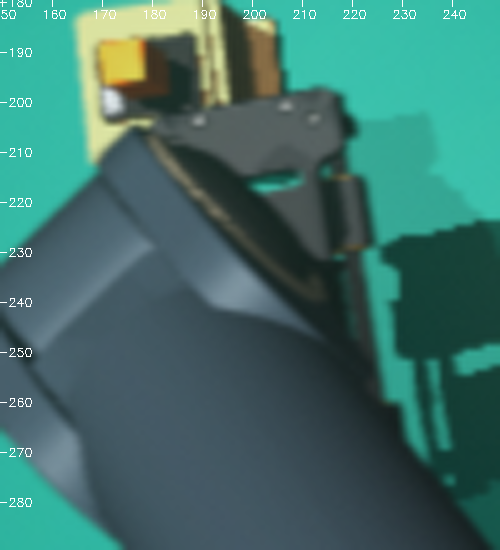

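Request:
step_arm:
  commands:
    - [55,[1,-52,11],[-0.007,0.002,0]]
    - [55,[1,-52,11],[-0.008,0,0]]
    - [55,[1,-52,10],[-0.007,0,0]]
    - [55,[1,-52,10],[-0.008,0,0]]
    - [55,[1,-52,10],[-0.008,0,0]]
    - [45,[1,-32,-5],[-0.029,0,0]]
    - [45,[2,-32,-6],[-0.029,0,0]]
    - [45,[2,-32,-7],[-0.029,0,0]]
    - [45,[2,-32,-8],[-0.029,0,0]]
    - [45,[2,-30,-9],[-0.029,0,0]]

```text
time: 10.15
position: [605.5, -211.2, 125.6]
tcp_rot: [0.704, -0.126, 0.688, 0.125]
contact_force: [0.2, 1.4, -0.3]
opening: 0.517
```

Run:
```python
from h import *
c=cap("top","t4"); crop(c,150,180,100,110,5,"t4c")
plan([((598,-229.3,90),.373,3),((598,-229.3,30),.373,4)],45)
```

```text
t 10.2 pos [ 605.  -217.7  125.1] F [ 1.  -4.1  0.5] open 44.9 jig [-236.6  -29.7]
[[45, [11.6, -2.7, -3.7], [-0.008, 0.007, 0.003]], [45, [11.7, -2.8, -3.7], [-0.007, 0.006, 0.003]], [45, [11.7, -2.7, -3.6], [-0.008, 0.007, 0.004]], [45, [15.0, -0.0, -0.0], [0.0, -0.0, -0.0]], [45, [15.0, -0.0, -0.0], [0.0, -0.0, -0.0]], [45, [15.0, -0.0, -0.0], [0.0, -0.0, -0.0]], [45, [15.0, -0.0, -0.0], [0.0, -0.0, -0.0]]]
max (15.0, 0.008)
```

View pics/t4c.png

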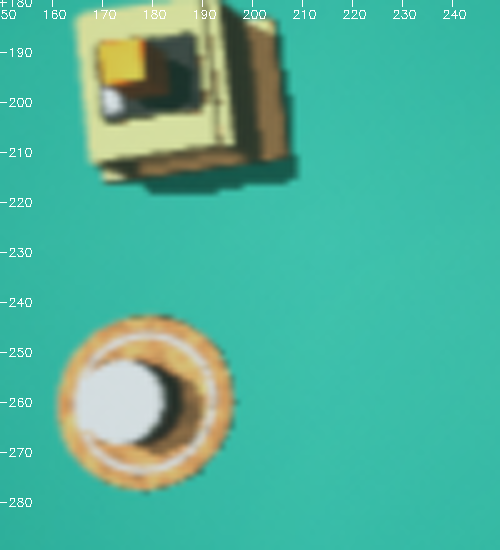

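Request:
step_arm:
  commands:
    - [45,[11,-3,-4],[-0.008,0.007,0.003]]
    - [45,[11,-3,-4],[-0.007,0.006,0.003]]
    - [45,[11,-2,-4],[-0.008,0.006,0.003]]
    - [45,[0,0,0],[0,0,0]]
    - [45,[0,0,0],[0,0,0]]

```text
time: 10.82
position: [596.6, -226.7, 90.5]
tcp_rot: [0.695, -0.132, 0.695, 0.133]
contact_force: [0.6, -0.4, -0.4]
opening: 0.516
```

Run:
```python
from h import *
c=load("t4"); print("jar",un(c,173.5,259.9,42))
plan([((598,-229.3,40),.373,4),((598,-229.3,5),.373,4)],45)
```

```text
jar [469.72300805 330.21097427  42.        ]
t 10.82 pos [ 596.6 -226.7   90.5] F [ 0.6 -0.4 -0.4] open 44.9 jig [-244.1  -20.1]
[[45, [12.6, -0.8, 0.1], [0.001, 0.0, -0.001]], [45, [12.6, -0.7, 0.1], [0.001, 0.0, -0.0]], [45, [12.7, -0.8, 0.1], [0.001, 0.0, -0.001]], [45, [12.6, -0.7, 0.0], [0.001, 0.0, -0.0]], [45, [8.8, -0.0, -0.0], [0.0, 0.0, -0.0]], [45, [8.7, -0.0, -0.0], [0.0, 0.0, -0.0]], [45, [8.8, -0.0, -0.0], [0.0, 0.0, -0.0]], [45, [8.7, -0.0, -0.0], [0.0, 0.0, -0.0]]]
max (12.7, 0.001)
```

Request:
step_arm:
  commands:
    - [45,[12,-1,0],[0,0,0]]
    - [45,[12,-1,0],[0,0,0]]
    - [45,[12,-1,0],[0,0,0]]
    - [45,[12,0,0],[0,0,0]]
    - [45,[12,0,0],[0,0,0]]
    - [45,[10,0,0],[0,0,0]]
    - [45,[8,0,0],[0,0,0]]
    - [45,[0,0,0],[0,0,0]]

```text
time: 11.82
position: [597.8, -228.6, 6.5]
tcp_rot: [0.694, -0.132, 0.695, 0.134]
contact_force: [-0.5, -0.4, 0.1]
opening: 0.516
```

Run:
```python
from h import *
plan([((598,-229.3,5),.373,2)],45)
```

```text
t 11.82 pos [ 597.8 -228.6    6.5] F [-0.5 -0.4  0.1] open 44.9 jig [-246.2  -20.9]
[[45, [0.8, -0.4, -0.0], [0.003, -0.0, -0.001]], [45, [0.7, -0.3, -0.0], [0.002, -0.0, -0.002]]]
max (0.8, 0.003)
```

Request:
step_arm:
  commands:
    - [45,[1,-0.5,0],[0.003,0,0]]
    - [15,[0,0,0],[0,0,0]]
    - [15,[0,0,0],[0,0,0]]
    - [15,[0,0,0],[0,0,0]]
    - [15,[0,0,0],[0,0,0]]
    - [15,[-20,0,0],[0,0,0]]
    - [15,[-40,0,0],[0,0,0]]
    - [15,[-40,0,0],[0,0,0]]
    - [15,[0,0,0],[0,0,0]]

```text
time: 12.95
position: [599.8, -229.3, 113.8]
tcp_rot: [0.696, -0.132, 0.693, 0.132]
contact_force: [-0.4, 0.4, -0.7]
opening: 0.274
```

Run:
```python
from h import *
W=.161
print(J(-48,30))
plan([((*J(-48,30)[:2],100),Q[2]-np.pi/2,8)],15)
```

```text
[515.72400899 -41.12674526   0.        ]
t 12.95 pos [ 599.8 -229.3  113.8] F [-0.4  0.4 -0.7] open 23.9 jig [-247.2  -22.8]
[[15, [1.7, 25.7, -1.2], [0.027, 0.001, -0.0]], [15, [1.7, 25.7, -1.8], [0.027, 0.0, 0.0]], [15, [1.7, 25.6, -2.5], [0.027, 0.001, -0.0]], [15, [1.7, 25.6, -3.2], [0.027, 0.0, 0.0]], [15, [1.7, 25.5, -3.9], [0.027, 0.001, -0.0]], [15, [1.7, 25.4, -4.6], [0.026, 0.0, 0.0]], [15, [1.8, 25.2, -5.3], [0.027, 0.001, -0.0]], [15, [1.7, 25.0, -6.0], [0.026, 0.0, 0.0]]]
max (25.7, 0.027)
```

Request:
step_arm:
  commands:
    - [15,[2,26,-1],[0.027,0,0]]
    - [15,[2,26,-2],[0.027,0,0]]
    - [15,[2,26,-3],[0.027,0,0]]
    - [15,[2,26,-3],[0.027,0,0]]
    - [15,[2,26,-4],[0.027,0,0]]
    - [15,[2,25,-5],[0.027,0,0]]
    - [15,[2,25,-5],[0.027,0,0]]
    - [15,[2,25,-6],[0.026,0,0]]
    - [15,[0,0,0],[0,0,0]]
    - [15,[0,0,0],[0,0,0]]

```text
time: 14.2
position: [510.2, -35.4, 98.3]
tcp_rot: [0.706, -0.054, 0.704, 0.054]
contact_force: [0.3, -1.2, 0.1]
opening: 0.275
```

Run:
```python
from h import *
p=J(-48,30)[:2]
plan([((*p,65),.161,4),((*p,46),.161,2)],15)
```

```text
t 14.2 pos [510.2 -35.4  98.3] F [ 0.3 -1.2  0.1] open 23.9 jig [-41.5  34.6]
[[15, [8.3, -1.6, 1.1], [-0.002, 0.0, 0.0]], [15, [8.3, -1.6, 1.2], [-0.002, 0.0, 0.0]], [15, [8.4, -1.6, 1.1], [-0.002, 0.001, 0.001]], [15, [8.3, -1.7, 1.2], [-0.002, 0.0, 0.0]], [15, [9.5, 0.0, -0.0], [-0.0, 0.0, 0.0]], [15, [9.5, 0.0, -0.0], [-0.0, 0.0, 0.0]]]
max (9.5, 0.002)
```

Request:
step_arm:
  commands:
    - [15,[8,-2,1],[-0.002,0,0]]
    - [15,[8,-2,1],[-0.002,0,0]]
    - [15,[8,-2,1],[-0.002,0,0]]
    - [15,[4,-1,1],[-0.002,0,0]]
    - [15,[0,0,0],[0,0,0]]
    - [15,[0,0,0],[0,0,0]]

```text
time: 14.95
position: [516.1, -45.3, 67.5]
tcp_rot: [0.705, -0.056, 0.705, 0.055]
contact_force: [-0.0, 0.1, -0.4]
opening: 0.277
```

Run:
```python
from h import *
p=J(-48,30)[:2]
plan([((*p,60),.161,2),((*p,43),.161,3)],15)
```

```text
t 14.95 pos [516.1 -45.3  67.5] F [-0.   0.1 -0.4] open 24.1 jig [-52.2  30.3]
[[15, [3.7, 2.1, 0.1], [-0.002, 0.0, 0.001]], [15, [3.8, 2.1, 0.1], [-0.002, 0.0, 0.0]], [15, [5.7, -0.0, 0.0], [-0.0, 0.0, 0.0]], [15, [5.6, -0.0, 0.0], [-0.0, 0.0, 0.0]], [15, [5.7, -0.0, 0.0], [-0.0, 0.0, 0.0]]]
max (5.7, 0.002)
```

Request:
step_arm:
  commands:
    - [15,[0,2.5,0],[-0.002,0,0]]
    - [15,[0,1.5,0],[-0.002,0,0]]
    - [15,[0,0,0],[0,0,0]]

```text
time: 15.32
position: [515.8, -40.6, 68.1]
tcp_rot: [0.705, -0.058, 0.704, 0.057]
contact_force: [-0.0, 0.4, -0.4]
opening: 0.275
```

Run:
```python
from h import *
p=J(-48,30)[:2]
c=cap("top","t5"); crop(c,300,200,80,70,8,"t5c"); c=cap("side","s5"); crop(c,270,160,80,90,6,"s5c")
plan([((*p,43),.161,5)],15)
```

```text
t 15.43 pos [515.8 -40.8  68.1] F [1.  0.3 0.2] open 23.9 jig [-47.7  29.8]
[[15, [5.0, -0.1, -0.0], [0.0, 0.0, 0.0]], [15, [5.0, -0.0, -0.0], [0.0, 0.0, 0.0]], [15, [5.0, -0.1, -0.1], [0.0, 0.0, 0.001]], [15, [5.0, -0.0, -0.0], [0.0, 0.001, 0.0]], [15, [5.1, -0.1, -0.1], [0.0, 0.0, 0.001]]]
max (5.1, 0.001)
```

View pics/s5c.png

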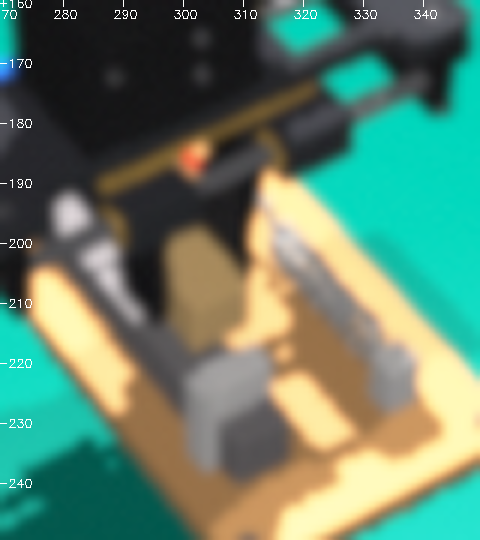

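Request:
step_arm:
  commands:
    - [15,[5,0,0],[0,0,0]]
    - [15,[5,0,0],[0,0,0]]
    - [15,[5,0,0],[0,0,0]]
    - [15,[5,0,0],[0,0,0]]
    - [15,[3,0,0],[0,0,0]]
    - [15,[0,0,0],[0,0,0]]

```text
time: 16.18
position: [515.6, -41.0, 42.9]
tcp_rot: [0.705, -0.057, 0.705, 0.056]
contact_force: [0.1, 0.1, -0.4]
opening: 0.272
```

Run:
```python
from h import *
p=J(-48,30)[:2]
plan([((*p,41),.161,2)],15)
```

```text
t 16.18 pos [515.6 -41.   42.9] F [ 0.1  0.1 -0.4] open 23.7 jig [-47.9  30.1]
[[15, [1.0, -0.1, 0.1], [0.0, 0.0, 0.001]], [15, [0.9, -0.0, 0.0], [0.0, 0.001, 0.0]]]
max (1.0, 0.001)
```

Request:
step_arm:
  commands:
    - [15,[1,0,0],[0,0,0]]
    - [15,[0.7,0,0],[0,0,0]]
    - [15,[0,0,0],[0,0,0]]

```text
time: 16.55
position: [515.9, -41.1, 43.1]
tcp_rot: [0.705, -0.058, 0.704, 0.056]
contact_force: [0.5, 0.1, -0.6]
opening: 0.271
```

Request:
step_arm:
  commands:
    - [15,[2,0,0],[0,0,0]]
    - [15,[0,0,0],[0,0,0]]

```text
time: 16.8
position: [516.4, -41.1, 43.0]
tcp_rot: [0.705, -0.058, 0.704, 0.055]
contact_force: [0.0, 0.9, -1.0]
opening: 0.274
```

Request:
step_arm:
  commands:
    - [34,[0,0,0],[0,0,0]]
    - [34,[0,0,0],[0,0,0]]
    - [34,[0,0,0],[0,0,0]]
    - [34,[-10,0,0],[0,0,0]]
    - [34,[-30,0,0],[0,0,0]]
    - [45,[-35,0,0],[0,0,0]]
    - [45,[-5,-30,0],[0,0,0]]
    - [45,[0,-45,0],[0,0,0]]
    - [45,[0,-45,0],[0,0,0]]
    - [45,[0,-45,0],[0,0,0]]

```text
time: 18.05
position: [545.6, -202.7, 130.6]
tcp_rot: [0.707, -0.062, 0.702, 0.059]
contact_force: [0.9, 0.1, -0.4]
opening: 0.517
```

Run:
```python
from h import *
c=cap("top","t6"); crop(c,300,200,80,70,8,"t6c"); c=cap("side","s6"); crop(c,250,150,110,110,5,"s6c")
plan([((497.5,-332.8,100),np.radians(19.5),6),((497.5,-332.8,40),np.radians(19.5),3)],45)
```

```text
t 18.15 pos [ 545.3 -208.4  130.1] F [ 0.3 -0.4 -0.2] open 45.2 jig [-217.9   27.7]
[[45, [5.1, -19.1, -11.2], [-0.03, 0.001, 0.001]], [45, [5.1, -18.8, -11.8], [-0.03, 0.001, 0.001]], [45, [5.1, -18.4, -12.4], [-0.03, 0.001, 0.001]], [45, [5.1, -18.1, -12.9], [-0.029, 0.001, 0.002]], [45, [5.0, -17.7, -13.4], [-0.03, 0.0, 0.001]], [45, [5.0, -17.3, -13.9], [-0.029, 0.001, 0.002]], [45, [20.0, -0.0, -0.0], [-0.0, -0.0, -0.0]], [45, [20.0, -0.0, -0.0], [-0.0, -0.0, -0.0]], [45, [20.0, -0.1, -0.0], [-0.0, -0.0, -0.0]]]
max (20.0, 0.03)
```

View pics/s6c.png

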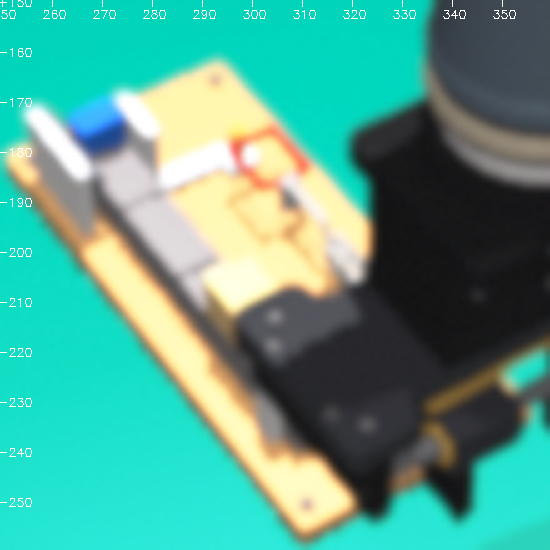

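View pics/t6c.png

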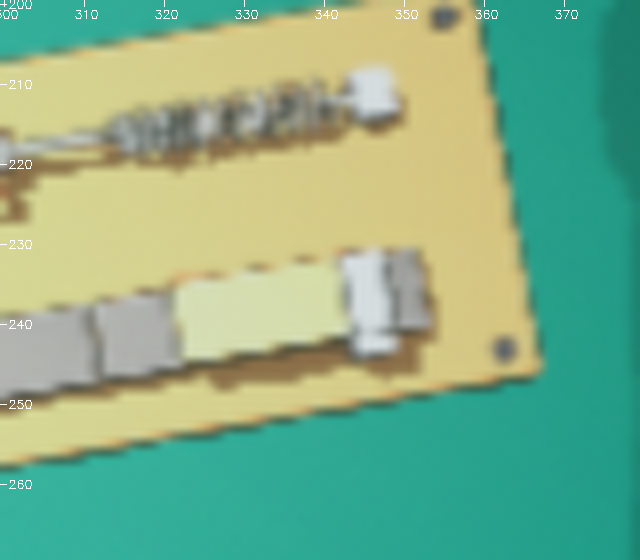

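Request:
step_arm:
  commands:
    - [45,[5,-20,-11],[-0.03,0,0]]
    - [45,[5,-20,-12],[-0.03,0,0]]
    - [45,[5,-19,-12],[-0.03,0,0]]
    - [45,[5,-18,-13],[-0.03,0,0]]
    - [45,[5,-18,-13],[-0.03,0,0]]
    - [45,[10,-14,-12],[-0.029,0,0]]
    - [45,[15,0,0],[0,0,0]]
    - [45,[0,0,0],[0,0,0]]
    - [45,[0,0,0],[0,0,0]]

```text
time: 19.27
position: [501.5, -329.6, 82.9]
tcp_rot: [0.7, -0.125, 0.692, 0.122]
contact_force: [0.6, 0.5, 0.7]
opening: 0.515
```

Run:
```python
from h import *
c=load("t6"); print(iJ(un(c,300+177/8-.5,200+320/8-.5,60)), iJ(un(c,300+345/8-.5,200+300/8-.5,60)))
p=(497.5,-332.8);f=np.radians(19.5)
plan([((*p,40),f,4),((*p,6),f,4)],45)
```

```text
[-23.5974122   28.94939128] [-73.01669161  31.5645149 ]
t 19.27 pos [ 501.5 -329.6   82.9] F [0.6 0.5 0.7] open 44.8 jig [-330.5   90.3]
[[45, [10.7, -0.3, -1.3], [0.003, 0.002, 0.002]], [45, [10.7, -0.4, -1.3], [0.003, 0.003, 0.002]], [45, [10.7, -0.4, -1.3], [0.002, 0.002, 0.002]], [45, [10.8, -0.4, -1.2], [0.003, 0.003, 0.001]], [45, [8.5, 0.0, -0.0], [-0.0, -0.0, 0.0]], [45, [8.5, 0.0, -0.0], [-0.0, -0.0, 0.0]], [45, [8.5, 0.0, -0.0], [-0.0, -0.0, 0.0]], [45, [8.5, 0.0, -0.0], [-0.0, -0.0, 0.0]]]
max (10.8, 0.003)
```

Request:
step_arm:
  commands:
    - [45,[11,-0.5,-1.5],[0.003,0.002,0]]
    - [45,[11,-0.5,-1.5],[0.003,0.002,0]]
    - [45,[11,-0.5,-1.5],[0.002,0.002,0]]
    - [45,[11,-0.5,-1],[0.003,0.003,0]]
    - [45,[10,0,0],[0,0,0]]
    - [45,[9,0,0],[0,0,0]]
    - [45,[7,0,0],[0,0,0]]
    - [45,[0,0,0],[0,0,0]]

```text
time: 20.27
position: [498.0, -332.2, 7.8]
tcp_rot: [0.697, -0.122, 0.696, 0.118]
contact_force: [0.1, -0.3, 0.1]
opening: 0.521
```

Run:
```python
from h import *
p=(497.5,-332.8);f=np.radians(19.5)
plan([((*p,6),f,2)],45)
```

```text
t 20.27 pos [ 498.  -332.2    7.8] F [ 0.1 -0.3  0.1] open 45.3 jig [-332.5   94.2]
[[45, [0.9, -0.2, -0.3], [0.001, 0.0, 0.003]], [45, [1.0, -0.2, -0.4], [0.0, 0.0, 0.003]]]
max (1.0, 0.003)
```

Request:
step_arm:
  commands:
    - [45,[2,-0.5,-0.5],[0,0,0.003]]
    - [45,[0,0,0],[0,0,0]]
    - [15,[0,0,0],[0,0,0]]
    - [15,[0,0,0],[0,0,0]]
    - [15,[0,0,0],[0,0,0]]
    - [15,[0,0,0],[0,0,0]]

```text
time: 21.02
position: [498.5, -333.4, 6.9]
tcp_rot: [0.698, -0.122, 0.696, 0.118]
contact_force: [0.5, -0.0, -0.7]
opening: 0.274
```

Request:
step_arm:
  commands:
    - [15,[-20,0,0],[0,0,0]]
    - [15,[-40,0,0],[0,0,0]]
    - [15,[-40,0,0],[0,0,0]]
    - [15,[0,0,0],[0,0,0]]

```text
time: 21.52
position: [499.0, -332.8, 113.6]
tcp_rot: [0.698, -0.122, 0.695, 0.118]
contact_force: [-0.1, 1.1, -0.8]
opening: 0.273
```

Run:
```python
from h import *
plan([((*J(4,30)[:2],100),Q[2]-np.pi/2,9)],15)
```

```text
t 21.52 pos [ 499.  -332.8  113.6] F [-0.1  1.1 -0.8] open 23.7 jig [-333.2   93.3]
[[15, [1.3, 35.6, 13.7], [0.02, 0.0, 0.001]], [15, [1.4, 35.9, 12.9], [0.02, 0.0, 0.001]], [15, [1.4, 36.1, 12.2], [0.02, 0.001, 0.001]], [15, [1.4, 36.3, 11.5], [0.02, 0.0, 0.001]], [15, [1.5, 36.6, 10.8], [0.02, 0.001, 0.0]], [15, [1.4, 36.8, 10.1], [0.02, 0.0, 0.001]], [15, [1.5, 37.0, 9.3], [0.02, 0.001, 0.0]], [15, [1.5, 37.1, 8.6], [0.021, 0.0, 0.001]], [15, [1.5, 37.3, 7.7], [0.02, 0.001, -0.0]]]
max (37.3, 0.021)
```

Request:
step_arm:
  commands:
    - [15,[1,36,14],[0.02,0,0]]
    - [15,[1,36,13],[0.02,0,0]]
    - [15,[1,36,12],[0.02,0,0]]
    - [15,[1,36,12],[0.02,0,0]]
    - [15,[1,36,11],[0.02,0,0]]
    - [15,[1,36,10],[0.02,0,0]]
    - [15,[1,36,9],[0.02,0,0]]
    - [15,[1,33,8],[0.02,0,0]]
    - [15,[2,20,5],[0.02,0,0]]
    - [15,[0,0,0],[0,0,0]]

```text
time: 22.78
position: [507.3, -4.6, 102.6]
tcp_rot: [0.706, -0.057, 0.704, 0.052]
contact_force: [0.1, -0.5, -0.6]
opening: 0.273
```

Run:
```python
from h import *
p=J(3,30)[:2]
plan([((*p,70),.161,4)],15)
```

```text
t 22.77 pos [507.3  -4.6 102.6] F [ 0.1 -0.5 -0.6] open 23.7 jig [-10.6  32.5]
[[15, [8.1, 3.5, 0.6], [-0.001, 0.0, 0.002]], [15, [8.2, 3.4, 0.6], [-0.002, 0.001, 0.002]], [15, [8.1, 3.4, 0.6], [-0.001, 0.0, 0.002]], [15, [8.2, 3.5, 0.6], [-0.002, 0.001, 0.001]]]
max (8.2, 0.002)
```

Request:
step_arm:
  commands:
    - [15,[8,3,0.5],[-0.001,0,0.002]]
    - [15,[8,3,0.5],[-0.002,0,0.002]]
    - [15,[8,3,0.5],[-0.001,0,0.002]]
    - [15,[6,3,0.5],[-0.002,0,0]]
    - [15,[0,0,0],[0,0,0]]
    - [15,[0,0,0],[0,0,0]]

```text
time: 23.52
position: [506.6, 3.8, 69.6]
tcp_rot: [0.705, -0.056, 0.705, 0.055]
contact_force: [-0.5, -0.2, -0.6]
opening: 0.272
```

Run:
```python
from h import *
p=J(3,30)[:2]
plan([((*p,70),.161,2)],15)
```

```text
t 23.52 pos [506.6   3.8  69.6] F [-0.5 -0.2 -0.6] open 23.7 jig [-2.1 31.8]
[[15, [-0.2, 2.6, 0.9], [-0.002, -0.001, 0.001]], [15, [-0.2, 2.6, 0.8], [-0.002, -0.0, 0.001]]]
max (2.6, 0.002)
```

Request:
step_arm:
  commands:
    - [15,[0,3,1],[-0.002,0,0]]
    - [15,[0,2,1],[-0.002,0,0]]
    - [15,[5,0.5,0],[0,0,0]]
    - [15,[5,0,0],[0,0,0]]
    - [15,[0,0,0],[0,0,0]]

```text
time: 24.15
position: [508.2, 9.9, 59.4]
tcp_rot: [0.705, -0.058, 0.705, 0.056]
contact_force: [-0.0, 0.1, -0.1]
opening: 0.275
```

Run:
```python
from h import *
p=J(3,30)[:2]
plan([((*p,43.5),.161,3)],15)
```

```text
t 24.15 pos [508.2   9.9  59.4] F [-0.   0.1 -0.1] open 23.9 jig [ 3.6 29.2]
[[15, [5.3, -0.2, -0.3], [-0.0, 0.0, 0.001]], [15, [5.3, -0.2, -0.3], [-0.0, 0.0, 0.001]], [15, [5.3, -0.2, -0.2], [-0.0, 0.0, 0.0]]]
max (5.3, 0.001)
```

Request:
step_arm:
  commands:
    - [15,[5,0,-0.5],[0,0,0]]
    - [15,[5,0,-0.5],[0,0,0]]
    - [15,[5,0,0],[0,0,0]]
    - [15,[2,0,0],[0,0,0]]
    - [15,[0,0,0],[0,0,0]]

```text
time: 24.78
position: [507.5, 9.7, 42.9]
tcp_rot: [0.705, -0.058, 0.705, 0.055]
contact_force: [0.6, 1.1, -0.1]
opening: 0.274
```

Run:
```python
from h import *
p=J(3,30)[:2]
plan([((*p,42.5),.161,2)],15)
```

```text
t 24.77 pos [507.5   9.7  42.9] F [ 0.6  1.1 -0.1] open 23.8 jig [ 3.5 30. ]
[[15, [0.2, -0.2, -0.0], [-0.0, -0.0, 0.002]], [15, [0.2, -0.3, -0.0], [-0.0, -0.0, 0.002]]]
max (0.3, 0.002)
```

Request:
step_arm:
  commands:
    - [34,[0,0,0],[0,0,0]]
    - [34,[0,0,0],[0,0,0]]
    - [34,[0,0,0],[0,0,0]]
    - [34,[-10,0,0],[0,0,0]]
    - [34,[-30,0,0],[0,0,0]]
    - [45,[-35,0,0],[0,0,0]]
    - [45,[-5,-30,0],[0,0,0]]
    - [45,[0,-45,0],[0,0,0]]
    - [45,[0,-45,0],[0,0,0]]
    - [45,[0,-45,0],[0,0,0]]

```text
time: 26.02
position: [536.5, -152.0, 130.5]
tcp_rot: [0.706, -0.062, 0.703, 0.059]
contact_force: [1.0, 1.3, 0.6]
opening: 0.519
```

Run:
```python
from h import *
c=cap("top","t7"); crop(c,300,200,80,70,8,"t7c")
p=(417,-335.6); f=np.radians(-4.9)
plan([((*p,100),f,6),((*p,60),f,3)],45)
```

```text
t 26.07 pos [ 537.1 -160.5  130.3] F [ 0.6 -4.9  0.2] open 45.0 jig [-169.2   28.1]
[[45, [5.2, -25.5, -24.5], [0.041, 0.001, 0.001]], [45, [5.1, -26.5, -23.4], [0.041, 0.001, 0.001]], [45, [5.1, -27.5, -22.3], [0.041, 0.001, 0.001]], [45, [5.2, -28.4, -21.2], [0.042, 0.001, 0.002]], [45, [5.1, -29.2, -19.9], [0.041, 0.001, 0.001]], [45, [5.1, -30.0, -18.7], [0.042, 0.001, 0.002]], [45, [13.3, -0.0, -0.0], [-0.0, 0.0, -0.0]], [45, [13.3, -0.0, -0.0], [-0.0, 0.0, -0.0]], [45, [13.4, -0.0, -0.0], [-0.0, 0.0, -0.0]]]
max (30.0, 0.042)
```

View pics/t7c.png

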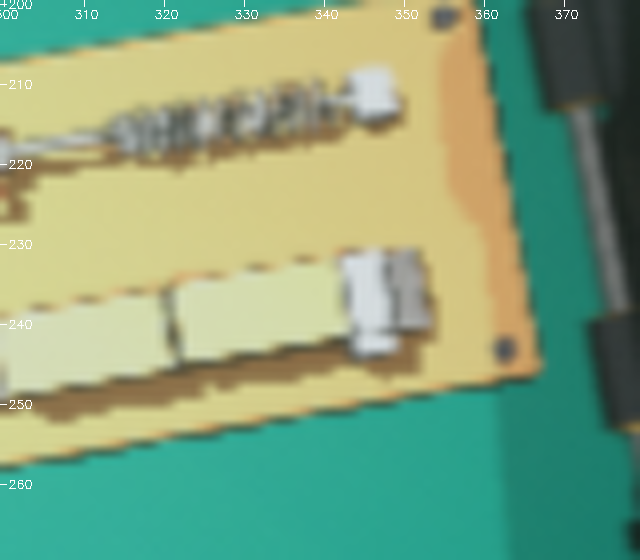

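Second block is in place with a small gap (~2 mm at u≈321). On to block C.

Request:
step_arm:
  commands:
    - [45,[5,-26,-25],[0.041,0,0]]
    - [45,[5,-27,-24],[0.041,0,0]]
    - [45,[5,-28,-23],[0.041,0,0]]
    - [45,[5,-29,-21],[0.042,0,0]]
    - [45,[5,-29,-20],[0.041,0,0]]
    - [45,[10,-26,-16],[0.042,0,0]]
    - [45,[15,0,0],[0,0,0]]
    - [45,[0,0,0],[0,0,0]]
    - [45,[0,0,0],[0,0,0]]

```text
time: 27.2
position: [417.6, -338.5, 84.1]
tcp_rot: [0.711, 0.031, 0.701, -0.036]
contact_force: [-0.6, 0.3, 0.8]
opening: 0.515
```

Run:
```python
from h import *
p=(417,-335.6); f=np.radians(-4.9)
plan([((*p,40),f,4),((*p,6),f,4)],45)
```

```text
t 27.2 pos [ 417.6 -338.5   84.1] F [-0.6  0.3  0.8] open 44.8 jig [-325.8  174.6]
[[45, [11.0, 0.8, -0.4], [-0.002, 0.004, 0.002]], [45, [11.0, 0.8, -0.3], [-0.002, 0.004, 0.002]], [45, [11.0, 0.7, -0.3], [-0.003, 0.003, 0.002]], [45, [11.0, 0.7, -0.2], [-0.002, 0.004, 0.001]], [45, [8.5, 0.0, -0.0], [-0.0, -0.0, 0.0]], [45, [8.5, 0.0, -0.0], [-0.0, -0.0, 0.0]], [45, [8.5, 0.0, -0.0], [-0.0, -0.0, 0.0]], [45, [8.5, 0.0, -0.0], [-0.0, -0.0, 0.0]]]
max (11.0, 0.004)
```

Request:
step_arm:
  commands:
    - [45,[11,1,-0.5],[-0.002,0.004,0]]
    - [45,[11,1,-0.5],[-0.002,0.004,0]]
    - [45,[11,0.5,0],[-0.003,0.003,0]]
    - [45,[11,0.5,0],[-0.002,0.003,0]]
    - [45,[10,0,0],[0,0,0]]
    - [45,[9,0,0],[0,0,0]]
    - [45,[8,0,0],[0,0,0]]
    - [45,[0,0,0],[0,0,0]]

```text
time: 28.2
position: [418.8, -333.7, 8.0]
tcp_rot: [0.706, 0.026, 0.707, -0.031]
contact_force: [1.1, -0.6, -0.3]
opening: 0.52
```

Run:
```python
from h import *
p=(417,-335.6); f=np.radians(-4.9)
plan([((*p,6),f,2)],45)
```

```text
t 28.2 pos [ 418.8 -333.7    8. ] F [ 1.1 -0.6 -0.3] open 45.3 jig [-321.2  172.7]
[[45, [1.0, -1.0, -0.8], [0.002, -0.0, 0.003]], [45, [1.0, -1.0, -0.8], [0.002, -0.0, 0.003]]]
max (1.0, 0.003)
```

Request:
step_arm:
  commands:
    - [45,[1.5,-1.5,-1.5],[0.002,0,0.003]]
    - [45,[0,0,0],[0,0,0]]
    - [15,[0,0,0],[0,0,0]]
    - [15,[0,0,0],[0,0,0]]
    - [15,[0,0,0],[0,0,0]]
    - [15,[0,0,0],[0,0,0]]

```text
time: 28.95
position: [417.7, -335.9, 7.6]
tcp_rot: [0.707, 0.028, 0.706, -0.031]
contact_force: [0.1, -0.1, -0.7]
opening: 0.273
```

Request:
step_arm:
  commands:
    - [15,[-20,0,0],[0,0,0]]
    - [15,[-40,0,0],[0,0,0]]
    - [15,[-40,0,0],[0,0,0]]
    - [15,[0,0,0],[0,0,0]]

```text
time: 29.45
position: [417.1, -334.8, 109.5]
tcp_rot: [0.706, 0.028, 0.707, -0.03]
contact_force: [-0.5, -0.2, -1.0]
opening: 0.275
```

Run:
```python
from h import *
plan([((500,-200,105),.05,4),((*J(54.5,30)[:2],100),Q[2]-np.pi/2,7)],15)
```

```text
t 29.45 pos [ 417.1 -334.8  109.5] F [-0.5 -0.2 -1. ] open 23.9 jig [-322.   174.5]
[[15, [1.0, 35.3, 17.9], [-0.033, -0.0, 0.001]], [15, [1.1, 34.7, 19.0], [-0.033, -0.0, 0.001]], [15, [1.1, 34.1, 20.1], [-0.034, -0.0, 0.001]], [15, [1.1, 33.3, 21.3], [-0.033, -0.0, 0.0]], [15, [0.7, 37.1, 1.7], [-0.016, -0.0, 0.0]], [15, [0.7, 37.1, 2.4], [-0.016, -0.0, 0.0]], [15, [0.7, 37.0, 2.9], [-0.016, -0.0, 0.0]], [15, [0.7, 37.0, 3.5], [-0.016, -0.0, 0.0]], [15, [0.7, 36.9, 4.1], [-0.016, -0.0, 0.0]], [15, [0.7, 36.9, 4.7], [-0.016, -0.0, 0.0]]]
[[15, [0.7, 36.7, 5.4], [-0.015, -0.0, 0.0]]]
max (37.1, 0.034)
```

Request:
step_arm:
  commands:
    - [15,[0,35,18],[-0.033,0,0]]
    - [15,[0,35,19],[-0.033,0,0]]
    - [15,[0,34,20],[-0.034,0,0]]
    - [15,[0,33,21],[-0.033,0,0]]
    - [15,[0,37,2],[-0.016,0,0]]
    - [15,[0,37,2],[-0.016,0,0]]
    - [15,[0,37,3],[-0.016,0,0]]
    - [15,[0,37,3],[-0.016,0,0]]
    - [15,[0,36,4],[-0.016,0,0]]
    - [15,[0,36,4],[-0.016,0,0]]

```text
time: 30.7
position: [493.1, 27.9, 98.6]
tcp_rot: [0.7, -0.051, 0.711, 0.051]
contact_force: [0.1, -0.1, -0.2]
opening: 0.273
```

Run:
```python
from h import *
p=J(54.5,30)[:2]
plan([((*p,85),.161,4),((*p,70),.161,2)],15)
```

```text
t 30.7 pos [493.1  27.9  98.6] F [ 0.1 -0.1 -0.2] open 23.8 jig [23.7 41.2]
[[15, [3.4, 7.7, 2.7], [-0.004, -0.004, -0.0]], [15, [3.4, 7.7, 2.8], [-0.004, -0.004, -0.001]], [15, [3.3, 7.7, 2.8], [-0.004, -0.004, -0.0]], [15, [3.4, 7.8, 2.7], [-0.004, -0.003, -0.001]], [15, [7.5, -0.0, 0.0], [-0.0, -0.0, 0.0]], [15, [7.5, -0.0, 0.1], [-0.0, -0.0, 0.0]]]
max (7.8, 0.004)
```

Request:
step_arm:
  commands:
    - [15,[3,7,3],[-0.004,-0.004,0]]
    - [15,[3,7,3],[-0.004,-0.004,0]]
    - [15,[3,7,3],[-0.004,-0.004,0]]
    - [15,[5,5,2],[-0.004,-0.003,0]]
    - [15,[5,0,0],[0,0,0]]
    - [15,[0,0,0],[0,0,0]]
    - [15,[0,0,0],[0,0,0]]

```text
time: 31.58
position: [498.6, 55.1, 75.6]
tcp_rot: [0.703, -0.057, 0.706, 0.057]
contact_force: [-0.5, 0.7, 0.3]
opening: 0.276
```

Run:
```python
from h import *
p=J(54.5,30)[:2]
plan([((*p,70),.161,2)],15)
```

```text
t 31.57 pos [498.6  55.1  75.6] F [-0.5  0.7  0.3] open 24.0 jig [49.8 31.5]
[[15, [2.8, 2.4, 0.8], [0.0, -0.002, -0.001]], [15, [2.8, 2.3, 0.7], [0.0, -0.003, -0.0]]]
max (2.8, 0.003)
```

Request:
step_arm:
  commands:
    - [15,[2,3,1],[0,-0.002,0]]
    - [15,[2,2,0.5],[0,-0.002,0]]
    - [15,[0,0,0],[0,0,0]]
    - [15,[0,0,0],[0,0,0]]

```text
time: 32.08
position: [499.5, 60.4, 71.7]
tcp_rot: [0.705, -0.056, 0.705, 0.057]
contact_force: [0.7, 0.5, -1.5]
opening: 0.271
```

Run:
```python
from h import *
p=J(54.5,30)[:2]
plan([((*p,44),.161,5)],15)
c=cap("top","t8"); crop(c,245,190,80,70,8,"t8c"); c=cap("side","s8"); crop(c,250,120,100,110,5,"s8c")
```

```text
t 32.08 pos [499.5  60.4  71.7] F [ 0.7  0.5 -1.5] open 23.5 jig [54.8 29.7]
[[15, [5.5, -0.1, -0.1], [-0.0, 0.0, -0.0]], [15, [5.6, -0.1, -0.1], [-0.0, 0.0, -0.0]], [15, [5.5, -0.0, -0.0], [-0.0, 0.0, -0.0]], [15, [5.6, -0.1, -0.1], [-0.0, 0.0, -0.001]], [15, [5.5, -0.0, -0.0], [-0.0, 0.0, -0.0]]]
max (5.6, 0.001)
```

View pics/s8c.png

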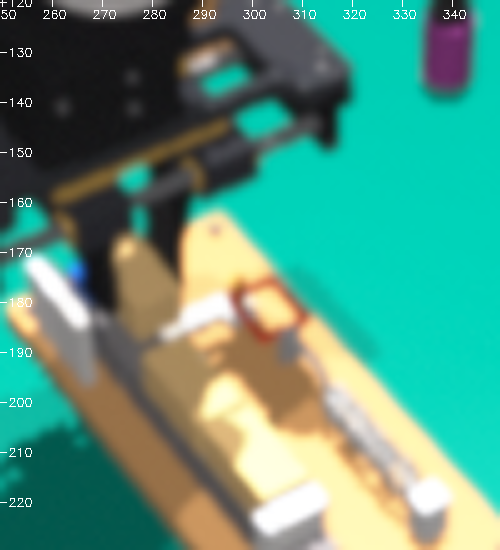

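Request:
step_arm:
  commands:
    - [15,[5,-0.5,0],[0,0,0]]
    - [15,[5,-0.5,0],[0,0,0]]
    - [15,[5,0,0],[0,0,0]]
    - [15,[3,0,0],[0,0,0]]
    - [15,[0,0,0],[0,0,0]]

```text
time: 32.8
position: [499.6, 59.4, 52.2]
tcp_rot: [0.705, -0.056, 0.705, 0.057]
contact_force: [-0.5, 0.9, -0.5]
opening: 0.272
```

Run:
```python
from h import *
p=J(54,30)[:2]
plan([((*p,43.5),.161,3)],15)
```

```text
t 32.8 pos [499.6  59.4  52.2] F [-0.5  0.9 -0.5] open 23.7 jig [53.8 29.8]
[[15, [2.9, 0.0, -0.1], [-0.0, -0.0, -0.001]], [15, [2.9, 0.1, -0.0], [-0.0, -0.0, -0.0]], [15, [2.9, 0.0, -0.1], [-0.0, -0.0, -0.001]]]
max (2.9, 0.001)
```

Request:
step_arm:
  commands:
    - [15,[3,0.3,0],[0,0,0]]
    - [15,[3,0,0],[0,0,0]]
    - [15,[2.5,0,0],[0,0,0]]
    - [15,[1,0,0],[0,0,0]]
    - [15,[0,0,0],[0,0,0]]

```text
time: 33.42
position: [499.9, 59.7, 43.7]
tcp_rot: [0.705, -0.057, 0.705, 0.057]
contact_force: [-0.4, 0.6, -1.5]
opening: 0.278
```

Run:
```python
from h import *
p=J(54,30)[:2]
plan([((*p,43.5),.161,3)],15)
```

```text
t 33.42 pos [499.9  59.7  43.7] F [-0.4  0.6 -1.5] open 24.2 jig [54.1 29.4]
[[15, [0.1, -0.0, -0.2], [-0.0, 0.0, -0.0]], [15, [0.0, -0.1, -0.2], [-0.0, 0.0, -0.0]], [15, [0.1, -0.0, -0.2], [-0.0, 0.0, -0.0]]]
max (0.2, 0.0)
```

Request:
step_arm:
  commands:
    - [28,[0,0,0],[0,0,0]]
    - [28,[0,0,0],[0,0,0]]
    - [28,[0,0,0],[0,0,0]]
    - [28,[-10,0,0],[0,0,0]]
    - [28,[-30,0,0],[0,0,0]]
    - [45,[-35,0,0],[0,0,0]]
    - [45,[-5,-30,0],[0,0,0]]
    - [45,[0,-45,0],[0,0,0]]
    - [45,[0,-45,0],[0,0,0]]
    - [45,[0,-45,0],[0,0,0]]

```text
time: 34.67
position: [529.0, -102.2, 130.8]
tcp_rot: [0.707, -0.06, 0.702, 0.061]
contact_force: [1.2, 0.6, -0.3]
opening: 0.516
```

Run:
```python
from h import *
c=cap("top","t9"); crop(c,245,190,130,85,6,"t9c")
p=(401.9,-226); f=np.radians(-7.8)
plan([((*p,105),f,7)],45)
```

```text
t 34.73 pos [ 529.7 -110.5  130.5] F [ 1.2 -6.  -0.2] open 44.9 jig [-118.7   27.4]
[[45, [3.6, -13.3, -20.7], [0.043, 0.001, 0.0]], [45, [3.6, -14.2, -20.1], [0.043, 0.001, 0.001]], [45, [3.6, -15.1, -19.5], [0.042, 0.001, 0.0]], [45, [3.6, -15.9, -18.8], [0.043, 0.001, 0.001]], [45, [3.6, -16.6, -18.1], [0.042, 0.001, 0.0]], [45, [3.7, -17.4, -17.4], [0.043, 0.001, 0.001]], [45, [3.6, -18.1, -16.6], [0.042, 0.001, 0.0]]]
max (20.7, 0.043)
```

View pics/t9c.png

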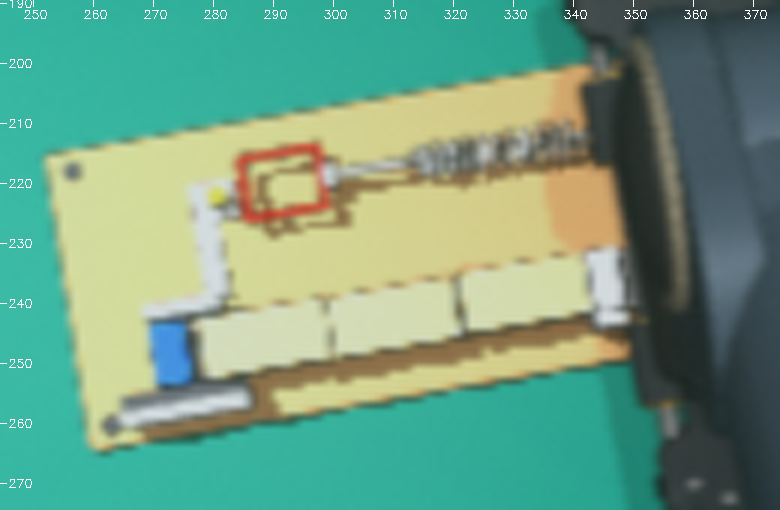

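Request:
step_arm:
  commands:
    - [45,[4,-13,-21],[0.043,0,0]]
    - [45,[4,-14,-20],[0.043,0,0]]
    - [45,[4,-15,-20],[0.042,0,0]]
    - [45,[4,-16,-19],[0.043,0,0]]
    - [45,[4,-17,-18],[0.042,0,0]]
    - [45,[4,-17,-17],[0.043,0,0]]
    - [45,[4,-12,-14],[0.042,0,0]]
    - [45,[0,0,0],[0,0,0]]
    - [45,[0,0,0],[0,0,0]]

```text
time: 35.85
position: [397.3, -224.4, 101.9]
tcp_rot: [0.709, 0.054, 0.701, -0.056]
contact_force: [-0.3, -0.5, 0.3]
opening: 0.514
```

Run:
```python
from h import *
c=load("t9")
for u,v in((198,350),(330,325),(460,300),(587,275)): print(iJ(un(c,245+u/6-.5,190+v/6-.5,60)).round(1))
p=(401.9,-226); f=np.radians(-7.8)
plan([((*p,60),f,4)],45)
```

```text
[80.8 30.5]
[28.9 29.7]
[-22.5  28.8]
[-73.   27.6]
t 35.85 pos [ 397.3 -224.4  101.9] F [-0.3 -0.5  0.3] open 44.7 jig [-209.9  176.3]
[[45, [10.5, -0.2, 1.1], [-0.005, 0.003, 0.0]], [45, [10.5, -0.2, 1.1], [-0.005, 0.002, 0.0]], [45, [10.5, -0.2, 1.1], [-0.005, 0.003, 0.001]], [45, [10.4, -0.2, 1.2], [-0.004, 0.002, 0.0]]]
max (10.5, 0.005)
```

Request:
step_arm:
  commands:
    - [45,[11,0,1],[-0.005,0.003,0]]
    - [45,[11,0,1],[-0.005,0.002,0]]
    - [45,[11,0,1],[-0.005,0.003,0]]
    - [45,[11,0,1],[-0.004,0.002,0]]
    - [45,[11,0,0],[0,0,0]]
    - [45,[11,0,0],[0,0,0]]
    - [45,[0,0,0],[0,0,0]]

```text
time: 36.72
position: [403.5, -223.1, 30.4]
tcp_rot: [0.705, 0.046, 0.706, -0.046]
contact_force: [-0.0, -0.0, 0.4]
opening: 0.515
```

Run:
```python
from h import *
p=(401.9,-226); f=np.radians(-7.8)
plan([((*p,7),f,3)],45)
```

```text
t 36.73 pos [ 403.5 -223.1   30.4] F [-0.  -0.   0.4] open 44.8 jig [-209.6  169.9]
[[45, [7.8, -1.0, -0.4], [0.002, -0.0, -0.0]], [45, [7.8, -1.1, -0.4], [0.002, -0.0, -0.0]], [45, [7.8, -1.0, -0.4], [0.002, -0.001, -0.001]]]
max (7.8, 0.002)
```

Request:
step_arm:
  commands:
    - [45,[8,-1.5,-0.5],[0.002,0,0]]
    - [45,[8,-1.5,-0.5],[0.002,0,0]]
    - [45,[7,-1,-0.5],[0.002,0,0]]
    - [45,[0,0,0],[0,0,0]]
    - [45,[0,0,0],[0,0,0]]

```text
time: 37.35
position: [401.8, -227.6, 6.3]
tcp_rot: [0.706, 0.049, 0.705, -0.049]
contact_force: [-0.4, -0.5, 0.3]
opening: 0.517
```

Run:
```python
from h import *
p=(401.9,-226); f=np.radians(-7.8)
plan([((*p,7),f,1)],45)
```

```text
t 37.35 pos [ 401.8 -227.6    6.3] F [-0.4 -0.5  0.3] open 45.0 jig [-213.8  172.4]
[[45, [-0.7, 1.6, -0.1], [-0.001, 0.0, -0.0]]]
max (1.6, 0.001)
```

Request:
step_arm:
  commands:
    - [45,[0,1.7,0],[0,0,0]]
    - [45,[0,0,0],[0,0,0]]
    - [15,[0,0,0],[0,0,0]]
    - [15,[0,0,0],[0,0,0]]
    - [15,[0,0,0],[0,0,0]]
    - [15,[0,0,0],[0,0,0]]

```text
time: 38.1
position: [402.6, -225.9, 7.0]
tcp_rot: [0.706, 0.048, 0.705, -0.049]
contact_force: [0.1, 0.6, -0.7]
opening: 0.273
```

Request:
step_arm:
  commands:
    - [15,[-20,0,0],[0,0,0]]
    - [15,[-40,0,0],[0,0,0]]
    - [15,[-50,0,0],[0,0,0]]
    - [15,[0,0,0],[0,0,0]]

```text
time: 38.6
position: [401.9, -225.5, 119.3]
tcp_rot: [0.705, 0.049, 0.706, -0.048]
contact_force: [0.2, -0.5, -0.6]
opening: 0.274
```

Run:
```python
from h import *
plan([((*J(-23.5,30)[:2],120),Q[2]-np.pi/2,9)],15)
```

```text
t 38.6 pos [ 401.9 -225.5  119.3] F [ 0.2 -0.5 -0.6] open 23.8 jig [-211.7  172. ]
[[15, [-0.1, 24.6, 8.9], [-0.033, -0.0, -0.0]], [15, [-0.1, 24.3, 9.7], [-0.033, -0.0, -0.0]], [15, [-0.1, 24.0, 10.6], [-0.033, -0.0, -0.0]], [15, [-0.1, 23.6, 11.3], [-0.033, -0.0, -0.0]], [15, [-0.0, 23.2, 12.1], [-0.033, -0.0, -0.0]], [15, [-0.1, 22.8, 12.9], [-0.033, -0.0, -0.0]], [15, [-0.0, 22.4, 13.6], [-0.033, -0.0, -0.0]], [15, [-0.1, 22.0, 14.3], [-0.034, -0.0, -0.0]], [15, [-0.0, 21.4, 15.1], [-0.033, -0.0, -0.001]]]
max (24.6, 0.034)
```

Request:
step_arm:
  commands:
    - [15,[0,24,9],[-0.033,0,0]]
    - [15,[0,24,10],[-0.033,0,0]]
    - [15,[0,24,11],[-0.033,0,0]]
    - [15,[0,23,11],[-0.033,0,0]]
    - [15,[0,23,12],[-0.033,0,0]]
    - [15,[0,22,13],[-0.033,0,0]]
    - [15,[0,22,14],[-0.033,0,0]]
    - [15,[0,20,13],[-0.034,0,0]]
    - [15,[0,0,0],[0,0,0]]
    - [15,[0,0,0],[0,0,0]]

```text
time: 39.85
position: [493.4, -40.9, 109.1]
tcp_rot: [0.699, -0.045, 0.712, 0.048]
contact_force: [0.5, 0.5, -0.5]
opening: 0.273
```

Run:
```python
from h import *
plan([((*J(-23.5,30)[:2],90),Q[2]-np.pi/2,4)],15)
```

```text
t 39.85 pos [493.4 -40.9 109.1] F [ 0.5  0.5 -0.5] open 23.8 jig [-44.2  52. ]
[[15, [4.7, 5.3, 5.4], [-0.007, -0.004, -0.001]], [15, [4.7, 5.3, 5.5], [-0.007, -0.005, -0.002]], [15, [4.7, 5.2, 5.5], [-0.007, -0.004, -0.001]], [15, [4.8, 5.2, 5.5], [-0.007, -0.005, -0.002]]]
max (5.5, 0.007)
```

Request:
step_arm:
  commands:
    - [15,[3,5,5.5],[-0.007,-0.004,0]]
    - [15,[4,5,5.5],[-0.007,-0.004,0]]
    - [15,[4,5,5.5],[-0.007,-0.004,0]]
    - [15,[3,4,4],[-0.007,-0.004,0]]
    - [15,[0,0,0],[0,0,0]]
    - [15,[0,0,0],[0,0,0]]

```text
time: 40.6
position: [510.9, -20.0, 93.2]
tcp_rot: [0.704, -0.054, 0.706, 0.058]
contact_force: [0.2, 0.2, -0.4]
opening: 0.275
```

Run:
```python
from h import *
plan([((*J(-23.5,30)[:2],90),Q[2]-np.pi/2,2)],15)
```

```text
t 40.6 pos [510.9 -20.   93.2] F [ 0.2  0.2 -0.4] open 23.9 jig [-26.4  31.4]
[[15, [1.6, 1.4, 0.7], [-0.001, -0.001, -0.003]], [15, [1.6, 1.5, 0.7], [-0.001, -0.001, -0.002]]]
max (1.6, 0.003)
```

Request:
step_arm:
  commands:
    - [15,[1,2,1],[-0.001,-0.001,-0.003]]
    - [15,[4,1,0.5],[0,0,-0.002]]
    - [15,[5,0,0],[0,0,0]]
    - [15,[5,0,0],[0,0,0]]
    - [15,[2,0,0],[0,0,0]]
    - [15,[0,0,0],[0,0,0]]

```text
time: 41.35
position: [511.6, -17.1, 74.9]
tcp_rot: [0.704, -0.057, 0.705, 0.056]
contact_force: [-0.2, -0.4, -1.1]
opening: 0.272
```

Run:
```python
from h import *
plan([((*J(-23.5,30)[:2],67),Q[2]-np.pi/2,2)],15)
```

```text
t 41.35 pos [511.6 -17.1  74.9] F [-0.2 -0.4 -1.1] open 23.6 jig [-23.7  30.2]
[[15, [4.0, 0.1, 0.1], [-0.001, -0.001, 0.0]], [15, [3.9, 0.1, 0.1], [-0.001, -0.001, 0.001]]]
max (4.0, 0.001)
```

Request:
step_arm:
  commands:
    - [15,[4,0,0],[0,0,0]]
    - [15,[3,0,0],[0,0,0]]
    - [15,[1,0,0],[0,0,0]]
    - [15,[0,0,0],[0,0,0]]

```text
time: 41.85
position: [511.9, -17.2, 67.0]
tcp_rot: [0.704, -0.057, 0.705, 0.056]
contact_force: [-0.1, -1.3, -1.3]
opening: 0.274
```

Run:
```python
from h import *
plan([((*J(-23.5,30)[:2],67),Q[2]-np.pi/2,2)],15)
```

```text
t 41.85 pos [511.9 -17.2  67. ] F [-0.1 -1.3 -1.3] open 23.8 jig [-23.8  29.9]
[[15, [0.0, 0.1, -0.0], [-0.001, -0.001, 0.001]], [15, [0.0, 0.2, -0.1], [-0.001, -0.0, 0.0]]]
max (0.2, 0.001)
```

Request:
step_arm:
  commands:
    - [34,[0,0,0],[0,0,0]]
    - [34,[0,0,0],[0,0,0]]
    - [34,[0,0,0],[0,0,0]]
    - [34,[-10,0,0],[0,0,0]]
    - [34,[-30,0,0],[0,0,0]]
    - [45,[-40,0,0],[0,0,0]]
    - [45,[-40,10,0],[0,0,0]]
    - [45,[0,30,30],[0,0,0]]
    - [45,[0,40,30],[0,0,0]]
    - [45,[0,40,30],[0,0,0]]

```text
time: 43.1
position: [584.5, 113.5, 195.5]
tcp_rot: [0.706, -0.054, 0.704, 0.051]
contact_force: [0.8, -0.0, -0.2]
opening: 0.516
```

Request:
step_arm:
  commands:
    - [45,[0,40,20],[0,0,0]]
    - [45,[0,40,20],[0,0,0]]
    - [45,[0,40,20],[0,0,0]]
    - [45,[0,0,0],[0,0,0]]
    - [45,[0,0,0],[0,0,0]]

```text
time: 43.72
position: [627.6, 249.1, 198.2]
tcp_rot: [0.707, -0.054, 0.703, 0.054]
contact_force: [-0.7, -0.1, 0.3]
opening: 0.518
```

Run:
```python
from h import *
c=cap("top","t10"); crop(c,245,190,130,85,6,"t10c"); 
b=load("t0")
X=np.array([un(b,160+u/10-.5,170+v/10-.5,75)[:2] for u,v in((52,135),(340,95),(370,390),(82,430))])
print(X.round(1),X.mean(0)); e=X-np.roll(X,-1,0); print(np.linalg.norm(e,axis=1),np.degrees(np.arctan2(e[:,1],e[:,0])))
X=np.array([un(b,160+u/10-.5,170+v/10-.5,80)[:2] for u,v in((95,180),(288,165),(300,325),(110,345))]); print("collar",X.mean(0))
e=X-np.roll(X,-1,0); print(np.linalg.norm(e,axis=1),np.degrees(np.arctan2(e[:,1],e[:,0])))
X=np.array([un(b,160+u/10-.5,170+v/10-.5,124)[:2] for u,v in((97,183),(188,177),(190,260),(106,270))]); print("handle",X.mean(0))
e=X-np.roll(X,-1,0); print(np.linalg.norm(e,axis=1),np.degrees(np.arctan2(e[:,1],e[:,0])))
s,p,_=pose(); print(s["joints"],p)
```

```text
[[646.7 346.5]
 [655.7 280.3]
 [586.4 271.7]
 [577.6 337.5]] [616.60040551 308.99553136]
[66.84921974 69.84351005 66.31615484 69.66238239] [  97.71928699    7.03448541  -82.43345724 -172.52865155]
collar [617.786031   310.64171164]
[44.31576362 37.58766369 43.50607142 38.7809574 ] [  94.12767688    5.64612353  -84.33959033 -173.18052779]
handle [617.92434092 310.57532864]
[20.05121236 18.67916518 18.52342372 19.71704046] [  93.43645384    2.96329099  -83.50373586 -172.49202968]
[-0.02509418  0.56217689 -0.62461049  1.53773464  0.35178135  1.15037147
 -0.56679627] [627.3897372  249.45991759 198.36909913]
```

View pics/t10c.png

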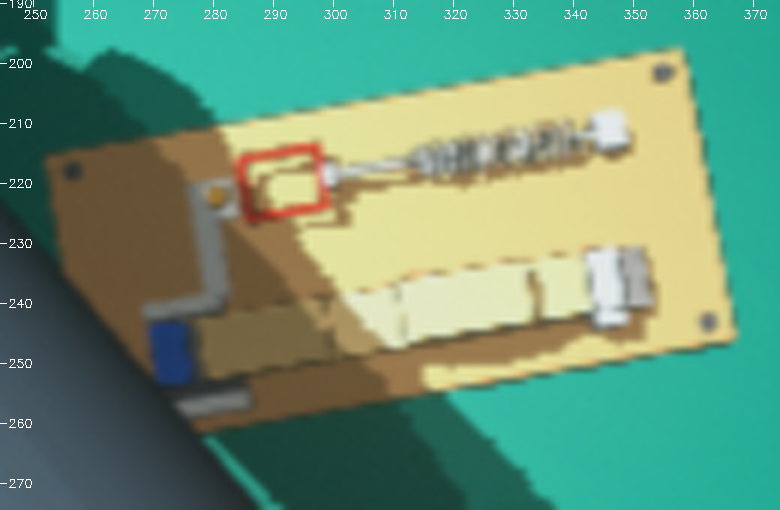

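Run:
```python
from h import *
plan([((617.9,310.6,185),1.693,10)],45)
```

```text
t 43.77 pos [627.4 249.5 198.4] F [-0.6  0.5  0.2] open 45.0 jig [ 220.9 -126.9]
[[45, [1.3, 6.2, -0.0], [-0.154, 0.0, 0.0]], [45, [1.3, 6.1, 0.9], [-0.154, 0.0, 0.001]], [45, [1.3, 5.9, 1.9], [-0.154, 0.0, 0.001]], [45, [1.4, 5.5, 2.7], [-0.154, 0.001, 0.001]], [45, [1.4, 5.1, 3.6], [-0.154, 0.001, 0.0]], [45, [1.3, 4.4, 4.3], [-0.154, 0.0, 0.0]], [45, [1.4, 3.7, 4.9], [-0.154, 0.0, 0.001]], [45, [1.3, 3.0, 5.5], [-0.154, 0.001, 0.001]], [45, [1.4, 2.1, 5.8], [-0.154, 0.0, 0.0]], [45, [1.3, 1.1, 6.1], [-0.154, 0.001, 0.001]]]
max (6.2, 0.154)
```

Request:
step_arm:
  commands:
    - [45,[0,6,0],[-0.154,0,0]]
    - [45,[1,6,1],[-0.154,0,0]]
    - [45,[1,6,2],[-0.154,0,0]]
    - [45,[1,5.5,3],[-0.154,0,0]]
    - [45,[1,5,3.5],[-0.154,0,0]]
    - [45,[1,4.5,4.5],[-0.154,0,0]]
    - [45,[1,3.5,5],[-0.154,0,0]]
    - [45,[1,3,5.5],[-0.154,0,0]]
    - [45,[1,2,6],[-0.154,0,0]]
    - [45,[1,1,5],[-0.154,0,0]]

```text
time: 45.02
position: [621.0, 290.0, 191.7]
tcp_rot: [-0.46, 0.542, -0.462, -0.53]
contact_force: [-0.0, -0.3, 0.4]
opening: 0.514
```

Run:
```python
from h import *
plan([((617.9,310.6,160),1.693,3)],45)
print(pose()[0]["joints"])
```

```text
t 45.02 pos [621.  290.  191.7] F [-0.  -0.3  0.4] open 44.7 jig [ 261.9 -127.1]
[[45, [10.4, 0.1, 7.1], [0.009, -0.005, 0.003]], [45, [10.5, 0.1, 7.1], [0.01, -0.005, 0.003]], [45, [10.6, 0.1, 7.0], [0.009, -0.005, 0.002]]]
max (10.6, 0.01)
[ 0.08718402  0.69855723 -0.9628973   1.50497545  0.60716113  1.25454596
  0.76097135]
```

Request:
step_arm:
  commands:
    - [45,[5,0,7],[0.009,-0.005,0.003]]
    - [45,[7,0,7],[0.01,-0.005,0.003]]
    - [45,[7,0,5],[0.009,-0.005,0.002]]
    - [45,[0,0,0],[0,0,0]]
    - [45,[0,0,0],[0,0,0]]

```text
time: 45.65
position: [618.9, 306.1, 170.8]
tcp_rot: [-0.471, 0.527, -0.472, -0.526]
contact_force: [-0.7, -0.0, 1.1]
opening: 0.521
```

Run:
```python
from h import *
plan([((617.9,310.6,150),1.693,2)],45)
print(pose()[0]["joints"])
c=cap("top","t11"); crop(c,150,150,90,90,6,"t11c"); c=cap("side","s11"); crop(c,240,50,100,100,6,"s11c")
```

```text
t 45.65 pos [618.9 306.1 170.8] F [-0.7 -0.   1.1] open 45.3 jig [ 278.2 -127.5]
[[45, [10.4, 0.2, 2.3], [-0.006, -0.001, -0.0]], [45, [10.4, 0.2, 2.3], [-0.006, -0.001, -0.001]]]
max (10.4, 0.006)
[ 0.05834474  0.72423292 -0.9459587   1.50882117  0.60902121  1.22535809
  0.70212046]
```

View pics/s11c.png

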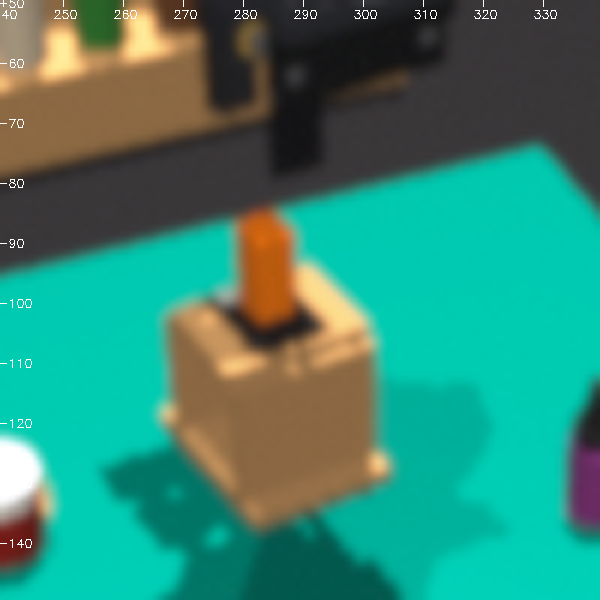

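Request:
step_arm:
  commands:
    - [45,[5,0,3],[-0.006,0,0]]
    - [45,[5,0,2],[-0.006,0,0]]
    - [45,[5,0,0],[0,0,0]]
    - [45,[0,0,0],[0,0,0]]

```text
time: 46.25
position: [618.3, 311.3, 154.9]
tcp_rot: [-0.468, 0.53, -0.469, -0.529]
contact_force: [0.1, -0.9, 0.1]
opening: 0.521
```

Run:
```python
from h import *
plan([((617.9,310.6,130),1.693,4),((617.9,310.6,86),1.693,6)],45)
```

```text
t 46.25 pos [618.3 311.3 154.9] F [ 0.1 -0.9  0.1] open 45.3 jig [ 283.4 -127.8]
[[45, [6.2, 0.1, -0.2], [0.0, -0.0, -0.0]], [45, [6.2, 0.1, -0.1], [0.0, -0.001, -0.0]], [45, [6.3, 0.1, -0.2], [0.0, -0.0, -0.0]], [45, [6.2, 0.1, -0.1], [0.001, -0.001, -0.001]], [45, [7.3, 0.0, -0.0], [-0.0, 0.0, 0.0]], [45, [7.3, 0.0, -0.0], [-0.0, 0.0, 0.0]], [45, [7.4, 0.0, -0.0], [-0.0, 0.0, 0.0]], [45, [7.3, 0.0, -0.0], [-0.0, 0.0, 0.0]], [45, [7.4, 0.0, -0.0], [-0.0, 0.0, 0.0]], [45, [7.3, 0.0, -0.0], [-0.0, 0.0, 0.0]]]
max (7.4, 0.001)
```

Request:
step_arm:
  commands:
    - [45,[7,0,0],[0,0,0]]
    - [45,[7,0,0],[0,0,0]]
    - [45,[7,0,0],[0,0,0]]
    - [45,[7,0,0],[0,0,0]]
    - [45,[8,0,0],[0,0,0]]
    - [45,[8,0,0],[0,0,0]]
    - [45,[8,0,0],[0,0,0]]
    - [45,[8,0,0],[0,0,0]]
    - [45,[5,0,0],[0,0,0]]
    - [45,[0,0,0],[0,0,0]]

```text
time: 47.5
position: [618.1, 310.7, 84.6]
tcp_rot: [-0.467, 0.53, -0.469, -0.529]
contact_force: [-0.5, 0.4, 0.5]
opening: 0.517
```

Run:
```python
from h import *
plan([((617.9,310.6,86),1.693,2)],45)
```

```text
t 47.5 pos [618.1 310.7  84.6] F [-0.5  0.4  0.5] open 45.0 jig [ 282.9 -127.6]
[[45, [-0.7, 0.1, -0.1], [0.0, -0.001, -0.001]], [45, [-0.7, 0.2, -0.0], [0.001, -0.001, -0.001]]]
max (0.7, 0.001)
```

Request:
step_arm:
  commands:
    - [10,[0,0,0],[0,0,0]]
    - [10,[0,0,0],[0,0,0]]
    - [10,[0,0,0],[0,0,0]]
    - [10,[0,0,0],[0,0,0]]
  force: 50

```text
time: 48.0
position: [618.6, 311.2, 85.6]
tcp_rot: [-0.468, 0.53, -0.469, -0.529]
contact_force: [-0.2, 0.5, -0.8]
opening: 0.225
```

Run:
```python
from h import *
c=cap("side","s12"); crop(c,190,70,140,110,5,"s12c"); cap("top","t12")
plan([((617.9,310.6,150),1.693,2)],10)
```

```text
t 48.1 pos [618.6 311.1  85.6] F [ 0.6 -0.4  0.1] open 19.4 jig [ 283.2 -128. ]
[[10, [-32.2, 0.4, -0.3], [0.0, -0.001, -0.0]], [10, [-32.2, 0.3, -0.2], [0.0, -0.001, -0.0]]]
max (32.2, 0.001)
```

View pics/s12c.png

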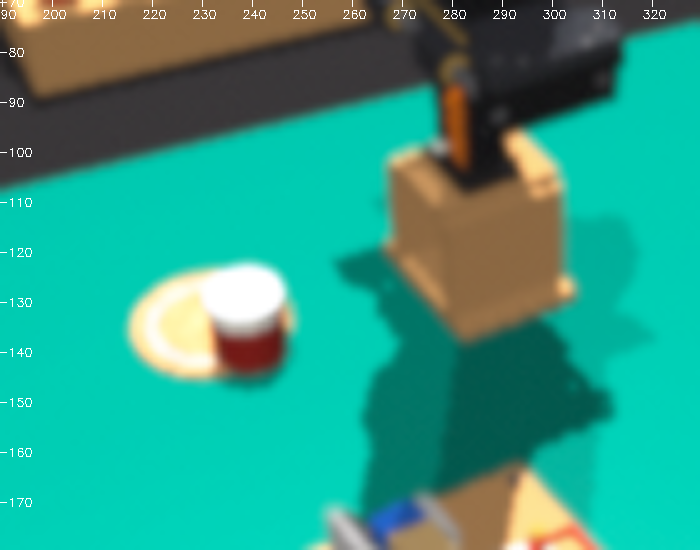

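View pics/t12.png

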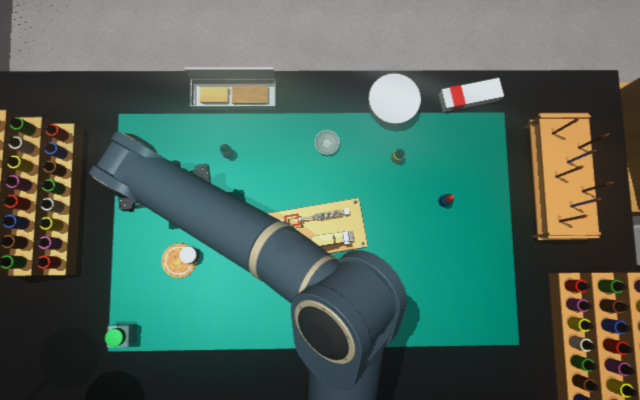

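Request:
step_arm:
  commands:
    - [45,[0,0,0],[0,0,0]]
    - [45,[0,0,0],[0,0,0]]
    - [45,[0,0,0],[0,0,0]]
    - [45,[-20,0,0],[0,0,0]]
    - [45,[-40,0,0],[0,0,0]]
    - [45,[-20,0,0],[0,0,0]]
    - [45,[0,0,0],[0,0,0]]
  force: 15

```text
time: 48.98
position: [618.8, 312.0, 171.0]
tcp_rot: [-0.469, 0.53, -0.468, -0.529]
contact_force: [0.1, 0.1, -0.1]
opening: 0.521
```

Run:
```python
from h import *
c=cap("side","s13"); crop(c,200,95,70,70,8,"s13c"); d=cap("top","t13"); crop(d,150,230,70,60,8,"t13c")
print(pose()[1])
```

```text
[618.06451591 311.10646335 168.66840585]
```

View pics/s13c.png

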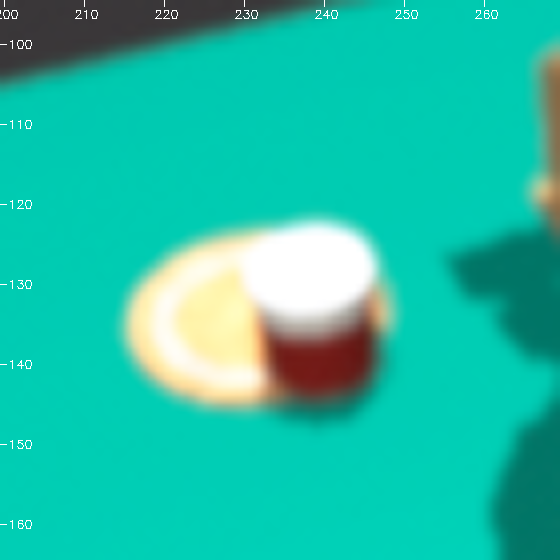

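View pics/t13c.png

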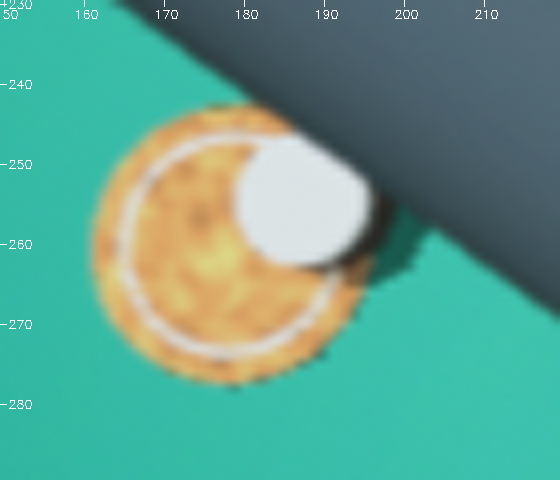

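Run:
```python
from h import *
print(un(load("t13"),187.4,254.4,42),un(load("s13"),238.25,128,42))
p=np.array([484,296])
plan([((*p,130),1.2,9)],60)
print(pose()[0]["joints"])
```

```text
[482.19853701 298.20134409  42.        ] [483.23234529 298.63224447  42.        ]
t 49.08 pos [618.1 311.1 168.7] F [-0.8  0.2 -0.2] open 45.1 jig [ 283.2 -127.6]
[[60, [4.3, 15.0, 0.2], [0.055, -0.0, -0.0]], [60, [4.3, 15.0, -0.7], [0.055, -0.0, -0.0]], [60, [4.3, 14.9, -1.5], [0.055, -0.0, -0.0]], [60, [4.3, 14.8, -2.3], [0.055, -0.0, -0.0]], [60, [4.3, 14.7, -3.1], [0.055, -0.0, -0.0]], [60, [4.3, 14.5, -3.9], [0.055, -0.001, -0.0]], [60, [4.4, 14.2, -4.7], [0.055, -0.0, -0.0]], [60, [4.3, 13.9, -5.4], [0.054, -0.001, -0.0]], [60, [4.4, 13.6, -6.2], [0.055, -0.0, -0.001]]]
max (15.0, 0.055)
[ 0.05003065  0.72958791 -0.9463336   1.50616499  0.61290987  1.22559874
  0.7064456 ]
```

Request:
step_arm:
  commands:
    - [60,[0,30,0],[0,0,0]]
    - [60,[0,40,0],[0,0,0]]
    - [60,[10,35,0],[0,0,0]]
    - [60,[25,20,0],[0,0,0]]
    - [60,[25,0,0],[0,0,0]]
    - [60,[0,0,0],[0,0,0]]
    - [60,[0,0,0],[0,0,0]]

```text
time: 49.95
position: [486.2, 290.6, 99.2]
tcp_rot: [0.463, -0.528, 0.474, 0.531]
contact_force: [0.6, 0.5, -1.0]
opening: 0.691
```

Run:
```python
from h import *
p=np.array([482.7,298.4])
plan([((*p,80),1.69,3)],60)
print(pose()[0]["joints"])
```

```text
t 49.95 pos [486.2 290.6  99.2] F [ 0.6  0.5 -1. ] open 60.1 jig [284.2   5.9]
[[60, [6.4, 0.7, 2.8], [0.001, -0.003, -0.005]], [60, [6.4, 0.8, 2.7], [0.001, -0.002, -0.005]], [60, [6.4, 0.8, 2.8], [0.001, -0.003, -0.005]]]
max (6.4, 0.005)
[ 0.0806292   0.64145562 -0.96504627  1.8637424   0.6234768   0.99340266
  0.53269909]
```

Request:
step_arm:
  commands:
    - [60,[4,1,3],[0.001,-0.003,-0.005]]
    - [60,[6,1,3],[0.001,-0.002,-0.005]]
    - [60,[6,1,2],[0.001,-0.003,-0.005]]
    - [60,[0,0,0],[0,0,0]]
    - [60,[0,0,0],[0,0,0]]

```text
time: 50.58
position: [482.9, 299.6, 83.5]
tcp_rot: [-0.471, 0.529, -0.468, -0.529]
contact_force: [0.1, 0.0, 0.5]
opening: 0.692
```

Run:
```python
from h import *
p=np.array([482.7,298.4])
plan([((*p,18),1.69,5)],60)
```

```text
t 50.58 pos [482.9 299.6  83.5] F [0.1 0.  0.5] open 60.2 jig [293.5   7.7]
[[60, [13.1, 0.1, -0.3], [-0.0, 0.0, 0.001]], [60, [13.1, 0.1, -0.2], [-0.0, 0.001, 0.001]], [60, [13.1, 0.1, -0.3], [-0.0, 0.0, 0.0]], [60, [13.1, 0.1, -0.2], [-0.0, 0.001, 0.001]], [60, [13.1, 0.1, -0.2], [-0.0, 0.0, 0.0]]]
max (13.1, 0.001)
```

Request:
step_arm:
  commands:
    - [60,[13,0,0],[0,0,0]]
    - [60,[13,0,0],[0,0,0]]
    - [60,[13,0,0],[0,0,0]]
    - [60,[13,0,-0.5],[0,0,0]]
    - [60,[10,0,-0.5],[0,0,0]]
    - [60,[0,0,0],[0,0,0]]
    - [30,[0,0,0],[0,0,0]]
    - [30,[0,0,0],[0,0,0]]
    - [30,[0,0,0],[0,0,0]]
    - [30,[0,0,0],[0,0,0]]

```text
time: 51.82
position: [483.7, 298.7, 17.2]
tcp_rot: [-0.471, 0.529, -0.468, -0.528]
contact_force: [0.1, 0.2, -0.2]
opening: 0.455
```

Run:
```python
from h import *
plan([((470.2,328.8,35),1.69,4)],30)
```

```text
t 51.83 pos [483.7 298.7  17.2] F [ 0.1  0.2 -0.2] open 39.6 jig [292.5   7.1]
[[30, [-4.4, 2.4, 7.9], [-0.0, 0.001, 0.001]], [30, [-4.5, 2.5, 7.9], [-0.0, 0.001, 0.001]], [30, [-4.4, 2.4, 7.9], [-0.001, 0.0, 0.001]], [30, [-4.5, 2.5, 7.8], [-0.0, 0.001, 0.001]]]
max (7.9, 0.001)
```

Request:
step_arm:
  commands:
    - [30,[-8,0,0],[0,0,0]]
    - [30,[0,2.5,8],[0,0,0]]
    - [30,[0,2.5,8],[0,0,0]]
    - [30,[0,2.5,8],[0,0,0]]
    - [30,[0,2.5,5],[0,0,0]]
    - [30,[0,0,0],[0,0,0]]
    - [30,[0,0,0],[0,0,0]]

```text
time: 52.7
position: [468.8, 329.0, 26.0]
tcp_rot: [-0.471, 0.529, -0.467, -0.529]
contact_force: [-0.4, -0.3, -1.1]
opening: 0.454
```

Run:
```python
from h import *
plan([((470.2,328.8,18.5),1.69,4)],30)
```

```text
t 52.7 pos [468.8 329.   26. ] F [-0.4 -0.3 -1.1] open 39.5 jig [324.9  16.9]
[[30, [1.9, -0.3, -0.1], [0.0, 0.001, 0.001]], [30, [1.9, -0.4, -0.1], [0.0, 0.001, 0.001]], [30, [1.8, -0.3, -0.1], [0.0, 0.001, 0.001]], [30, [1.9, -0.4, -0.1], [0.0, 0.0, 0.001]]]
max (1.9, 0.001)
```

Request:
step_arm:
  commands:
    - [30,[3,0,0],[0,0,0]]
    - [30,[3,0,0],[0,0,0]]
    - [30,[2,0,0],[0,0,0]]
    - [30,[0,0,0],[0,0,0]]

```text
time: 53.2
position: [469.2, 327.9, 17.0]
tcp_rot: [-0.471, 0.529, -0.468, -0.528]
contact_force: [0.1, -0.0, -0.3]
opening: 0.455
```

Request:
step_arm:
  commands:
    - [56,[0,0,0],[0,0,0]]
    - [56,[0,0,0],[0,0,0]]
    - [56,[0,0,0],[0,0,0]]
    - [56,[-20,0,0],[0,0,0]]
    - [56,[-40,0,0],[0,0,0]]
    - [56,[-40,0,0],[0,0,0]]
    - [50,[-35,-20,0],[0,0,0]]
    - [45,[-10,-50,0],[0,0,0]]
    - [45,[0,-50,0],[0,0,0]]
    - [45,[0,0,0],[0,0,0]]

```text
time: 54.45
position: [590.8, 344.7, 178.4]
tcp_rot: [-0.473, 0.53, -0.464, -0.529]
contact_force: [0.4, -0.8, 0.4]
opening: 0.519
```

Run:
```python
from h import *
c=cap("side","s14"); crop(c,200,95,70,70,8,"s14c"); d=cap("top","t14"); crop(d,150,230,70,60,8,"t14c")
plan([((618,310.6,160),1.693,3)],45)
```

```text
t 54.55 pos [586.8 345.9 178.4] F [-0.6  0.5  0.6] open 45.0 jig [ 322.6 -102.3]
[[45, [6.1, -8.8, -13.0], [0.001, 0.002, 0.003]], [45, [6.2, -8.8, -13.0], [0.002, 0.002, 0.003]], [45, [6.1, -8.8, -13.0], [0.001, 0.003, 0.004]]]
max (13.0, 0.004)
```

View pics/s14c.png

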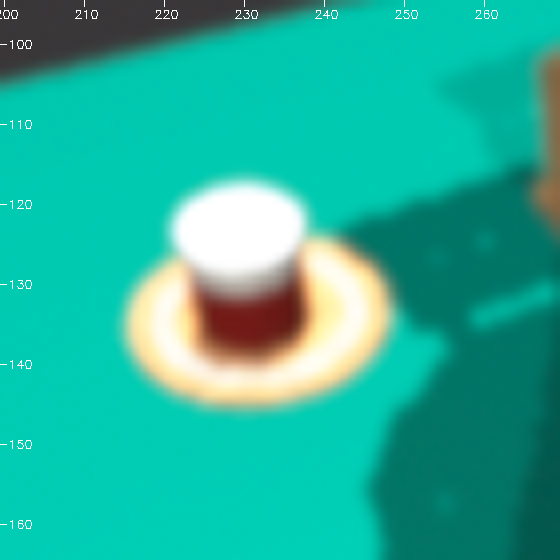

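Jar stands central on the coaster again. Back to the puller.

Request:
step_arm:
  commands:
    - [45,[3,-9,-13],[0,0.002,0.003]]
    - [45,[6,-9,-13],[0,0.002,0.003]]
    - [45,[6,-9,-12],[0,0.002,0.003]]
    - [45,[0,0,0],[0,0,0]]
    - [45,[0,0,0],[0,0,0]]

```text
time: 55.18
position: [618.0, 308.2, 162.6]
tcp_rot: [-0.466, 0.531, -0.468, -0.531]
contact_force: [-0.3, 1.0, 0.1]
opening: 0.521
```

Run:
```python
from h import *
print(un(load("s14"),200+239/8-.5,95+(179+49)/8-.5,42))
plan([((618,310.8,140),1.693,3)],45)
```

```text
[468.32073255 327.65250795  42.        ]
t 55.17 pos [618.  308.2 162.6] F [-0.3  1.   0.1] open 45.4 jig [ 280.4 -127. ]
[[45, [7.5, -0.1, 0.9], [0.002, -0.001, -0.001]], [45, [7.5, -0.1, 0.8], [0.002, -0.0, -0.0]], [45, [7.6, -0.2, 0.8], [0.003, -0.001, -0.001]]]
max (7.6, 0.003)
```

Request:
step_arm:
  commands:
    - [45,[7,0,1],[0.002,0,0]]
    - [45,[7,0,1],[0.002,0,0]]
    - [45,[8,0,0.5],[0,0,0]]
    - [45,[8,0,0],[0,0,0]]
    - [45,[8,0,0],[0,0,0]]
    - [45,[8,0,0],[0,0,0]]
    - [45,[8,0,0],[0,0,0]]
    - [45,[8,0,0],[0,0,0]]
    - [45,[8,0,0],[0,0,0]]
    - [45,[0,0,0],[0,0,0]]

```text
time: 56.42
position: [615.9, 312.1, 87.0]
tcp_rot: [0.466, -0.531, 0.468, 0.531]
contact_force: [-0.5, -0.4, 1.0]
opening: 0.515
```

Run:
```python
from h import *
plan([((618,310.8,86),1.693,2)],45)
```

```text
t 56.42 pos [615.9 312.1  87. ] F [-0.5 -0.4  1. ] open 44.8 jig [ 284.5 -125.6]
[[45, [0.5, -1.0, -0.8], [0.003, -0.001, -0.002]], [45, [0.5, -0.9, -0.7], [0.002, -0.0, -0.001]]]
max (1.0, 0.003)
```

Request:
step_arm:
  commands:
    - [45,[1,-2,-1.2],[0.003,0,0]]
    - [45,[0,0,0],[0,0,0]]
    - [10,[0,0,0],[0,0,0]]
    - [10,[0,0,0],[0,0,0]]
    - [10,[0,0,0],[0,0,0]]
    - [10,[0,0,0],[0,0,0]]
  force: 55

```text
time: 57.18
position: [618.8, 311.5, 87.2]
tcp_rot: [0.468, -0.53, 0.468, 0.53]
contact_force: [-0.4, -0.9, 0.2]
opening: 0.228
```

Run:
```python
from h import *
s,p,r=pose(); print(p,r.as_matrix()[:,2],s["joints"],s["opening"]*87, s["contact_force"])
np.savez("grip.npz",p=p,r=r.as_quat())
```

```text
[618.82079877 311.47302698  87.20980541] [-1.23826992e-01  9.92303619e-01 -6.34812531e-04] [ 0.02736515  0.8069685  -0.89681249  1.57070928  0.68371686  1.10447115
  0.65657827] 19.859150498045985 [-0.44528249 -0.87569689  0.20773694]
```

Request:
step_arm:
  commands:
    - [10,[-15,0,0],[0,0,0]]
    - [10,[-20,0,0],[0,0,0]]
    - [10,[-20,0,0],[0,0,0]]
    - [10,[-20,0,0],[0,0,0]]
    - [10,[0,0,0],[0,0,0]]
    - [10,[0,0,0],[0,0,0]]

```text
time: 57.92
position: [619.2, 312.1, 169.4]
tcp_rot: [-0.468, 0.53, -0.468, -0.53]
contact_force: [0.6, 0.3, -1.3]
opening: 0.231
```

Run:
```python
from h import *
b=load("t9"); crop(b,270,205,45,35,16,"t9e"); b=load("s0"); crop(b,280,160,50,45,14,"s0e")
c=cap("side","s15"); crop(c,240,40,90,110,6,"s15c")
print(pose()[1],pose()[0]["joints"])
```

```text
[619.24444314 312.29084687 169.46606182] [ 0.05028532  0.72997689 -0.94796262  1.50440721  0.61432     1.2237144
  0.70732163]
```

View pics/t9e.png

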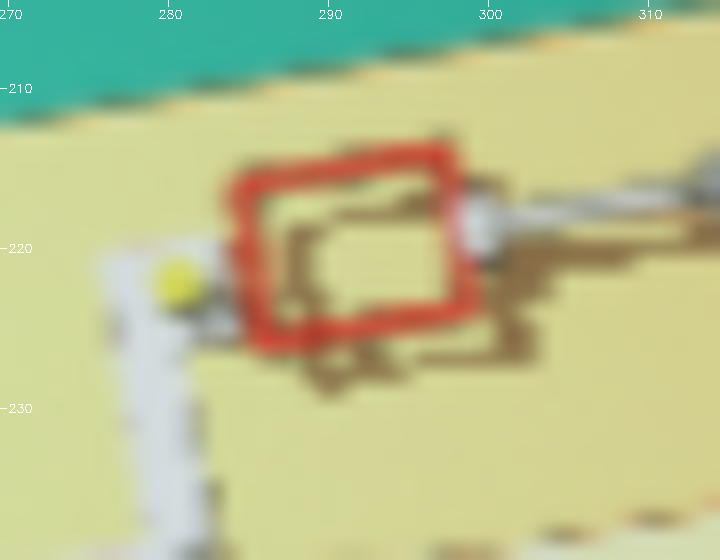

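View pics/s0e.png

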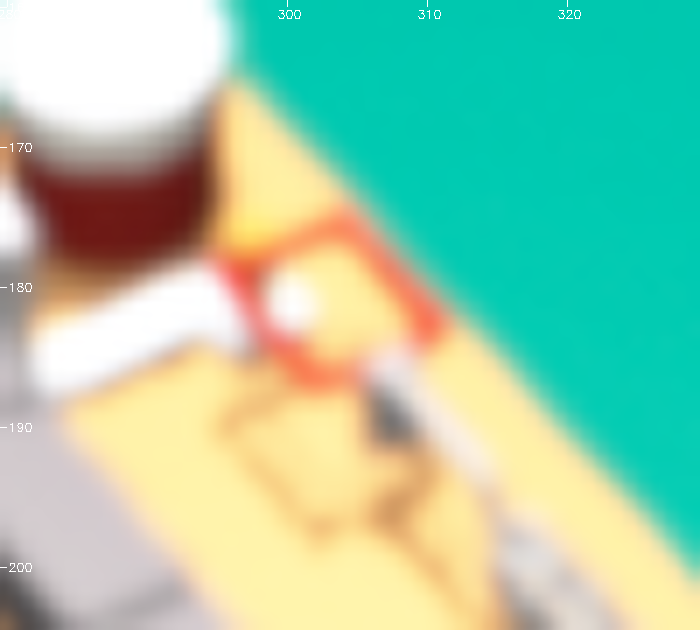

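View pics/s15c.png

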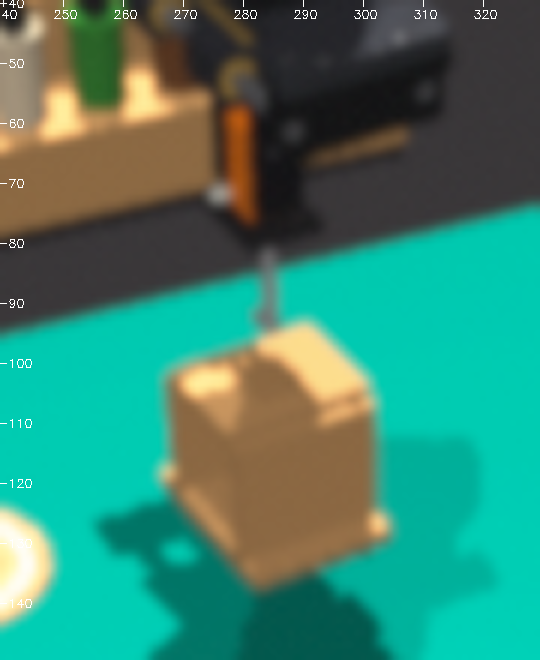

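Run:
```python
from h import *
b=load("t9"); a=load("s0")
f=lambda u,v,z:iJ(un(b,270+u/16-.5,205+v/16-.5,z)).round(1)
g=lambda u,v,z:iJ(un(a,280+u/14-.5,160+v/14-.5,z)).round(1)
for p in((247,187),(268,338),(447,155),(468,303),(257,262),(457,230)): print(f(*p,41))
print("post",f(180,285,36), "tongue",f(478,228,42))
print("side far bar corners",g(347,222,41),g(228,282,41),"near",g(440,325,41),g(310,375,41))
print("pivot",iJ(un(load("t0"),245+610/6-.5,190+130/6-.5,45)))
```

```text
[ 52.6 -41.8]
[ 53.1 -19. ]
[ 22.4 -41.5]
[ 23.  -19.1]
[ 52.9 -30.5]
[ 22.8 -30.2]
post [ 65.  -29.6] tongue [ 19.7 -29.8]
side far bar corners [ 52.5 -42.9] [ 51.3 -18.5] near [ 23.5 -42.7] [ 25.6 -18.4]
pivot [-93.36990178 -28.55819667]
```

Run:
```python
from h import *
p=J(36,-30)[:2]; print(p)
plan([((*p,165),Q[2],8)],10)
```

```text
[561.4631214   51.41477838]
t 57.98 pos [619.2 312.3 169.5] F [-0.6  0.8  0.1] open 19.5 jig [ 284.2 -128.9]
[[10, [0.5, 11.2, -31.5], [-0.005, 0.0, 0.0]], [10, [0.5, 11.4, -31.4], [-0.005, 0.0, 0.0]], [10, [0.5, 11.5, -31.3], [-0.004, 0.0, 0.0]], [10, [0.5, 11.7, -31.3], [-0.005, 0.0, 0.0]], [10, [0.5, 11.8, -31.2], [-0.004, 0.0, 0.0]], [10, [0.6, 11.9, -31.2], [-0.005, 0.0, 0.001]], [10, [0.5, 12.1, -31.2], [-0.004, 0.0, 0.0]], [10, [0.6, 12.2, -31.1], [-0.005, 0.001, 0.001]]]
max (31.5, 0.005)
```

Request:
step_arm:
  commands:
    - [10,[0,11,-31],[-0.005,0,0]]
    - [10,[0,11,-31],[-0.005,0,0]]
    - [10,[0,12,-31],[-0.005,0,0]]
    - [10,[0,12,-31],[-0.005,0,0]]
    - [10,[0,12,-31],[-0.004,0,0]]
    - [10,[0,12,-31],[-0.005,0,0]]
    - [10,[0,12,-31],[-0.004,0,0]]
    - [10,[0,12,-26],[-0.005,0,0]]
    - [10,[0,0,0],[0,0,0]]
    - [10,[0,0,0],[0,0,0]]

```text
time: 59.22
position: [554.5, 49.2, 160.8]
tcp_rot: [0.454, -0.536, 0.46, 0.543]
contact_force: [-0.2, 0.1, -1.7]
opening: 0.227
```

Run:
```python
from h import *
p=J(36,-30)[:2]
plan([((*p,150),Q[2],3)],10); print(pose()[0]["joints"])
```

```text
t 59.23 pos [554.5  49.2 160.8] F [-0.2  0.1 -1.7] open 19.8 jig [ 34.9 -22.7]
[[10, [3.6, -2.5, 0.4], [0.001, 0.0, -0.004]], [10, [3.6, -2.4, 0.3], [0.002, 0.001, -0.004]], [10, [3.5, -2.5, 0.4], [0.001, 0.0, -0.005]]]
max (3.6, 0.005)
[ 0.60379241  0.56780648 -1.05471437  1.83451142  0.55261244  1.0855203
  1.07480076]
```

Request:
step_arm:
  commands:
    - [10,[8,-2.5,0.5],[0.001,0,-0.004]]
    - [10,[8,-2.5,0.5],[0.002,0,-0.004]]
    - [10,[8,-2,0.5],[0,0,-0.004]]
    - [10,[3,0,0],[0,0,0]]
    - [10,[0,0,0],[0,0,0]]
    - [10,[0,0,0],[0,0,0]]

```text
time: 59.98
position: [561.2, 55.8, 131.3]
tcp_rot: [0.457, -0.539, 0.456, 0.541]
contact_force: [0.2, 0.2, -1.3]
opening: 0.225
```

Run:
```python
from h import *
p=J(36,-30)[:2]
plan([((*p,130),Q[2],2)],10)
c=cap("side","s16"); crop(c,260,110,80,90,7,"s16c"); c=cap("top","t16"); crop(c,250,170,90,90,6,"t16c")
```

```text
t 59.98 pos [561.2  55.8 131.3] F [ 0.2  0.2 -1.3] open 19.5 jig [ 40.4 -30.5]
[[10, [0.6, 0.2, -2.2], [0.003, 0.002, -0.0]], [10, [0.7, 0.3, -2.2], [0.003, 0.001, -0.001]]]
max (2.2, 0.003)
```

View pics/s16c.png

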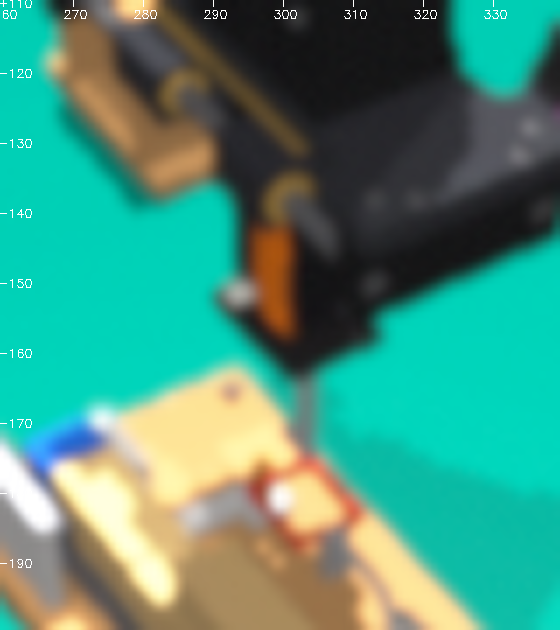

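View pics/t16c.png

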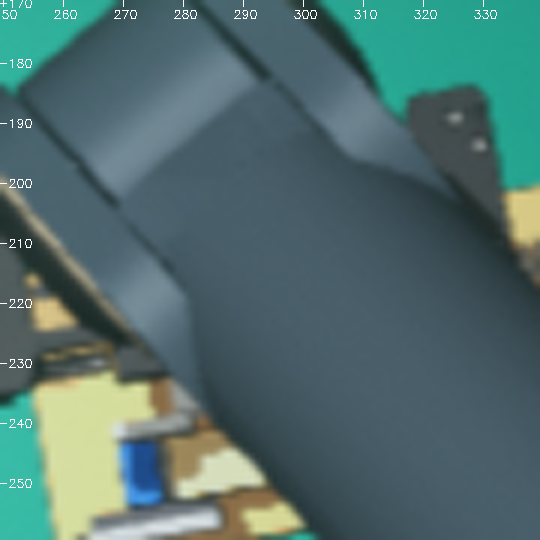

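```bash
cat >> h.py <<'E'
def pul(pt, dx=0,dy=0):
    s,p,r=pose(); o=p+r.apply([12.2,0,0])
    X=r.apply([0,0,1]); Zt=-r.apply([1,0,0]); Y=np.cross(Zt,X)
    return o+X*(pt[0]+dx)+Y*(pt[1]+dy)+Zt*pt[2]
E
python3 - <<'E'
from h import *
c=load("s16")
pts=[pul(q) for q in((-4.5,0,0),(-4.5,0,-25),(-4.5,0,-53),(-7.5,0,-53),(7.5,0,-53),(23,-18,0),(23,18,0),(-23,18,0),(-23,-18,0))]
print([pj(c,p).round(1) for p in pts]); print(pts[2],pts[4])
crop(c,280,120,50,80,8,"s16d",pts)
E
```

```text
[array([303.4, 156.9]), array([303.4, 165.1]), array([303.5, 173.9]), array([304.2, 174.6]), array([300.7, 170.8]), array([303.5, 147. ]), array([289.9, 152.9]), array([301.1, 164.8]), array([314.8, 158.6])]
[561.93235712  51.51728079  66.16494904] [559.93391276  63.34963964  66.20373306]
```

View pics/s16d.png

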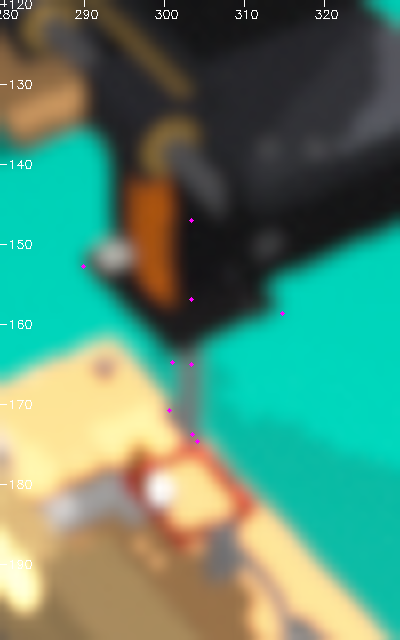

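Request:
step_arm:
  commands:
    - [10,[0,0,-2.5],[0.003,0,0]]
    - [10,[0,0,-2],[0.003,0,0]]
    - [10,[0,0,0],[0,0,0]]
    - [10,[0,0,0],[0,0,0]]

```text
time: 60.58
position: [562.3, 50.6, 131.8]
tcp_rot: [0.459, -0.538, 0.458, 0.539]
contact_force: [-0.1, -0.2, -0.9]
opening: 0.223
```

Run:
```python
from h import *
p=J(36,-30)[:2]
plan([((*p,93),Q[2],7)],10)
```

```text
t 60.58 pos [562.3  50.6 131.8] F [-0.1 -0.2 -0.9] open 19.4 jig [ 35.  -30.7]
[[10, [5.5, 0.1, 0.1], [-0.0, 0.0, 0.0]], [10, [5.6, 0.1, 0.1], [-0.0, 0.0, 0.0]], [10, [5.5, 0.1, 0.1], [-0.0, 0.001, 0.0]], [10, [5.6, 0.1, 0.1], [-0.0, 0.0, 0.0]], [10, [5.5, 0.1, 0.2], [-0.0, 0.001, 0.0]], [10, [5.6, 0.1, 0.2], [-0.001, 0.0, 0.0]], [10, [5.5, 0.1, 0.1], [-0.0, 0.001, 0.0]]]
max (5.6, 0.001)
```

Request:
step_arm:
  commands:
    - [10,[6,0,0.5],[0,0,0]]
    - [10,[6,0,0.5],[0,0,0]]
    - [10,[6,0,0],[0,0,0]]
    - [10,[6,0,0],[0,0,0]]
    - [10,[6,0,0],[0,0,0]]
    - [10,[5,0,0],[0,0,0]]
    - [10,[3,0,0],[0,0,0]]
    - [10,[0,0,0],[0,0,0]]
    - [10,[0,0,0],[0,0,0]]

```text
time: 61.7
position: [561.9, 51.9, 90.7]
tcp_rot: [0.459, -0.538, 0.458, 0.539]
contact_force: [-0.9, 0.3, 0.3]
opening: 0.221
```

Run:
```python
from h import *
p=J(36,-30)[:2]
plan([((*p,93),Q[2],2)],10)
c=cap("side","s17"); crop(c,270,110,80,90,7,"s17c")
```

```text
t 61.7 pos [561.9  51.9  90.7] F [-0.9  0.3  0.3] open 19.2 jig [ 36.4 -30.5]
[[10, [-1.2, 0.3, -0.2], [-0.0, 0.002, -0.0]], [10, [-1.1, 0.2, -0.2], [-0.001, 0.001, -0.0]]]
max (1.2, 0.002)
```

View pics/s17c.png

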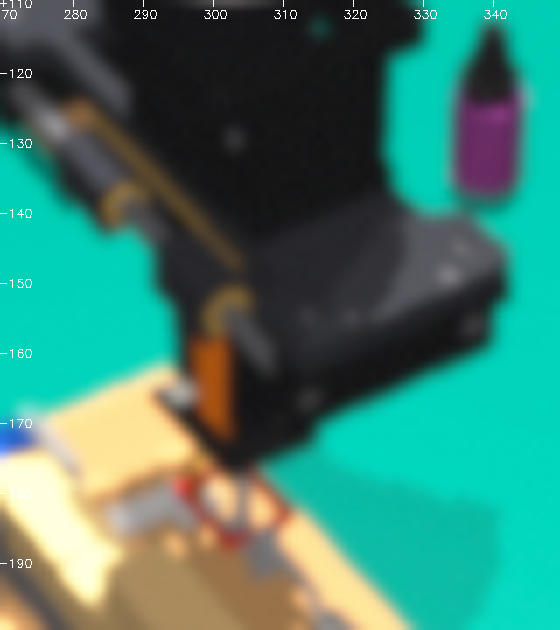

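Request:
step_arm:
  commands:
    - [10,[0,0,5],[0,0,0]]
    - [10,[0,0,5],[0,0,0]]
    - [10,[0,0,5],[0,0,0]]
    - [10,[0,0,5],[0,0,0]]
    - [10,[0,0,5],[0,0,0]]
    - [10,[0,0,0],[0,0,0]]

```text
time: 62.5
position: [559.4, 70.5, 91.0]
tcp_rot: [-0.456, 0.541, -0.462, -0.535]
contact_force: [-1.1, -0.7, -0.5]
opening: 0.228
```

Run:
```python
from h import *
p=J(36,-30)[:2]
plan([((*p,93),Q[2],2)],10)
c=cap("side","s18"); crop(c,270,110,80,90,7,"s18c")
```

```text
t 62.5 pos [559.4  70.5  91. ] F [-1.1 -0.7 -0.5] open 19.8 jig [ 55.1 -31. ]
[[10, [-0.9, 0.5, -9.6], [-0.002, -0.006, -0.001]], [10, [-0.9, 0.4, -9.6], [-0.001, -0.005, -0.0]]]
max (9.6, 0.006)
```

View pics/s18c.png

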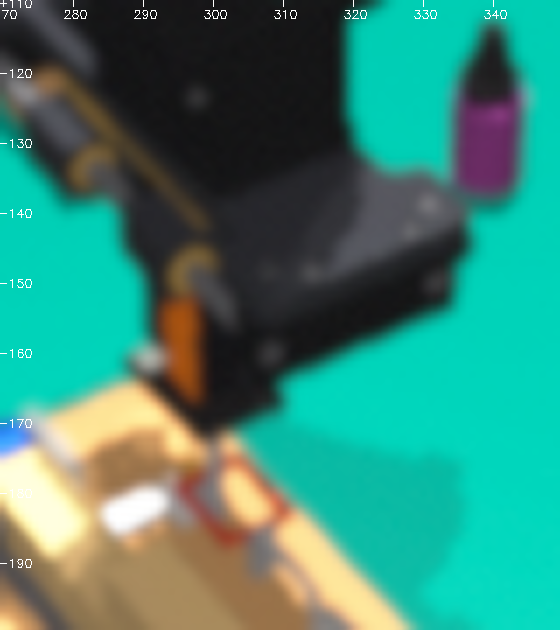

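Request:
step_arm:
  commands:
    - [10,[0,0.5,-2],[0,-0.005,0]]
    - [10,[-3,0,0],[0,0,0]]
    - [10,[-3,0,0],[0,0,0]]
    - [10,[-3,0,0],[0,0,0]]
    - [10,[-3,0,0],[0,0,0]]
    - [10,[0,0,0],[0,0,0]]

```text
time: 63.3
position: [558.6, 70.1, 103.8]
tcp_rot: [-0.458, 0.539, -0.46, -0.538]
contact_force: [0.1, -1.2, -1.2]
opening: 0.229
```

Run:
```python
from h import *
p=J(54,-30)[:2]
plan([((*p,110),Q[2],2)],10)
c=cap("side","s19"); crop(c,270,110,80,90,7,"s19c")
```

```text
t 63.3 pos [558.6  70.1 103.8] F [ 0.1 -1.2 -1.2] open 19.9 jig [ 54.9 -30.2]
[[10, [-3.1, 0.1, -0.5], [-0.001, -0.002, -0.001]], [10, [-3.1, 0.1, -0.4], [-0.001, -0.001, -0.0]]]
max (3.1, 0.002)
```

View pics/s19c.png

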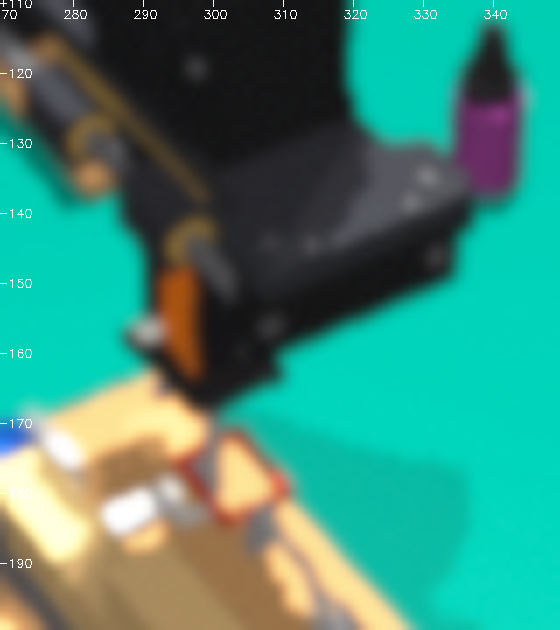

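Request:
step_arm:
  commands:
    - [10,[-4,0,0.5],[0,0,0]]
    - [10,[-4,0,0.5],[0,0,0]]
    - [10,[-4,0,0.5],[0,0,0]]
    - [10,[-4,0,0],[0,0,0]]
    - [10,[-4,0,0],[0,0,0]]
    - [10,[-3,0,0],[0,0,0]]
    - [10,[0,0,0],[0,0,0]]

```text
time: 64.22
position: [558.4, 71.0, 128.1]
tcp_rot: [-0.457, 0.539, -0.46, -0.537]
contact_force: [0.2, -2.5, -2.1]
opening: 0.225
```

Run:
```python
from h import *
p=J(110,-30)[:2]
plan([((*p,128),Q[2],10)],10)
c=cap("side","s20"); crop(c,270,110,80,90,7,"s20c")
```

```text
t 64.22 pos [558.4  71.  128.1] F [ 0.2 -2.5 -2.1] open 19.6 jig [ 55.8 -30.1]
[[10, [-0.0, 0.0, 5.4], [-0.0, -0.0, -0.0]], [10, [-0.0, 0.0, 5.4], [-0.0, -0.0, -0.0]], [10, [-0.0, 0.0, 5.4], [-0.0, -0.001, -0.0]], [10, [-0.0, 0.0, 5.4], [-0.0, -0.0, -0.0]], [10, [-0.0, 0.0, 5.4], [-0.0, -0.001, -0.0]], [10, [-0.0, 0.0, 5.4], [-0.001, -0.0, -0.0]], [10, [-0.0, 0.1, 5.5], [-0.0, -0.001, -0.0]], [10, [-0.0, 0.0, 5.4], [-0.001, -0.0, -0.001]], [10, [-0.0, 0.1, 5.5], [-0.0, -0.001, -0.0]], [10, [-0.0, 0.0, 5.4], [-0.001, -0.0, -0.001]]]
max (5.5, 0.001)
```

View pics/s20c.png

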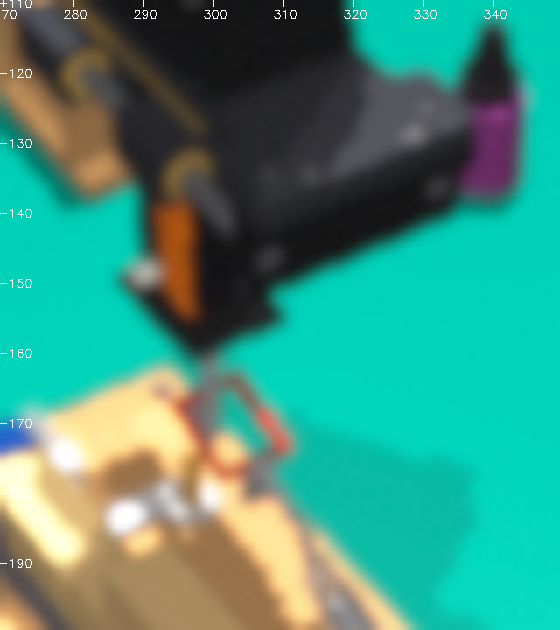

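Request:
step_arm:
  commands:
    - [10,[0,0,6],[0,0,0]]
    - [10,[0,0,6],[0,0,0]]
    - [10,[0,0,6],[0,0,0]]
    - [10,[0,0,6],[0,0,0]]
    - [10,[0,0,0],[0,0,0]]

```text
time: 64.9
position: [554.4, 94.5, 127.1]
tcp_rot: [-0.456, 0.54, -0.461, -0.537]
contact_force: [1.7, -2.5, -1.9]
opening: 0.226
```

Run:
```python
from h import *
p=J(109,-30)[:2]
plan([((*p,128),Q[2],6)],10)
c=cap("side","s21"); crop(c,260,100,80,90,7,"s21c")
```

```text
t 64.9 pos [554.4  94.5 127.1] F [ 1.7 -2.5 -1.9] open 19.6 jig [ 79.6 -30. ]
[[10, [-0.2, 0.0, 4.9], [-0.0, -0.001, -0.0]], [10, [-0.2, 0.0, 4.9], [-0.001, -0.001, -0.001]], [10, [-0.2, 0.0, 4.9], [-0.0, -0.001, -0.0]], [10, [-0.1, 0.0, 4.9], [-0.001, -0.002, -0.001]], [10, [-0.2, 0.0, 4.9], [-0.0, -0.001, -0.0]], [10, [-0.1, 0.0, 4.9], [-0.001, -0.002, -0.001]]]
max (4.9, 0.002)
```

View pics/s21c.png

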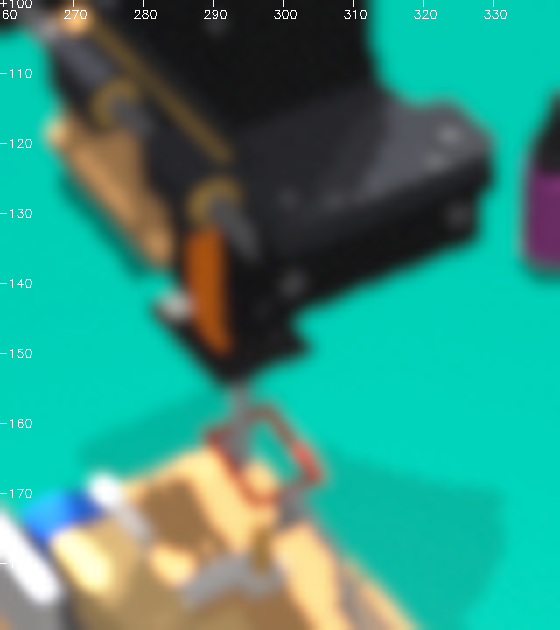

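Request:
step_arm:
  commands:
    - [10,[-0.5,0,5],[0,-0.001,0]]
    - [10,[-0.5,0,5],[0,-0.001,0]]
    - [10,[-0.5,0,5],[0,-0.001,0]]
    - [10,[-0.5,0,5],[0,-0.001,0]]
    - [10,[0,0,5],[0,-0.001,0]]
    - [10,[0,0,5],[0,-0.001,0]]
    - [10,[0,0,0],[0,0,0]]

```text
time: 65.82
position: [550.4, 118.9, 127.8]
tcp_rot: [-0.456, 0.539, -0.464, -0.535]
contact_force: [2.7, -5.1, -2.9]
opening: 0.223
```

Run:
```python
from h import *
p=J(109,-30)[:2]
plan([((*p,128),Q[2],2)],10)
c=cap("side","s22"); crop(c,260,90,80,90,7,"s22c"); print(pose()[0]["joints"])
```

```text
t 65.83 pos [550.4 118.9 127.8] F [ 2.7 -5.1 -2.9] open 19.4 jig [104.4 -29.9]
[[10, [-0.1, -0.0, 2.3], [-0.003, -0.006, -0.003]], [10, [-0.1, -0.1, 2.3], [-0.004, -0.006, -0.002]]]
max (2.3, 0.006)
[ 0.43475374  0.60333751 -1.00567337  1.85584777  0.60464881  1.03226299
  0.89927021]
```

View pics/s22c.png

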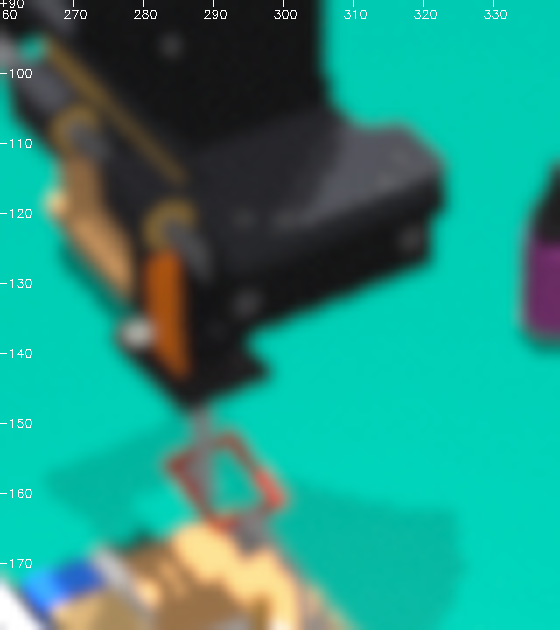

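Request:
step_arm:
  commands:
    - [10,[0,0,4],[-0.003,-0.006,0]]
    - [10,[0,0,4],[-0.003,-0.006,0]]
    - [10,[0,0,0],[0,0,0]]

```text
time: 66.25
position: [549.9, 122.2, 126.9]
tcp_rot: [-0.455, 0.538, -0.463, -0.537]
contact_force: [1.6, -5.9, -2.3]
opening: 0.226
```

Run:
```python
from h import *
p=J(111,-30)[:2]
plan([((*p,128),Q[2],2)],10)
c=cap("side","s23"); crop(c,265,130,50,60,10,"s23c")
pts=[pul(q) for q in((-4.5,0,0),(-4.5,0,-25),(-4.5,0,-53),(7.5,0,-53))]
print([pj(c,p).round(1) for p in pts],[np.append(iJ(p),p[2]).round(1) for p in pts])
t=cap("top","t23"); crop(t,240,180,90,80,7,"t23c")
```

```text
t 66.25 pos [549.9 122.2 126.9] F [ 1.6 -5.9 -2.3] open 19.6 jig [107.8 -29.9]
[[10, [-0.6, -0.0, 1.6], [-0.002, -0.004, -0.003]], [10, [-0.5, -0.1, 1.6], [-0.001, -0.004, -0.004]]]
max (1.6, 0.004)
[array([287.5, 141.9]), array([287.8, 150.1]), array([288.2, 159. ]), array([285.6, 156.1])] [array([102.9, -29.8, 114.6]), array([102.7, -29.6,  89.6]), array([102.4, -29.4,  61.6]), array([114.4, -29.5,  61.5])]
```

View pics/s23c.png

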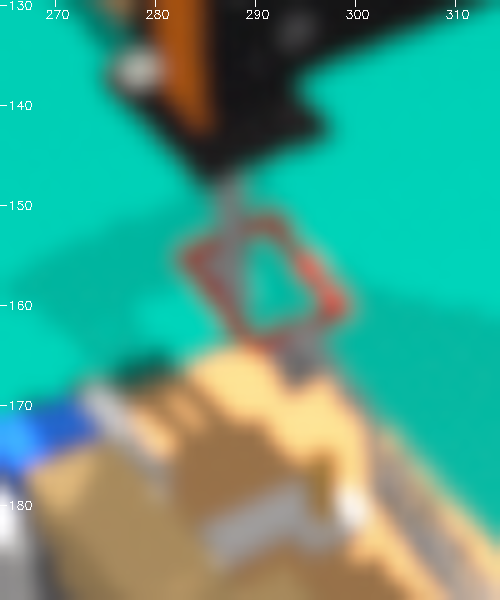

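View pics/t23c.png

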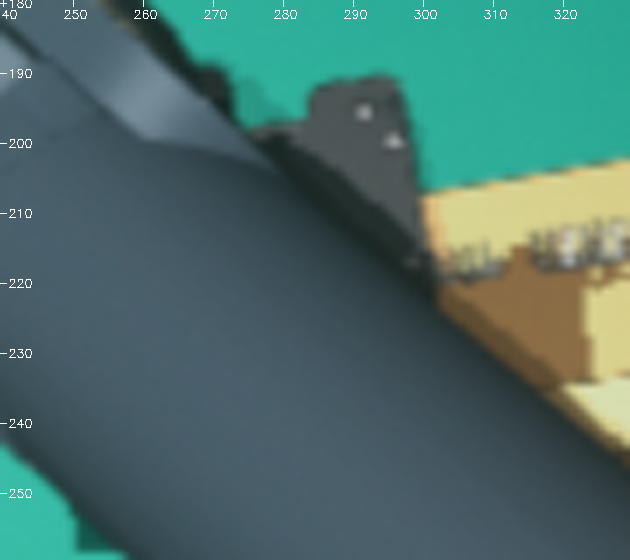

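Run:
```python
from h import *
c=load("s23")
print("post",pj(c,J(65,-30,36)),pj(c,J(63,-30,36)))
for x in(70,73,76): print(x,pj(c,J(x,-30,46)),pj(c,J(x,-30,54)))
# far bar by image: centre of far bar approx px(215,295)/10
u,v=265+21.5-.5,130+29.3-.5
for z in (60,64,68): print(z,iJ(un(c,u,v,z)))
```

```text
post [296.89762722 175.80864808] [297.34451085 176.30691187]
70 [295.70037117 171.5623973 ] [295.63248191 169.13092329]
73 [295.03089964 170.82027711] [294.959705   168.38865589]
76 [294.36341352 170.08035778] [294.28893346 167.64860097]
60 [107.26251971 -26.28108044]
64 [103.48645727 -24.16323245]
68 [ 99.71039483 -22.04538446]
```

Request:
step_arm:
  commands:
    - [10,[-0.5,0,4],[-0.002,-0.004,0]]
    - [10,[-0.5,0,4],[-0.002,-0.004,0]]
    - [10,[0,0,2],[0,0,0]]
    - [10,[0,0,0],[0,0,0]]

```text
time: 66.85
position: [549.5, 125.2, 126.5]
tcp_rot: [-0.454, 0.539, -0.464, -0.537]
contact_force: [1.9, -6.5, -3.5]
opening: 0.224
```

Run:
```python
from h import *
p=J(114,-30)[:2]
F=[robot.read_state()["contact_force"] for _ in range(3)]; print(np.round(F,1))
plan([((*p,128),Q[2],2),((*p,100),Q[2],6)],10)
c=cap("side","s24"); crop(c,265,130,50,60,10,"s24c")
```

```text
[[ 1.9 -6.5 -3.5]
 [ 1.9 -6.5 -3.5]
 [ 1.9 -6.5 -3.5]]
t 66.85 pos [549.5 125.2 126.5] F [ 1.9 -6.5 -3.5] open 19.5 jig [110.7 -30. ]
[[10, [-0.8, 0.0, 1.6], [-0.002, -0.006, -0.005]], [10, [-0.7, -0.0, 1.7], [-0.001, -0.006, -0.004]], [10, [4.7, -0.0, -0.0], [-0.0, -0.0, -0.0]], [10, [4.7, -0.0, -0.0], [-0.0, -0.0, -0.0]], [10, [4.6, -0.0, -0.0], [-0.0, -0.0, -0.0]], [10, [4.7, -0.0, -0.0], [-0.0, -0.0, -0.0]], [10, [4.6, -0.0, -0.0], [-0.0, -0.0, -0.0]], [10, [4.7, -0.0, -0.0], [-0.0, -0.0, -0.0]]]
max (4.7, 0.006)
```

View pics/s24c.png

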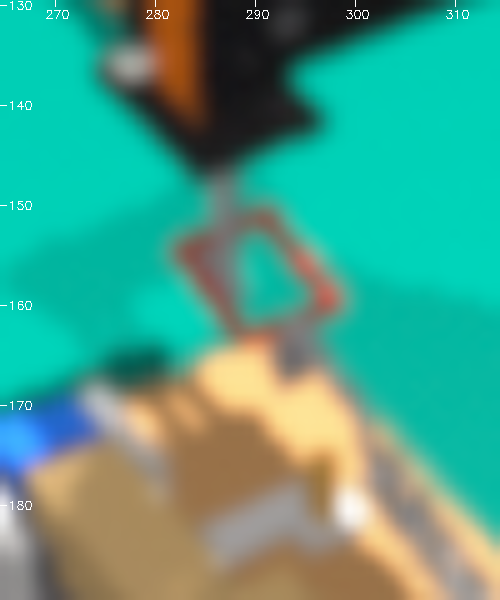

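Request:
step_arm:
  commands:
    - [10,[4,0,1],[0,-0.006,-0.004]]
    - [10,[4,0,1],[0,-0.004,-0.002]]
    - [10,[4,0,0.5],[0,0,0]]
    - [10,[4,0,0.5],[0,0,0]]
    - [10,[4,0,0.5],[0,0,0]]
    - [10,[4,0,0.5],[0,0,0]]
    - [10,[3,0,0.5],[0,0,0]]
    - [10,[0,0,0],[0,0,0]]

```text
time: 67.9
position: [550.5, 119.7, 97.9]
tcp_rot: [-0.455, 0.54, -0.467, -0.533]
contact_force: [2.4, -5.8, -2.2]
opening: 0.224
```

Run:
```python
from h import *
p=J(112,-30)[:2]
plan([((*p,98),Q[2],2)],10)
c=cap("side","s25"); crop(c,265,130,50,60,10,"s25c")
```

```text
t 67.9 pos [550.5 119.7  97.9] F [ 2.4 -5.8 -2.2] open 19.5 jig [105.1 -30.1]
[[10, [-0.1, 0.1, 3.4], [-0.005, -0.01, -0.003]], [10, [-0.1, 0.1, 3.5], [-0.005, -0.009, -0.003]]]
max (3.5, 0.01)
```

View pics/s25c.png

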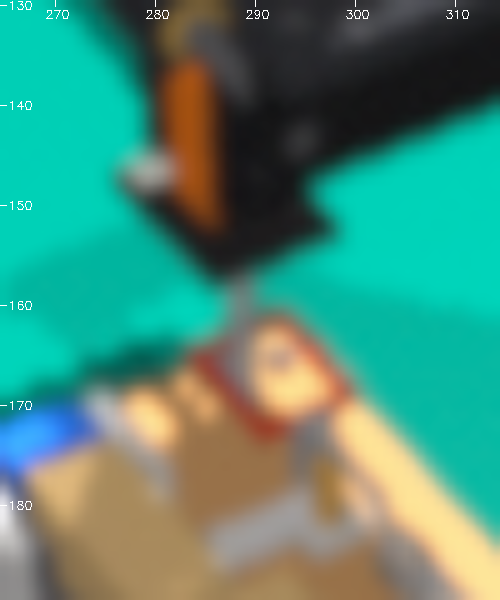

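Run:
```python
from h import *
c=load("s25")
for n,(u,v) in dict(farL=(190,360),farR=(278,318),nearL=(265,430),nearR=(345,390)).items():
    print(n,[iJ(un(c,265+u/10-.5,130+v/10-.5,z)).round(1) for z in(40,46,54)])
pts=[J(x,y,z) for x,y,z in((71.5,-30,40),(105,-42,40),(105,-18,40),(72,-42,40),(72,-18,40),(65,-30,36))]
crop(c,265,130,50,60,10,"s25d",pts)
```

```text
farL [array([109.1, -19.5]), array([103.5, -16.5]), array([ 96.1, -12.4])]
farR [array([110.2, -45.1]), array([104.6, -41.9]), array([ 97.2, -37.6])]
nearL [array([ 78.6, -22.1]), array([ 73.3, -19. ]), array([ 66.3, -14.9])]
nearR [array([ 79.9, -45.4]), array([ 74.6, -42.1]), array([ 67.5, -37.8])]
```

View pics/s25d.png

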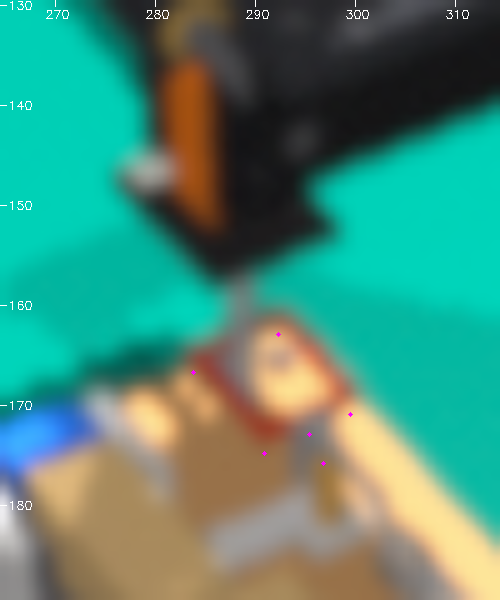

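Request:
step_arm:
  commands:
    - [10,[3,0,0.5],[-0.004,-0.008,-0.003]]
    - [10,[2,0,0],[-0.004,-0.008,-0.003]]
    - [10,[0,0,-2],[0,0,0]]
    - [10,[0,0,-2],[0,0,0]]
    - [10,[0,0,-2],[0,0,0]]
    - [10,[0,0,0],[0,0,0]]

```text
time: 68.7
position: [551.5, 112.3, 93.2]
tcp_rot: [-0.457, 0.539, -0.461, -0.536]
contact_force: [1.2, -4.4, -1.8]
opening: 0.224
```

Run:
```python
from h import *
p=J(85,-30)[:2]
plan([((*p,93),Q[2],4)],10)
c=cap("side","s26"); crop(c,265,130,50,60,10,"s26c")
```

```text
t 68.7 pos [551.5 112.3  93.2] F [ 1.2 -4.4 -1.8] open 19.5 jig [ 97.7 -30. ]
[[10, [0.1, -0.0, -3.2], [-0.001, -0.002, -0.0]], [10, [0.1, -0.0, -3.2], [-0.001, -0.002, -0.001]], [10, [0.0, -0.0, -3.1], [-0.001, -0.002, -0.0]], [10, [0.1, -0.1, -3.2], [-0.001, -0.001, -0.001]]]
max (3.2, 0.002)
```

View pics/s26c.png

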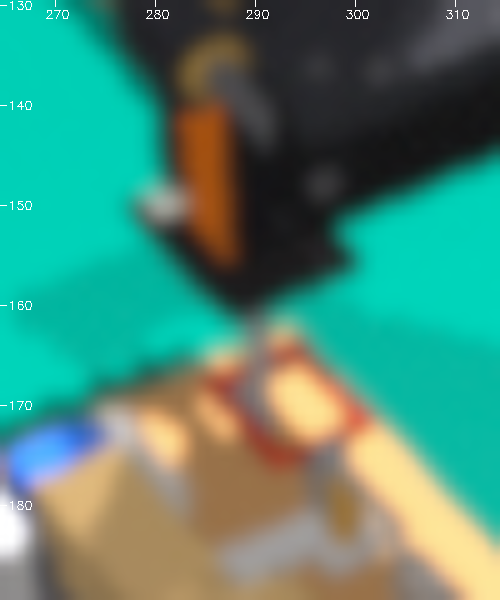

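Request:
step_arm:
  commands:
    - [10,[0,0,-3],[0,0,0]]
    - [10,[0,0,-3],[0,0,0]]
    - [10,[0,0,-3],[0,0,0]]
    - [10,[0,0,-3],[0,0,0]]
    - [10,[0,0,-2],[0,0,0]]
    - [10,[0,0,0],[0,0,0]]

```text
time: 69.5
position: [553.1, 104.1, 94.6]
tcp_rot: [0.459, -0.538, 0.457, 0.539]
contact_force: [-0.5, 0.4, -1.0]
opening: 0.221
```

Run:
```python
from h import *
p=J(80,-30)[:2]
plan([((*p,93),Q[2],4)],10)
c=cap("side","s27"); crop(c,265,130,50,60,10,"s27c")
```

```text
t 69.5 pos [553.1 104.1  94.6] F [-0.5  0.4 -1. ] open 19.2 jig [ 89.3 -30.2]
[[10, [0.4, 0.1, -2.3], [-0.0, 0.001, 0.0]], [10, [0.4, 0.0, -2.3], [-0.0, 0.001, 0.0]], [10, [0.4, 0.1, -2.4], [-0.0, 0.0, 0.0]], [10, [0.4, 0.0, -2.3], [-0.001, 0.001, 0.001]]]
max (2.4, 0.001)
```

View pics/s27c.png

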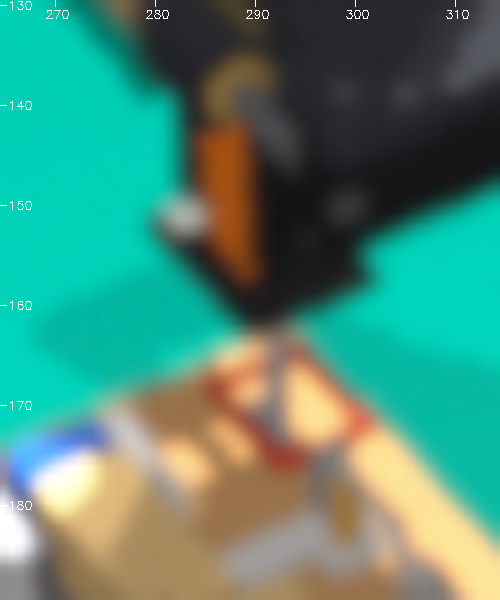

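Request:
step_arm:
  commands:
    - [10,[0,0,-3],[0,0,0]]
    - [10,[0,0,-3],[0,0,0]]
    - [10,[0,0,-3],[0,0,0]]
    - [10,[0,0,0],[0,0,0]]
    - [10,[0,0,0],[0,0,0]]

```text
time: 70.18
position: [554.7, 94.6, 94.5]
tcp_rot: [0.459, -0.538, 0.457, 0.539]
contact_force: [0.0, -1.0, -1.4]
opening: 0.226
```

Run:
```python
from h import *
p=J(79,-30)[:2]
plan([((*p,170),Q[2],10)],10)
c=cap("side","s28"); crop(c,265,130,50,60,10,"s28c",[pul((-4.5,0,-53)),pul((7.5,0,-53)),pul((-4.5,0,-30))])
```

```text
t 70.17 pos [554.7  94.6  94.5] F [ 0.  -1.  -1.4] open 19.7 jig [ 79.7 -30.2]
[[10, [-7.5, 0.0, -0.0], [-0.0, 0.0, 0.0]], [10, [-7.6, 0.0, -0.1], [-0.0, 0.0, 0.0]], [10, [-7.5, 0.0, -0.0], [-0.0, 0.0, 0.0]], [10, [-7.6, 0.0, -0.1], [-0.0, 0.0, 0.0]], [10, [-7.5, 0.0, -0.0], [-0.0, 0.0, 0.0]], [10, [-7.6, 0.0, -0.1], [-0.0, 0.001, 0.0]], [10, [-7.5, 0.0, -0.1], [-0.0, 0.0, 0.0]], [10, [-7.6, 0.1, -0.0], [-0.0, 0.001, 0.0]], [10, [-7.5, 0.0, -0.1], [-0.0, 0.0, 0.0]], [10, [-7.6, 0.1, -0.0], [-0.001, 0.001, 0.001]]]
max (7.6, 0.001)
```

View pics/s28c.png

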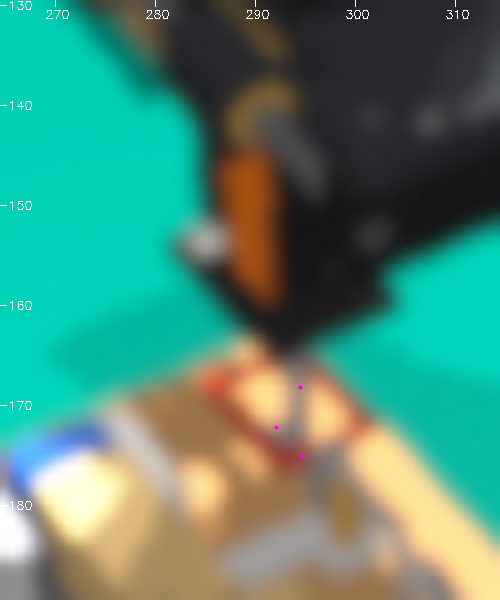

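Request:
step_arm:
  commands:
    - [10,[-5,0,0],[0,0,0]]
    - [10,[-6,0,0],[0,0,0]]
    - [10,[-6,0,0],[0,0,0]]
    - [10,[-6,0,0],[0,0,0]]
    - [10,[-6,0,0],[0,0,0]]
    - [10,[0,0,0],[0,0,0]]

```text
time: 70.97
position: [555.0, 95.1, 126.3]
tcp_rot: [0.459, -0.538, 0.457, 0.539]
contact_force: [-0.2, -0.4, -1.8]
opening: 0.225
```

Run:
```python
from h import *
p=J(79,-30)[:2]
plan([((*p,170),Q[2],6)],10)
c=cap("side","s29"); crop(c,265,130,50,60,10,"s29c",[pul((-4.5,0,-53)),pul((7.5,0,-53)),pul((-4.5,0,-30))])
```

```text
t 70.97 pos [555.   95.1 126.3] F [-0.2 -0.4 -1.8] open 19.5 jig [ 80.1 -30.6]
[[10, [-7.3, 0.1, -0.2], [-0.0, 0.001, 0.0]], [10, [-7.3, 0.1, -0.2], [-0.0, 0.0, 0.0]], [10, [-7.3, 0.1, -0.2], [-0.0, 0.001, 0.001]], [10, [-7.3, 0.1, -0.2], [-0.0, 0.0, 0.0]], [10, [-7.2, 0.1, -0.1], [-0.0, 0.001, 0.001]], [10, [-7.3, 0.0, -0.2], [-0.0, 0.0, 0.0]]]
max (7.3, 0.001)
```

View pics/s29c.png

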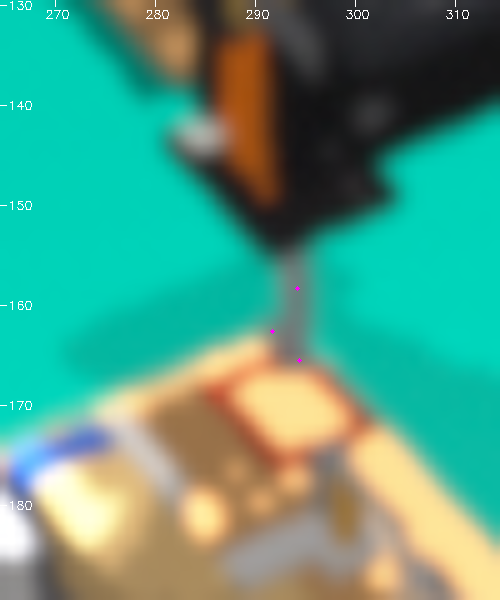

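Request:
step_arm:
  commands:
    - [10,[-10,0,0],[0,0,0]]
    - [10,[-15,0,0],[0,0,0]]
    - [10,[-15,0,0],[0,0,0]]
    - [10,[-5,0,0],[0,0,0]]
    - [10,[0,0,0],[0,0,0]]

```text
time: 71.65
position: [555.0, 95.0, 174.8]
tcp_rot: [0.459, -0.538, 0.457, 0.539]
contact_force: [0.4, -0.1, -1.1]
opening: 0.227
```

Run:
```python
from h import *
plan([((618.8,311.5,172),1.695,8)],10)
```

```text
t 71.65 pos [555.   95.  174.8] F [ 0.4 -0.1 -1.1] open 19.7 jig [ 80.  -30.6]
[[10, [0.5, -12.2, 25.4], [0.005, 0.0, 0.0]], [10, [0.4, -12.1, 25.5], [0.005, 0.0, 0.0]], [10, [0.5, -12.0, 25.6], [0.005, 0.0, 0.0]], [10, [0.4, -11.8, 25.6], [0.004, 0.001, 0.0]], [10, [0.4, -11.7, 25.7], [0.005, 0.0, 0.001]], [10, [0.4, -11.6, 25.7], [0.004, 0.001, 0.0]], [10, [0.4, -11.5, 25.7], [0.005, 0.0, 0.001]], [10, [0.4, -11.4, 25.9], [0.004, 0.001, 0.0]]]
max (25.9, 0.005)
```

Request:
step_arm:
  commands:
    - [10,[0,-12,25],[0.005,0,0]]
    - [10,[0,-12,25],[0.005,0,0]]
    - [10,[0,-12,25],[0.005,0,0]]
    - [10,[0,-12,25],[0.004,0,0]]
    - [10,[0,-12,25],[0.005,0,0]]
    - [10,[0,-11,25],[0.004,0,0]]
    - [10,[0,-11,25],[0.005,0,0]]
    - [10,[0,-6,12],[0.004,0,0]]
    - [10,[0,0,0],[0,0,0]]
    - [10,[0,0,0],[0,0,0]]

```text
time: 72.9
position: [615.6, 293.2, 168.8]
tcp_rot: [0.467, -0.528, 0.472, 0.53]
contact_force: [-0.2, -0.6, -1.2]
opening: 0.227
```

Run:
```python
from h import *
plan([((618.8,311.5,172),1.695,3)],10)
```

```text
t 72.9 pos [615.6 293.2 168.8] F [-0.2 -0.6 -1.2] open 19.7 jig [ 266.  -122.3]
[[10, [-1.1, -1.8, 5.9], [-0.002, -0.001, -0.003]], [10, [-1.1, -1.8, 5.9], [-0.002, -0.001, -0.002]], [10, [-1.1, -1.7, 6.0], [-0.002, -0.001, -0.003]]]
max (6.0, 0.003)
```

Request:
step_arm:
  commands:
    - [10,[-1,-2,6],[-0.002,0,-0.003]]
    - [10,[-1,-2,6],[-0.002,0,-0.003]]
    - [10,[-1,-1,5],[-0.002,0,-0.002]]
    - [10,[0,0,0],[0,0,0]]
    - [10,[0,0,0],[0,0,0]]

```text
time: 73.53
position: [619.3, 309.4, 172.2]
tcp_rot: [-0.468, 0.531, -0.469, -0.528]
contact_force: [0.2, -0.2, -0.8]
opening: 0.225
```

Run:
```python
from h import *
plan([((618.8,311.5,160),1.695,3)],10)
c=cap("side","s30"); crop(c,255,50,60,80,8,"s30c",[pul((-4.5,0,-53)),pul((7.5,0,-53)),pul((-7.5,0,-53)),pul((-4.5,0,-30))])
```

```text
t 73.53 pos [619.3 309.4 172.2] F [ 0.2 -0.2 -0.8] open 19.6 jig [ 281.3 -128.5]
[[10, [4.1, 0.1, 0.7], [-0.001, -0.002, 0.0]], [10, [4.1, 0.1, 0.8], [-0.0, -0.001, 0.001]], [10, [4.0, 0.0, 0.7], [-0.001, -0.002, 0.0]]]
max (4.1, 0.002)
```

View pics/s30c.png

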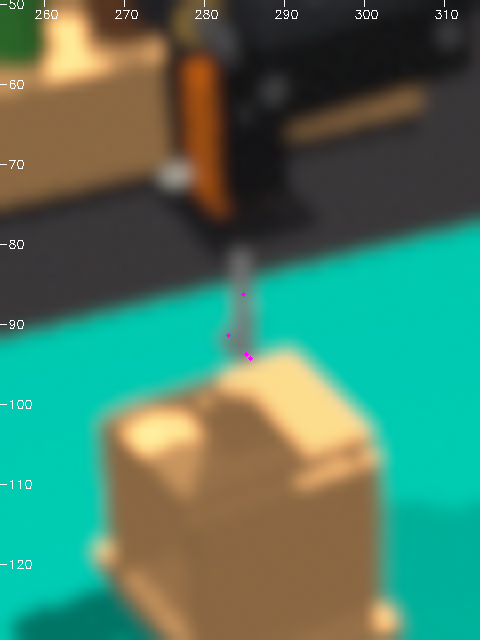

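Request:
step_arm:
  commands:
    - [10,[3,0,1],[0,-0.002,0]]
    - [10,[5,0,1],[0,-0.001,0]]
    - [10,[5,0,0.5],[0,0,0]]
    - [10,[5,0,0],[0,0,0]]
    - [10,[0,0,0],[0,0,0]]
    - [10,[0,0,0],[0,0,0]]

```text
time: 74.32
position: [618.8, 311.4, 152.2]
tcp_rot: [-0.468, 0.53, -0.469, -0.529]
contact_force: [0.6, -0.6, -1.4]
opening: 0.227
```

Run:
```python
from h import *
plan([((618.8,311.5,90),1.695,9)],10)
```

```text
t 74.33 pos [618.8 311.4 152.2] F [ 0.6 -0.6 -1.4] open 19.7 jig [ 283.4 -128.3]
[[10, [6.9, -0.0, 0.0], [-0.0, -0.0, 0.0]], [10, [6.9, -0.0, 0.0], [-0.0, -0.0, 0.0]], [10, [6.9, -0.0, 0.0], [-0.0, -0.0, 0.0]], [10, [6.9, -0.0, 0.0], [-0.0, -0.0, 0.0]], [10, [6.9, -0.0, 0.0], [-0.0, -0.0, 0.0]], [10, [6.9, -0.0, 0.1], [-0.001, -0.001, 0.0]], [10, [6.9, -0.0, 0.0], [-0.0, -0.0, 0.0]], [10, [6.9, -0.0, 0.0], [-0.001, -0.001, 0.0]], [10, [7.0, -0.0, 0.1], [-0.0, -0.0, 0.0]]]
max (7.0, 0.001)
```

Request:
step_arm:
  commands:
    - [10,[6,0,0],[0,0,0]]
    - [10,[7,0,0],[0,0,0]]
    - [10,[7,0,0],[0,0,0]]
    - [10,[7,0,0],[0,0,0]]
    - [10,[7,0,0],[0,0,0]]
    - [10,[7,0,0],[0,0,0]]
    - [10,[7,0,0],[0,0,0]]
    - [10,[5,0,0],[0,0,0]]
    - [10,[0,0,0],[0,0,0]]

```text
time: 75.45
position: [618.7, 311.0, 94.9]
tcp_rot: [-0.468, 0.53, -0.469, -0.529]
contact_force: [-0.4, -0.9, -0.3]
opening: 0.224
```

Run:
```python
from h import *
plan([((618.8,311.5,88),1.695,3)],10)
c=cap("side","s31"); crop(c,255,60,60,80,8,"s31c")
```

```text
t 75.45 pos [618.7 311.   94.9] F [-0.4 -0.9 -0.3] open 19.5 jig [ 283.  -128.2]
[[10, [2.3, -0.0, 0.2], [-0.001, -0.001, -0.0]], [10, [2.3, -0.1, 0.1], [-0.001, -0.001, -0.0]], [10, [2.3, -0.0, 0.2], [-0.0, -0.0, -0.0]]]
max (2.3, 0.001)
```

View pics/s31c.png

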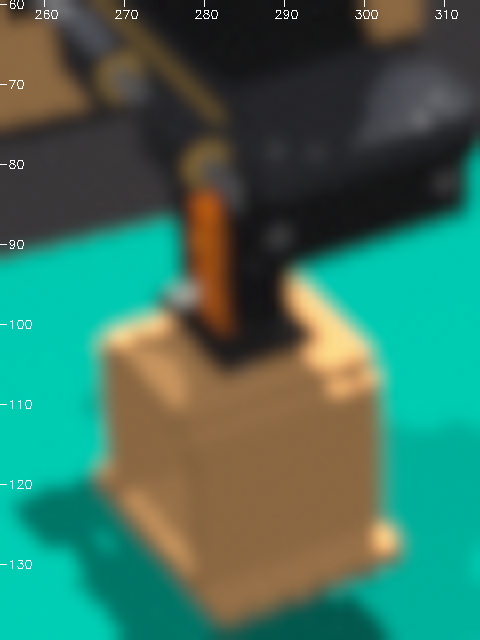

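Request:
step_arm:
  commands:
    - [10,[3,0,0.3],[0,0,0]]
    - [10,[3,0,0],[0,0,0]]
    - [10,[2,0,0],[0,0,0]]
    - [10,[0,0,0],[0,0,0]]

```text
time: 76.0
position: [619.2, 311.8, 87.5]
tcp_rot: [-0.469, 0.53, -0.469, -0.529]
contact_force: [-0.4, -0.1, -1.2]
opening: 0.224
```

Seated at the original grip height (87.2). Release and rise.

Request:
step_arm:
  commands:
    - [40,[0,0,0],[0,0,0]]
    - [45,[0,0,0],[0,0,0]]
    - [45,[0,0,0],[0,0,0]]
    - [45,[-10,0,0],[0,0,0]]
    - [45,[-30,0,0],[0,0,0]]
    - [45,[-40,0,0],[0,0,0]]
    - [45,[-40,0,0],[0,0,0]]
    - [45,[0,0,40],[0,0,0]]
    - [45,[0,0,40],[0,0,0]]
    - [45,[0,0,0],[0,0,0]]
  force: 15

```text
time: 77.25
position: [610.3, 394.0, 218.1]
tcp_rot: [-0.472, 0.53, -0.467, -0.528]
contact_force: [-0.5, -0.4, 0.0]
opening: 0.518
```

Run:
```python
from h import *
c=cap("side","s32"); crop(c,200,70,160,130,5,"s32c"); c=cap("top","t32"); crop(c,245,190,130,85,6,"t32c")
print(pose()[1],pose()[0]["joints"])
```

```text
[612.61397518 389.89550075 217.24967935] [-0.08687414  0.73336741 -0.94696275  1.36830683  0.59961638  1.33139296
  0.63969504]
```

View pics/s32c.png

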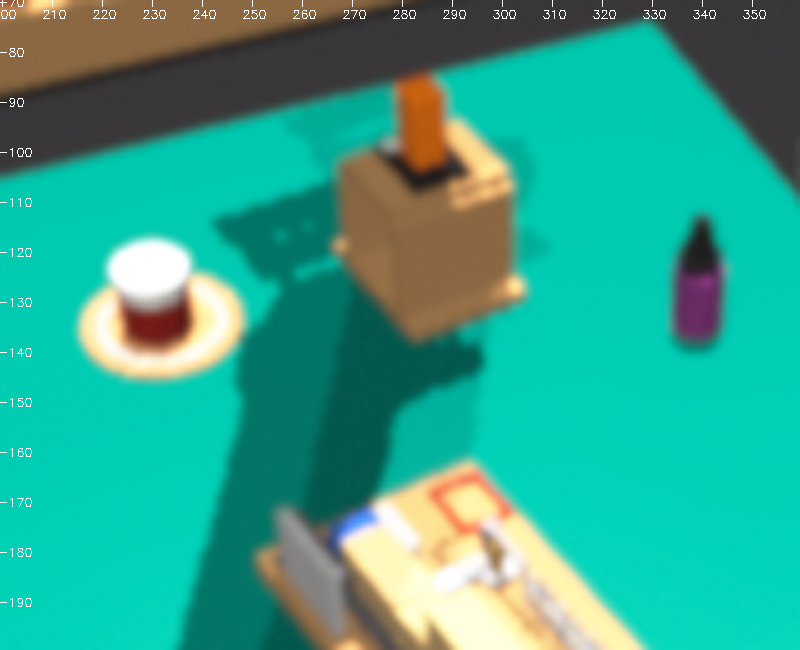

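View pics/t32c.png

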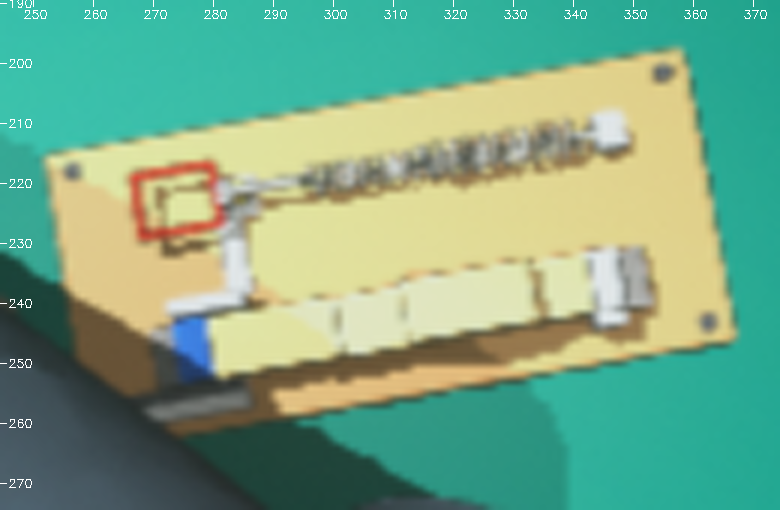

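Run:
```python
from h import *
c=load("t32"); t=lambda u,v,z: iJ(un(c,245+u/6-.5,190+v/6-.5,z)).round(1)
print("pad face/b3 left",t(212,345,60),"b3|b2",t(338,325,60),"upper",t(403,315,84),t(537,290,84),"b1 right?",t(590,275,60))
print("far bar",t(140,206,41),"near",t(217,195,41))
a=load("s32"); print("jar",un(a,200+149/5-.5,70+268/5-.5,42),"handle",un(a,200+420/5-.5,70+90/5-.5,124))
```

```text
pad face/b3 left [75.2 29.6] b3|b2 [25.8 30.3] upper [ 0.5 32.1] [-51.4  31.4] b1 right? [-74.2  27.8]
far bar [ 95.5 -30.7] near [ 64.8 -29.8]
jar [468.01569354 327.32890176  42.        ] handle [617.44145689 309.56226309 124.        ]
```

Request:
step_arm:
  commands:
    - [45,[0,0,0],[0,0,0]]
    - [45,[0,0,0],[0,0,0]]
    - [45,[0,0,0],[0,0,0]]

```text
time: 77.72
position: [614.6, 385.8, 216.9]
tcp_rot: [-0.473, 0.529, -0.471, -0.524]
contact_force: [0.5, 0.3, 0.3]
opening: 0.513
```

Run:
```python
from h import *
c=cap("side","s33"); crop(c,200,70,160,130,5,"s33c")
```

```text
(no output)
```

View pics/s33c.png

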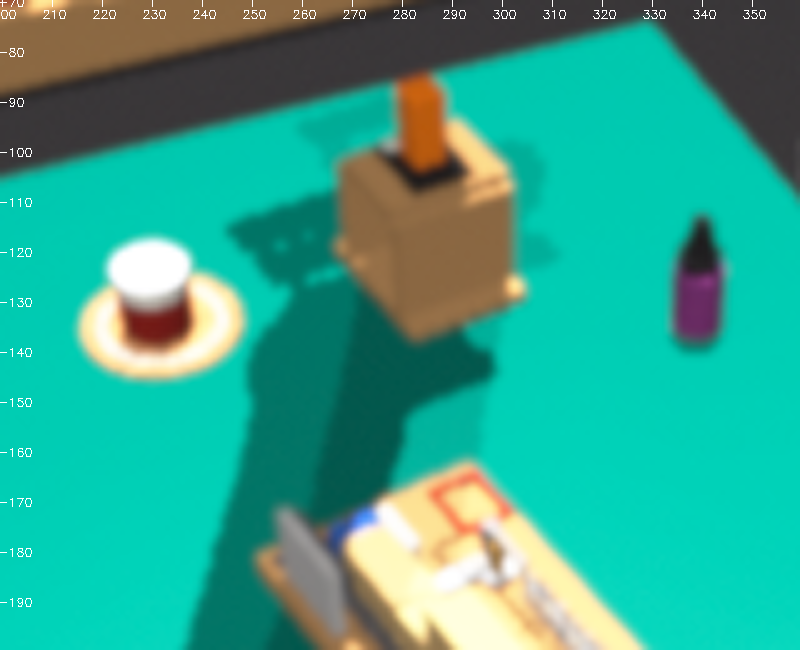

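The jar is on the coaster (lid at about u=230, v=122), the puller is upright in its stand, the eye is level and the hook is behind the post.

```bash
python3 -c "
from station import ticket
print(ticket.close_job())"
```

```text
the job is handed in; nothing more can be done
None
```

The wall is finished and clamped, and I handed the job in at about 78 s. I stood the jar on the coaster, laid three blocks end to end on the grey course and put the fourth over the joint between blocks 1 and 2. I then pulled the spring over the post with the puller and hung the puller back in its stand. There were four loose blocks; I saw no fifth.

**Jar:** it was knocked about 33 mm aside while I was working elsewhere. I saw this before pulling the spring and set it back.

**Last checks, measured in the camera images:**

| Item | Measured | Required |
|---|---|---|
| Jar to coaster centre | about 3 mm | under 18 mm |
| Second course | x ≈ -74 to 75 mm, pressed against the stop | blocks within 12 mm of their places |
| Top block centre | about 1 mm from its place along the wall | within 12 mm |
| Pad travel | about 10 mm | 6.5 to 12.5 mm |
| Spring stretch | about 43 mm | over 34 mm |
| Puller | upright, within about 2 mm of where it first hung | within 14 mm of centre |

The hook looked level and down behind the post, though I did not measure its depth below the post top. The hook end was moved only with the puller, and the fingers stayed well above it. I did not go near the bottles or the dish on purpose, but I did not measure them again at the end. None of these checks failed.

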